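# Portion ceramic milling balls at the pharmacy desk

## Robot

A 6-joint arm with a two-finger parallel gripper is mounted at the origin on the work surface. World frame = base frame: x ahead of the robot, y to its left, z up, the work surface at z = 0. Lengths are in m, angles in rad, forces in N, time in s.
With the tool pointing down it reaches from about 0.35 to 0.725 m from the base axis. Payload 4.3 kg.
Tool frame: the origin (TCP) lies midway between the tips of the shut fingers; the grasp point (between the pads) lies r.grip_depth behind it (r.grip_depth is the distance from the TCP to the grasp point, in m); z points along the fingers, y is the line along which they close (so a half turn about z gives the same grasp; the last joint's range is limited). The gripper opens to 85 mm and grips with 20 to 120 N. Pads are 22 mm wide; open, the fingers measure 114 mm over their backs; the gripper's body (76 mm by 85 mm) begins 54 mm behind the grasp point. The pads swing forward as they close: fully open they stand 13 mm farther back than shut.
Start: joints at [1.122, 0.377, 0.081, 1.274, 0, 1.46], TCP at [0.191, 0.542, 0.198] pointing down, gripper open.
Joint ranges: [-2.72, 2.72], [-0.84, 1.66], [-1.02, 1.22], [-1.77, 2.12], [-1.37, 1.28], [-3.14, 3.14]. Speed limits (rad/s): [2.57, 2.57, 3.14, 3.14, 3.14, 3.14].

## Interface

Orientations are given as a unit quaternion [w, x, y, z].
In Python, from plant import r, imaging, finder gives the robot as it stands.
- The arm moves only by the tool arm_command, never from a script. Its argument "deltas" is a list of rows, each a list of 6 numbers: the shift along the tool's x, y, z normalised to -1 to 1, where 1 is 30 cm, then the turn, a rotation vector about the tool's x, y, z normalised to -1 to 1, where 1 is pi rad. A call has exactly 5 rows; each row is the pose to reach, as a shift and turn from the pose commanded when the call began, along the tool's axes at that moment, turning the shorter way round; what a row does not reach only later rows make up. A row lasts 1/10 s, in which the tool goes at most 50 mm and 8.59 degrees, less where a joint would pass 70% of its speed; a pose out of reach is approached as far as the arm can. A call with a number of a shift or a turn outside -1 to 1 is refused whole. A call with a gripper value outside its range is refused whole. "fingers" is the gripper's target within -1 to 1 (fully open at 1, half-way at 0, shut at -1), set as the call begins (left out, the last holds). The fingers move at their own pace and stop on an object; the grip force is fixed at half the most. Time passes only in rows, so rows that repeat a pose let the fingers close, or fill a call up. It gives the time, the measured TCP pose, the force, the opening and the grip force at its end, in the units of the state.
- r.get_state(): the state, without advancing time (a new reading comes with each control period).
- imaging.snapshot(name): name is "scene" or "top" or "wrist"; returns the picture (384x512x3 uint8, red, green, blue); there is no depth.
- imaging.calibration(name): a dict with "intrinsics" (3x3 intrinsics, pixels), "pose" (4x4, takes a point from camera to world coordinates). Camera axes: x right, y up, looking along -z (the intrinsics and any distortion apply to the point x, -y, -z); pixel columns grow to the right and rows downward; lengths in m; the calibration is good to about 2 mm. The wrist camera is an equidistant fisheye: a pixel r from the principal point sees the ray r / f radians off the axis. A picture is of the moment at which its call begins: read the wrist's pose just before it. calibration takes no time and is no camera call; for the wrist camera it gives the pose at the moment of the call.
- r.close_job(): hands the job in; it is judged then, once.
Trained networks look in the newest picture that a camera, given by its name, has taken for a name from the list of things; names that differ only in an ending like _2 or _b are one class to them, and where a whole thing is asked for, a point or a joint stands for the part that bears it (a point fixed in the world has none). Each returns a list of dicts, best first, with "p" (0 to 1); they miss things now and then, are a little off and sometimes report something else, mostly with a low value. They report only what shows in the picture. A call takes as long as a camera call. They do not tell look-alikes from the thing itself.
- finder.regions_of(camera, name): "region" (384x512 bool, what is visible of it) and "box" ([centre column, centre row, width, height] in pixels, round what is visible of it).
- finder.landmark_of(camera, name): "at" ([column, row] in pixels: a listed point, or the origin of a listed thing).
The state is a dict: "time_s": time; "q": joint angles; "qvel": joint speeds; "joint_efforts": joint torques, N m; "tcp_pos": TCP position; "tcp_rot": TCP orientation; "force": force on the tool from outside, world axes, zero at the start; "moment": the same for the moment, N m; "width": finger opening in m; "finger_force": force on a finger pad.
Only numpy, scipy, OpenCV 4.12 (cv2) and the standard library are available. Lean on these libraries where they do the work, as an engineer would, in place of code of your own. Each camera call takes 0.05 s, during which the arm holds its last target. There are 200 camera calls.

## Task

Set the top (green) tray of the pile squarely on the turntable's blue pad nearest the tub; then, with the tray there, rock the heavy steel tub forward on its front base edge (never lift it) to pour its balls into the tray, set it back down upright where it stood, and see that every ball, those from the tub and those lying loose, is in that tray. Only then turn the turntable one click anticlockwise (seen from above), so that the next empty pad comes to the tub, and set the next tray of the pile, empty, squarely on that pad. Leave the last tray on its mat and do not disturb the bottle, carton and jar.

Things in the scene. Friction and masses are not known exactly. Their poses are not given: they have to be found in the camera images.
- tray1_center (a point): green tray, top of the pile: 114 mm square, 56 mm high, 140 g. Point on its centre line, 28 mm above its underside; z up, x and y normal to its sides. Its rim is a vertical strip 8 mm thick (mid-plane 53 mm from the centre line), 15 mm high, on all four sides: pinch one side from above, up to 14 mm deep, one finger inside. Inner floor 72 mm square, 24 mm above the underside
- tray2_center (a point): white tray of the same shape, next in the pile. Trays nest: the foot of each (66 mm square, 20 mm high) stands on the inner floor of the one below, so each lies 24 mm lower than the one above and its rim's top edge is 24 mm lower. Same point and axes
- tray3_center (a point): last white tray of the pile, the same shape; stands on the grey mat (4 mm thick) and stays there
- pile_mat: grey mat under the pile, 150 mm square, 4 mm thick, fixed; origin at the centre of its underside
- seat0 (a point): centre of the flat blue pad (114 mm square, 16 mm above the desk) nearest the tub at the start; x, y along its sides, y pointing to the tub at the start. Three pads lie 105 mm from the turntable's axis, 120 degrees apart; the turntable is 330 mm across. A tray stands on a pad with its sides along the pad's sides, held by friction alone
- seat1 (a point): centre of the pad that comes to the tub after one click anticlockwise: it then stands where seat0 was at the start, with its sides along the station's x and y axes. (This point's own axes are the turntable's, as for seat0)
- seat2 (a point): centre of the third pad, which stays empty
- peg_mid (a point): red upright handle peg on the turntable, 16 mm in diameter, 130 mm from the axis, reaching 111 mm above the desk; the point is on its centre line 90 mm above the desk. Pinch it from above and lead it round the axis; its tip stands higher than the trays' rims (72 mm)
- station: fixed filling station. Origin on the desk under the turntable's axis; z up, y straight to the tub. The tub stands on its grey plinth: top 108 mm above the desk, 160 mm wide, from y = 201 to 353 mm. Two low rails (5.5 mm), 1 mm clear of the tub's rounded front edge, keep it at y = 219 mm. In front a rubber apron slopes down 25 degrees: the front wall rests on it when tipped 80 degrees
- turntable (a joint): angle of the turntable, rad, growing anticlockwise seen from above; it runs from -0.15 to 4.34. A sprung plunger at its rim clicks home at 0 (start), 2.094 and 4.189: left within 0.06 rad of a stop it settles there, elsewhere it stays where it is left. Leaving or entering a stop takes about 6 N at the peg, turning between stops under 1 N
- tub_knob (a point): red knob at the back of the tub: a lying cylinder 26 mm in diameter, 30 mm long along the tub's x; point at its centre, 160 mm behind and 86 mm above tub_edge. Its neck (12 mm wide) joins it to the back wall, 40 mm ahead. Pinch its flat ends from above, fingers closing along x: the tub can then swing about the knob in the pads as the knob is led in an arc about tub_edge. Axes as for tub_edge
- tub_edge (a point): mid-point of the axis of the tub's rounded front base edge (a roll 28 mm in diameter along x, 14 mm above the plinth) on which it is rocked; axes of the tub: x across, y to the back (the knob), z up when it stands. Tub base 86 mm wide (x), 120 mm deep (y). About 8 N at the knob starts it rocking; let go below about 75 degrees it falls back. Balls roll out between 65 and 80 degrees
- tub_lip (a point): middle of the spout's lip. The tub is open steel, 2.2 kg with a weighted base; walls 108 mm high, inner floor 28 mm up. Its front wall leans out 35 degrees from vertical, from tub_edge to this lip 85 mm along it (49 mm in front of tub_edge, 70 mm above it). Axes as for tub_edge
- ball0_center (a point): centre of a white ceramic ball, 28 mm in diameter, 45 g, in the tub at the start (2 to 4 of them are there)
- ball1_center (a point): centre of a white ceramic ball, 28 mm in diameter, 45 g, in the tub at the start (2 to 4 of them are there)
- ball2_center (a point): centre of a white ceramic ball, 28 mm in diameter, 45 g, in the tub at the start (2 to 4 of them are there)
- ball3_center (a point): centre of a white ceramic ball, 28 mm in diameter, 45 g, in the tub at the start (2 to 4 of them are there)
- stray0_center (a point): centre of a white ceramic ball, 28 mm in diameter, 45 g, lying loose on the black rubber mat (4 mm thick, 170 mm square) at the start (1 to 3 of them are there)
- stray1_center (a point): centre of a white ceramic ball, 28 mm in diameter, 45 g, lying loose on the black rubber mat (4 mm thick, 170 mm square) at the start (1 to 3 of them are there)
- stray2_center (a point): centre of a white ceramic ball, 28 mm in diameter, 45 g, lying loose on the black rubber mat (4 mm thick, 170 mm square) at the start (1 to 3 of them are there)
- sanitizer_mid (a point): white pump bottle, 66 mm wide, 170 mm high, a bystander; point half-way up
- carton_mid (a point): paper carton with a green band, 70 x 110 x 45 mm, a bystander; point at its centre
- jar_mid (a point): amber jar with a white lid, 52 mm wide, 66 mm high, a bystander; point half-way up
There are look-alikes about, which are no part of the job. Leave any pink look-alike of the part that bears tray3_center alone.

How it is judged:
By the outcome, as a careful person would: the job done as asked, in the order asked, and still so for the second after the job is handed in, with the robot touching nothing.
Of ball0, ball1, ball2, ball3 only 2 to 4 are there at a start; the rules pass over those that are not, and their reading is None.
Of stray0, stray1, stray2 only 1 to 3 are there at a start; the rules pass over those that are not, and their reading is None.
At some moment in a run one of tray2 may be knocked a few centimetres aside while the robot is not near it.
Once in a run the grip may slacken for a moment while it holds something.
It also fails if it takes over 210 s, if anything falls off the work surface, if the arm or the gripper's body presses on something with over 40 N, if the wrist force passes 120 N, or if a joint passes its speed limit or range.

## Working session

There is one attempt and no reset: what is moved stays moved. The work goes in short steps, Python scripts to look and compute and a tool call to move; the robot and the scene stay as the last step left them, time stands still between calls to the robot, and variables do not carry over. Pictures are saved under pics/ and viewed, at most 14 in all, crops included, and the job is handed in when it is done.

Besides the shell and the picture viewer there is one more tool, called after "Request:" by a JSON object that holds its "api" and its "payload", one argument or row to a line. arm_command: Moves the arm, as the interface text tells. Scaled input: -1 to 1 covers 30 cm each way for a shift and pi rad each way for a turn. Its arguments: {"type":"object","properties":{"deltas":{"type":"array","items":{"type":"array","items":{"type":"number"}}},"fingers":{"type":"number"}},"required":["deltas"]}

```bash
mkdir -p pics; ls; cat > h.py <<'E'
import numpy as np, cv2
from scipy.spatial.transform import Rotation as R
from plant import r, imaging, finder
def snap(c,fn=None):
    im=imaging.snapshot(c)
    if fn: cv2.imwrite('pics/'+fn,im[:,:,::-1])
    return im
def ray(c,px,cal=None):
    cal=cal or imaging.calibration(c); K=np.array(cal['intrinsics']);T=np.array(cal['pose'])
    x=(px[0]-K[0,2])/K[0,0]; y=(px[1]-K[1,2])/K[1,1]
    if c=='wrist':
        t=np.hypot(x,y); s=np.sin(t)/t if t>1e-9 else 1; d=np.array([x*s,y*s,np.cos(t)])
    else: d=np.array([x,y,1.])
    d=T[:3,:3]@np.array([d[0],-d[1],-d[2]]); return T[:3,3],d/np.linalg.norm(d)
def onz(c,px,z,cal=None):
    o,d=ray(c,px,cal); return o+d*(z-o[2])/d[2]
def proj(c,P,cal=None):
    cal=cal or imaging.calibration(c); K=np.array(cal['intrinsics']);T=np.array(cal['pose'])
    p=T[:3,:3].T@(np.array(P)-T[:3,3]); p=np.array([p[0],-p[1],-p[2]])
    if c=='wrist':
        n=np.hypot(p[0],p[1]); t=np.arctan2(n,p[2]); p=np.array([p[0]/n*t,p[1]/n*t,1])
    else: p=p/p[2]
    return np.array([K[0,0]*p[0]+K[0,2],K[1,1]*p[1]+K[1,2]])
E
python3 - <<'E'
from h import *
s=r.get_state(); print({k:np.round(v,3) for k,v in s.items()}, r.grip_depth)
for c in('scene','top','wrist'):
    snap(c,c+'0.png'); k=imaging.calibration(c); print(c,np.round(k['intrinsics'],1).tolist(),np.round(k['pose'],3).tolist(),[x for x in k if x not in('intrinsics','pose')])
for c in('scene','top'):
    for n in('tray1_center','tray3_center','pile_mat','seat0','seat1','seat2','peg_mid','station','tub_knob','tub_edge','tub_lip','ball0_center','stray0_center'):
        print(c,n,[(np.round(d['at']).tolist(),round(d['p'],2)) for d in finder.landmark_of(c,n)])
E
```

```text
pics
{'time_s': np.float64(0.0), 'q': array([ 1.122,  0.378,  0.08 ,  1.274, -0.   ,  1.461]), 'qvel': array([-0.002,  0.001, -0.001, -0.   , -0.002,  0.   ]), 'joint_efforts': array([ 4.0000e-03, -4.6360e+01,  2.6988e+01,  2.1000e-02, -0.0000e+00,
       -0.0000e+00]), 'tcp_pos': array([0.191, 0.542, 0.197]), 'tcp_rot': array([-0.   ,  0.169,  0.986, -0.001]), 'force': array([0.483, 0.048, 0.022]), 'moment': array([-0.01 ,  0.012,  0.046]), 'finger_force': np.float64(0.0), 'width': np.float64(0.085)} 0.0187
scene [[349.1, 0.0, 255.2], [0.0, 349.1, 193.8], [0.0, 0.0, 1.0]] [[0.743, -0.37, 0.558, 1.081], [0.67, 0.422, -0.611, -0.72], [-0.009, 0.827, 0.562, 0.731], [0.0, 0.0, 0.0, 1.0]] []
top [[393.8, 0.0, 252.7], [0.0, 393.8, 197.1], [0.0, 0.0, 1.0]] [[-0.026, 0.984, -0.177, 0.269], [-1.0, -0.028, -0.009, -0.054], [-0.013, 0.177, 0.984, 1.436], [0.0, 0.0, 0.0, 1.0]] []
wrist [[297.3, 0.0, 253.7], [0.0, 297.3, 192.0], [0.0, 0.0, 1.0]] [[0.333, -0.898, -0.288, 0.117], [0.943, 0.316, 0.105, 0.568], [-0.003, -0.306, 0.952, 0.373], [0.0, 0.0, 0.0, 1.0]] []
scene tray1_center [([161.0, 266
[... 700 characters left out ...]
y0_center []
top tray1_center [([358.0, 202.0], 0.9), ([187.0, 183.0], 0.61)]
top tray3_center [([392.0, 161.0], 0.93), ([358.0, 210.0], 0.6)]
top pile_mat [([349.0, 210.0], 0.7)]
top seat0 [([247.0, 192.0], 0.79), ([290.0, 216.0], 0.72), ([293.0, 171.0], 0.59)]
top seat1 [([247.0, 192.0], 0.79), ([290.0, 216.0], 0.72), ([293.0, 171.0], 0.59)]
top seat2 [([247.0, 192.0], 0.79), ([290.0, 216.0], 0.72), ([293.0, 171.0], 0.59)]
top peg_mid [([256.0, 217.0], 0.71)]
top station [([272.0, 194.0], 0.87)]
top tub_knob [([159.0, 169.0], 0.86)]
top tub_edge [([209.0, 178.0], 0.57)]
top tub_lip [([228.0, 176.0], 0.81)]
top ball0_center [([202.0, 172.0], 0.57)]
top stray0_center [([128.0, 223.0], 0.51)]
```

View pics/top0.png

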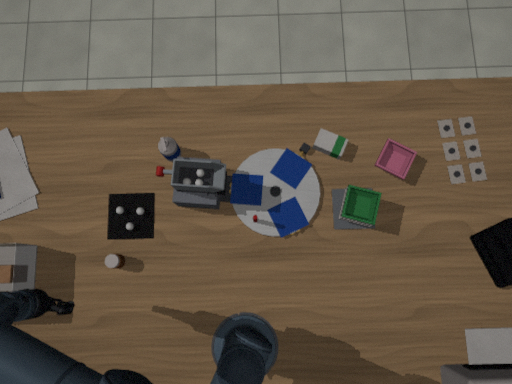

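View pics/scene0.png

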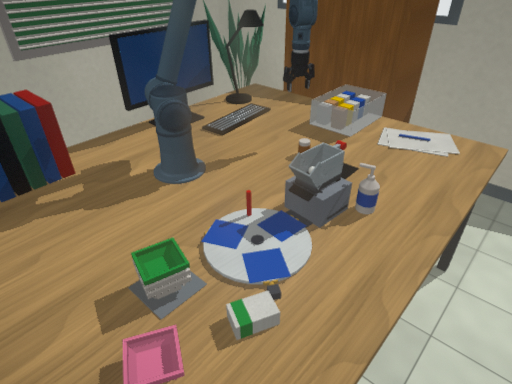

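```bash
cat > m0.py <<'E'
from h import *
from scipy.optimize import least_squares
im=cv2.imread('pics/top0.png'); hsv=cv2.cvtColor(im,cv2.COLOR_BGR2HSV)
def comps(m,amin):
    n,l,st,c=cv2.connectedComponentsWithStats(m.astype(np.uint8)); return [(st[i,4],c[i],l==i) for i in range(1,n) if st[i,4]>=amin]
def rng(a,b): return cv2.inRange(hsv,a,b)>0
print('blue');pads=[]
for a,c,m in comps(rng((105,150,60),(130,255,255)),200):
    w=onz('top',c,.016); b=cv2.boxPoints(cv2.minAreaRect(np.argwhere(m)[:,::-1].astype(np.float32)))
    print(a,c.round(1),w.round(4)); pads.append(w)
    bw=np.array([onz('top',q,.016) for q in b]); print('  corners',bw[:,:2].round(3).tolist())
print('green')
for a,c,m in comps(rng((55,120,30),(80,255,255)),100):
    rect=cv2.minAreaRect(np.argwhere(m)[:,::-1].astype(np.float32)); print(a,c.round(1),rect)
    bw=np.array([onz('top',q,.108) for q in cv2.boxPoints(rect)]); print('  rim corners',bw[:,:2].round(4).tolist(),bw.mean(0).round(4))
print('red')
for a,c,m in comps(rng((0,150,80),(6,255,255))|rng((174,150,80),(180,255,255)),6):
    print(a,c.round(1),[onz('top',c,z)[:2].round(3).tolist() for z in(.1,.208)])
print('white')
for a,c,m in comps(rng((0,0,150),(180,70,255)),10):
    if a<200: print(a,c.round(1),onz('top',c,.018)[:2].round(3))
for n,z in(('sanitizer_mid',.085),('carton_mid',.022),('jar_mid',.033),('tub_knob',.208),('tub_edge',.122),('tub_lip',.192),('station',.0),('peg_mid',.09)):
    snap('top') if n=='sanitizer_mid' else 0
    for c in('top',): print(n,[(np.round(d['at']).tolist(),onz(c,d['at'],z)[:2].round(3)) for d in finder.landmark_of(c,n)[:2]])
E
python3 m0.py
```

```text
blue
844 [290.7 168.1] [ 0.6298 -0.1853  0.016 ]
  corners [[0.617, -0.11], [0.709, -0.173], [0.643, -0.261], [0.553, -0.197]]
881 [246.3 188.9] [ 0.5557 -0.0188  0.016 ]
  corners [[0.507, 0.043], [0.616, 0.033], [0.605, -0.08], [0.496, -0.069]]
905 [287.7 216.6] [ 0.449  -0.1667  0.016 ]
  corners [[0.477, -0.095], [0.523, -0.193], [0.422, -0.238], [0.377, -0.141]]
green
147 [337.7 146.6] ((337.72601318359375, 146.60275268554688), (6.9518890380859375, 21.021188735961914), 24.443954467773438)
  rim corners [[0.6502, -0.3163], [0.7189, -0.3511], [0.7077, -0.3725], [0.6392, -0.3377]] [ 0.679  -0.3444  0.108 ]
1076 [361.2 204.5] ((361.2647705078125, 204.44117736816406), (33.71245193481445, 32.25723648071289), 14.03624439239502)
  rim corners [[0.4344, -0.3397], [0.5418, -0.3736], [0.51, -0.483], [0.4036, -0.4478]] [ 0.4724 -0.411   0.108 ]
red
54 [158.8 170.3] [[0.614, 0.284], [0.586, 0.257]]
11 [254.9 217.4] [[0.439, -0.048], [0.425, -0.048]]
white
sanitizer_mid [([169.0, 145.0], array([0.711, 0.251])), ([227.0, 175.0], array([0.593, 0.046]))]
carton_mid [([326.0, 140.0], array([ 0.732, -0.322]))]
jar_mid [([115.0, 262.0], array([0.303, 0.451])), ([255.0, 216.0], array([ 0.451, -0.05 ]))]
tub_knob [([119.0, 211.0], array([0.457, 0.38 ])), ([158.0, 171.0], array([0.585, 0.259]))]
tub_edge [([210.0, 180.0], array([0.571, 0.1  ]))]
tub_lip [([225.0, 177.0], array([0.562, 0.044]))]
station [([274.0, 190.0], array([ 0.552, -0.122]))]
peg_mid [([254.0, 215.0], array([ 0.447, -0.046]))]
```

```bash
cat >> h.py <<'E'
import json
AX=np.array([.5448,-.1236]); SY=np.deg2rad(84.1); ey=np.array([np.cos(SY),np.sin(SY)]); ex=np.array([ey[1],-ey[0]])
def st(x,y): return AX+x*ex+y*ey      # station -> world xy
def rot(yawy):  # tool down, tool y at yawy deg
    a=np.deg2rad(yawy); y=np.array([np.cos(a),np.sin(a),0]); z=np.array([0,0,-1.]); return np.c_[np.cross(y,z),y,z]
def load():
    d=json.load(open('cmd.json')); return np.array(d['p']),np.array(d['R'])
def plan(wps,v=.3,w=45,dec=3,save=True):
    """wps: (x,y,z,yaw[,v]) ; cosine blend; prints calls; keeps commanded pose"""
    p,Rm=load(); rows=[]
    cp,cR=p.copy(),Rm.copy()
    for q in wps:
        tp=np.array(q[:3]); tR=rot(q[3]); vv=q[4] if len(q)>4 else v
        rv=R.from_matrix(cR.T@tR).as_rotvec()
        n=max(1,int(np.ceil(max(np.linalg.norm(tp-cp)/vv,np.rad2deg(np.linalg.norm(rv))/w)*10)))
        for i in range(1,n+1):
            s=(1-np.cos(np.pi*i/n))/2 if n>2 else i/n
            rows.append((cp+s*(tp-cp),cR@R.from_rotvec(s*rv).as_matrix()))
        cp,cR=tp,tR
    while len(rows)%5: rows.append(rows[-1])
    for k in range(0,len(rows),5):
        out=[]
        for P,Q in rows[k:k+5]:
            d=np.r_[Rm.T@(P-p)/.3,R.from_matrix(Rm.T@Q).as_rotvec()/np.pi]; out.append((np.round(d,dec)+0.).tolist())
        print(json.dumps([[('%g'%x) for x in o] for o in out]).replace('"',''))
        d=np.array(out[-1]); p,Rm=p+Rm@(d[:3]*.3),Rm@R.from_rotvec(d[3:]*np.pi).as_matrix()
    if save: json.dump({'p':p.tolist(),'R':Rm.tolist()},open('cmd.json','w'))
def where():
    s=r.get_state(); p,Rm=load(); Q=R.from_quat(np.r_[s['tcp_rot'][1:],s['tcp_rot'][0]]).as_matrix()
    print('t %.1f'%s['time_s'],'tcp',np.round(s['tcp_pos'],4),'err',np.round(s['tcp_pos']-p,4),'roterr',np.round(R.from_matrix(Rm.T@Q).as_rotvec(True),2),'F',np.round(s['force'],1),'w',round(float(s['width']),4),'ff',round(float(s['finger_force']),1))
E
python3 - <<'E'
from h import *
s=r.get_state(); Q=R.from_quat(np.r_[s['tcp_rot'][1:],s['tcp_rot'][0]]).as_matrix()
json.dump({'p':s['tcp_pos'].tolist(),'R':Q.tolist()},open('cmd.json','w'))
print(Q.round(3))
for px in((120,210),(140,211),(130,226)): print(onz('top',px,.018)[:2].round(3))
im=cv2.imread('pics/top0.png')[135:250,90:400]; im2=cv2.resize(im,None,fx=2.58,fy=2.58,interpolation=cv2.INTER_CUBIC); cv2.imwrite('pics/topcrop.png',im2)
plan([(.42,.2,.30,76.),(.44,-.16,.33,84.1)],v=.42,w=60)
E
```

```text
[[-0.943  0.332  0.   ]
 [ 0.332  0.943  0.   ]
 [-0.     0.    -1.   ]]
[0.49  0.445]
[0.484 0.371]
[0.43  0.406]
[[-0.022, -0.017, -0.007, 0, 0, -0.001], [-0.087, -0.065, -0.027, 0, 0, -0.002], [-0.19, -0.142, -0.059, 0, 0, -0.005], [-0.321, -0.24, -0.1, 0, 0, -0.009], [-0.471, -0.353, -0.147, 0, 0, -0.013]]
[[-0.152, -0.123, -0.048, 0, 0, -0.004], [-0.297, -0.242, -0.095, 0, 0, -0.008], [-0.424, -0.345, -0.136, 0, 0, -0.012], [-0.524, -0.426, -0.168, 0, 0, -0.015], [-0.587, -0.477, -0.188, 0, 0, -0.016]]
[[-0.02, -0.019, -0.007, 0, 0, -0.001], [-0.031, -0.054, -0.01, 0, 0, -0.002], [-0.062, -0.153, -0.018, 0, 0, -0.006], [-0.11, -0.306, -0.032, 0, 0, -0.012], [-0.168, -0.493, -0.048, 0, 0, -0.02]]
[[-0.05, -0.203, -0.017, 0, 0, -0.007], [-0.097, -0.393, -0.034, 0, 0, -0.015], [-0.135, -0.548, -0.047, 0, 0, -0.021], [-0.16, -0.65, -0.056, 0, 0, -0.025], [-0.168, -0.685, -0.059, 0, 0, -0.026]]
```

View pics/topcrop.png

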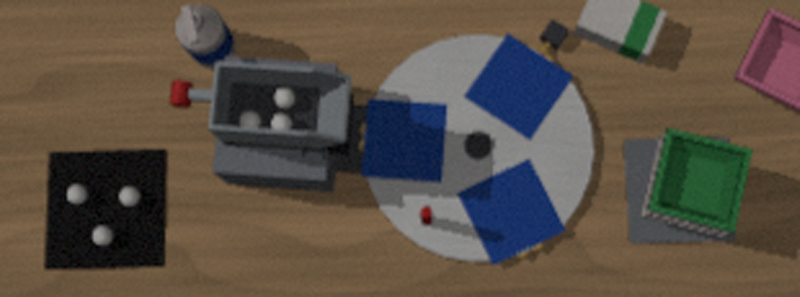

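Request:
{"api": "arm_command", "payload": {
  "deltas": [
    [-0.022,-0.017,-0.007,0,0,-0.001],
    [-0.087,-0.065,-0.027,0,0,-0.002],
    [-0.19,-0.142,-0.059,0,0,-0.005],
    [-0.321,-0.24,-0.1,0,0,-0.009],
    [-0.471,-0.353,-0.147,0,0,-0.013]
  ],
  "fingers": 0
}}

```text
time_s: 2.4
tcp_pos: [0.2852, 0.4008, 0.24]
tcp_rot: [0.0, 0.148, 0.989, -0.0]
force: [0.8, 0.5, -0.2]
width: 0.0422
finger_force: 0.0
```

Request:
{"api": "arm_command", "payload": {
  "deltas": [
    [-0.152,-0.123,-0.048,0,0,-0.004],
    [-0.297,-0.242,-0.095,0,0,-0.008],
    [-0.424,-0.345,-0.136,0,0,-0.012],
    [-0.524,-0.426,-0.168,0,0,-0.015],
    [-0.587,-0.477,-0.188,0,0,-0.016]
  ]
}}

```text
time_s: 2.9
tcp_pos: [0.4123, 0.2111, 0.2971]
tcp_rot: [0.001, 0.125, 0.992, 0.0]
force: [0.5, 0.2, 0.4]
width: 0.0426
finger_force: 0.0
```

Request:
{"api": "arm_command", "payload": {
  "deltas": [
    [-0.02,-0.019,-0.007,0,0,-0.001],
    [-0.031,-0.054,-0.01,0,0,-0.002],
    [-0.062,-0.153,-0.018,0,0,-0.006],
    [-0.11,-0.306,-0.032,0,0,-0.012],
    [-0.168,-0.493,-0.048,0,0,-0.02]
  ]
}}

```text
time_s: 3.4
tcp_pos: [0.4218, 0.0669, 0.3093]
tcp_rot: [-0.0, 0.09, 0.996, 0.0]
force: [0.7, -0.2, 0.1]
width: 0.043
finger_force: 0.0
```

Request:
{"api": "arm_command", "payload": {
  "deltas": [
    [-0.05,-0.203,-0.017,0,0,-0.007],
    [-0.097,-0.393,-0.034,0,0,-0.015],
    [-0.135,-0.548,-0.047,0,0,-0.021],
    [-0.16,-0.65,-0.056,0,0,-0.025],
    [-0.168,-0.685,-0.059,0,0,-0.026]
  ]
}}

```text
time_s: 3.9
tcp_pos: [0.4344, -0.1473, 0.3268]
tcp_rot: [-0.0, 0.053, 0.999, -0.0]
force: [-0.2, 1.7, 0.0]
width: 0.0427
finger_force: 0.0
```

```bash
python3 - <<'E'
from h import *
where()
cal=imaging.calibration('wrist'); snap('wrist','w1.png')
for n,P in(('axis',[*AX,.016]),('seat0',[*st(0,.105),.016]),('lip',[*st(0,.170),.192]),('peg',[*st(.0,.0),.09])): print(n,proj('wrist',P,cal).round(1))
for n,z in(('seat0',.016),('peg_mid',.09),('station',.0),('tub_lip',.192)): print(n,[(np.round(d['at']).tolist(),onz('wrist',d['at'],z,cal)[:2].round(4),round(d['p'],2)) for d in finder.landmark_of('wrist',n)])
hsv=cv2.cvtColor(cv2.imread('pics/w1.png'),cv2.COLOR_BGR2HSV); m=cv2.inRange(hsv,(105,150,40),(130,255,255))
n,l,s,c=cv2.connectedComponentsWithStats(m)
for i in range(1,n):
    if s[i,4]>300: print(s[i].tolist(),onz('wrist',c[i],.016,cal)[:2].round(4))
# pile target, grasp -y side
plan([(.457,-.4615,.22,72.5)],v=.42,w=60)
E
```

```text
t 3.9 tcp [ 0.4344 -0.1473  0.3268] err [-0.0055  0.0127 -0.0033] roterr [0.06 0.03 0.19] F [-0.2  1.7  0. ] w 0.0427 ff 0.0
axis [274.3 207.7]
seat0 [332.4 207.2]
lip [408.8 252.9]
peg [277.3 224.9]
seat0 [([242.0, 156.0], array([ 0.4475, -0.1688]), 0.86), ([245.0, 253.0], array([ 0.6295, -0.1848]), 0.64), ([330.0, 206.0], array([ 0.5524, -0.024 ]), 0.57)]
peg_mid [([326.0, 149.0], array([ 0.4358, -0.0447]), 0.69), ([444.0, 243.0], array([0.6237, 0.1838]), 0.36)]
station []
tub_lip [([406.0, 252.0], array([0.5605, 0.0416]), 0.83), ([244.0, 251.0], array([ 0.5283, -0.1693]), 0.45), ([96.0, 197.0], array([ 0.4424, -0.3434]), 0.31)]
[197, 110, 92, 90, 4422] [ 0.4457 -0.1672]
[300, 176, 65, 60, 3529] [ 0.5508 -0.0218]
[214, 215, 72, 71, 3012] [ 0.6247 -0.1837]
[[-0.006, -0.038, 0.014, 0, 0, 0.002], [-0.023, -0.146, 0.054, 0, 0, 0.009], [-0.049, -0.307, 0.113, 0, 0, 0.02], [-0.08, -0.497, 0.183, 0, 0, 0.032], [-0.111, -0.687, 0.254, 0, 0, 0.045]]
[[-0.048, -0.156, 0.059, 0, 0, 0.01], [-0.081, -0.26, 0.099, 0, 0, 0.017], [-0.092, -0.297, 0.113, 0, 0, 0.019], [-0.092, -0.297, 0.113, 0, 0, 0.019], [-0.092, -0.297, 0.113, 0, 0, 0.019]]
```

View pics/w1.png

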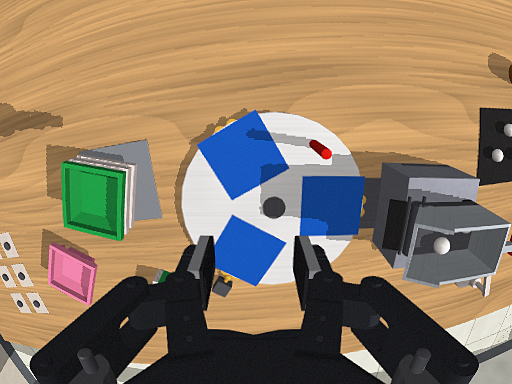

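Request:
{"api": "arm_command", "payload": {
  "deltas": [
    [-0.006,-0.038,0.014,0,0,0.002],
    [-0.023,-0.146,0.054,0,0,0.009],
    [-0.049,-0.307,0.113,0,0,0.02],
    [-0.08,-0.497,0.183,0,0,0.032],
    [-0.111,-0.687,0.254,0,0,0.045]
  ]
}}

```text
time_s: 4.65
tcp_pos: [0.4456, -0.33, 0.2589]
tcp_rot: [0.0, 0.122, 0.993, -0.0]
force: [0.6, 0.3, 0.2]
width: 0.0428
finger_force: 0.0
```

Request:
{"api": "arm_command", "payload": {
  "deltas": [
    [-0.048,-0.156,0.059,0,0,0.01],
    [-0.081,-0.26,0.099,0,0,0.017],
    [-0.092,-0.297,0.113,0,0,0.019],
    [-0.092,-0.297,0.113,0,0,0.019],
    [-0.092,-0.297,0.113,0,0,0.019]
  ]
}}

```text
time_s: 5.15
tcp_pos: [0.4509, -0.4209, 0.2262]
tcp_rot: [0.0, 0.151, 0.989, 0.0]
force: [0.2, -0.8, -0.1]
width: 0.0424
finger_force: 0.0
```

```bash
python3 - <<'E'
from h import *
where()
snap('wrist'); cal=imaging.calibration('wrist'); snap('wrist','w2.png');where()
hsv=cv2.cvtColor(cv2.imread('pics/w2.png'),cv2.COLOR_BGR2HSV)
def rect(m,z):
    n,l,s,c=cv2.connectedComponentsWithStats(m); i=1+np.argmax(s[1:,4]); 
    pts=np.argwhere(l==i)[:,::-1]; w=np.array([onz('wrist',q,z,cal)[:2] for q in pts]).astype(np.float32)
    return s[i].tolist(),cv2.minAreaRect(w)
print(rect(cv2.inRange(hsv,(50,100,20),(85,255,255)),.108))
m=cv2.inRange(hsv,(105,150,40),(130,255,255)); n,l,s,c=cv2.connectedComponentsWithStats(m)
for i in range(1,n):
    if s[i,4]>200: print(s[i].tolist(),onz('wrist',c[i],.016,cal)[:2].round(4))
E
```

```text
t 5.2 tcp [ 0.4509 -0.4209  0.2262] err [-0.0061  0.0407  0.0062] roterr [-0.04  0.   -0.09] F [ 0.2 -0.8 -0.1] w 0.0424 ff 0.0
t 5.2 tcp [ 0.4511 -0.4208  0.227 ] err [-0.0059  0.0408  0.0071] roterr [ 0.02 -0.07 -0.12] F [-0.4 -0.  -0.4] w 0.0425 ff 0.0
([211, 137, 112, 105, 11029], ((0.4709430932998657, -0.41250547766685486), (0.11332833766937256, 0.11476778239011765), 73.47676086425781))
[374, 56, 88, 107, 4912] [ 0.446  -0.1726]
[473, 120, 39, 72, 2431] [ 0.5513 -0.0314]
[384, 181, 79, 79, 3519] [ 0.6242 -0.1901]
```

View pics/w2.png

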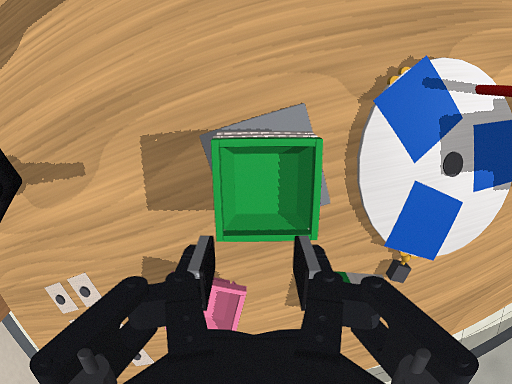

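```bash
cat >> h.py <<'E'
def sync():
    s=r.get_state(); Q=R.from_quat(np.r_[s['tcp_rot'][1:],s['tcp_rot'][0]]).as_matrix()
    json.dump({'p':s['tcp_pos'].tolist(),'R':Q.tolist()},open('cmd.json','w'))
E
python3 - <<'E'
from h import *
sync(); plan([(.4557,-.4627,.15,73.2),(.4557,-.4627,.095,73.2,.15)],v=.25)
E
```

```text
[[-0.008, -0.019, 0.038, 0, 0, 0], [-0.028, -0.064, 0.128, 0, 0, -0.001], [-0.048, -0.11, 0.219, 0, 0, -0.002], [-0.056, -0.129, 0.257, 0, 0, -0.003], [-0.056, -0.129, 0.284, 0, 0, -0.003]]
[[0, 0, 0.065, 0, 0, 0], [0, 0, 0.129, 0, 0, 0], [0, 0, 0.156, 0, 0, 0], [0, 0, 0.156, 0, 0, 0], [0, 0, 0.156, 0, 0, 0]]
```

Request:
{"api": "arm_command", "payload": {
  "deltas": [
    [-0.008,-0.019,0.038,0,0,0],
    [-0.028,-0.064,0.128,0,0,-0.001],
    [-0.048,-0.11,0.219,0,0,-0.002],
    [-0.056,-0.129,0.257,0,0,-0.003],
    [-0.056,-0.129,0.284,0,0,-0.003]
  ]
}}

```text
time_s: 5.75
tcp_pos: [0.4545, -0.4638, 0.1391]
tcp_rot: [-0.001, 0.147, 0.989, 0.001]
force: [-0.5, -0.1, 0.1]
width: 0.043
finger_force: 0.0
```

Request:
{"api": "arm_command", "payload": {
  "deltas": [
    [0,0,0.065,0,0,0],
    [0,0,0.129,0,0,0],
    [0,0,0.156,0,0,0],
    [0,0,0.156,0,0,0],
    [0,0,0.156,0,0,0]
  ]
}}

```text
time_s: 6.25
tcp_pos: [0.4554, -0.4643, 0.095]
tcp_rot: [0.001, 0.147, 0.989, -0.0]
force: [0.1, -0.2, 0.9]
width: 0.0428
finger_force: 0.0
```

```bash
python3 - <<'E'
from h import *
where()
E
```

```text
t 6.2 tcp [ 0.4554 -0.4643  0.095 ] err [-0.0004 -0.0015 -0.0001] roterr [0.02 0.   0.1 ] F [ 0.1 -0.2  0.9] w 0.0428 ff 0.0
```

Request:
{"api": "arm_command", "payload": {
  "deltas": [
    [0,0,0,0,0,0],
    [0,0,0,0,0,0],
    [0,0,0,0,0,0],
    [0,0,0,0,0,0],
    [0,0,0,0,0,0]
  ],
  "fingers": -1
}}

```text
time_s: 6.75
tcp_pos: [0.455, -0.4642, 0.0939]
tcp_rot: [0.0, 0.147, 0.989, -0.0]
force: [-0.7, 0.1, 0.4]
width: 0.0003
finger_force: 0.0
```

```bash
python3 - <<'E'
from h import *
where(); s0=st(0,.105-.053); print(s0)
plan([(.4557,-.4627,.20,73.2,.12)],save=False)
E
```

```text
t 6.8 tcp [ 0.455  -0.4642  0.0939] err [-0.0008 -0.0014 -0.0012] roterr [-0.02  0.06  0.13] F [-0.7  0.1  0.4] w 0.0003 ff 0.0
[ 0.55014521 -0.07187545]
[[0, 0, -0.011, 0, 0, 0], [0, 0, -0.041, 0, 0, 0], [0, 0, -0.087, 0, 0, 0], [0, 0, -0.145, 0, 0, 0], [0, 0, -0.205, 0, 0, 0]]
[[0, 0, -0.057, 0, 0, 0], [0, 0, -0.104, 0, 0, 0], [0, 0, -0.134, 0, 0, 0], [0, 0, -0.145, 0, 0, 0], [0, 0, -0.145, 0, 0, 0]]
```

```bash
python3 - <<'E'
from h import *
snap('wrist','w3.png')
E
```

```text
(no output)
```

View pics/w3.png

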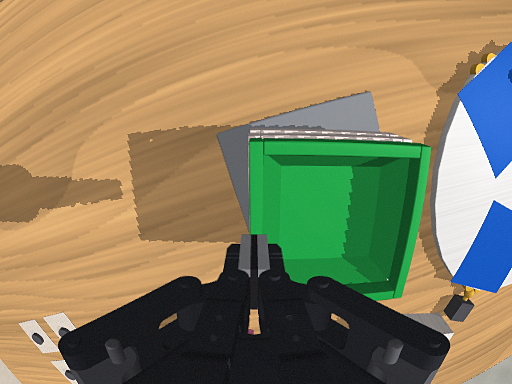

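```bash
python3 - <<'E'
from h import *
cal=imaging.calibration('wrist'); im=cv2.imread('pics/w3.png'); hsv=cv2.cvtColor(im,cv2.COLOR_BGR2HSV)
m=cv2.inRange(hsv,(50,100,20),(85,255,255)); n,l,s,c=cv2.connectedComponentsWithStats(m); i=1+np.argmax(s[1:,4])
w=np.array([onz('wrist',q,.108,cal)[:2] for q in np.argwhere(l==i)[:,::-1]]).astype(np.float32); print(cv2.minAreaRect(w))
st_=r.get_state(); print(proj('wrist',st_['tcp_pos'],cal)); c0=np.array([.471,-.412]);a=np.deg2rad(73.2); y=np.array([np.cos(a),np.sin(a)]);x=np.array([y[1],-y[0]])
for u,v in((-57,-57),(-57,57),(57,-57),(0,-57),(0,-49)): print((u,v),proj('wrist',[*(c0+x*u/1000+y*v/1000),.108],cal).round())
cv2.imwrite('pics/w3c.png',cv2.resize(im[120:320,200:460],None,fx=3,fy=3,interpolation=cv2.INTER_CUBIC))
E
```

```text
((0.4705493152141571, -0.41253507137298584), (0.11296911537647247, 0.1146920770406723), 73.29690551757812)
[253.67084093 223.59627428]
(-57, -57) [249. 139.]
(-57, 57) [433. 145.]
(57, -57) [250. 307.]
(0, -57) [250. 234.]
(0, -49) [263. 234.]
```

View pics/w3c.png

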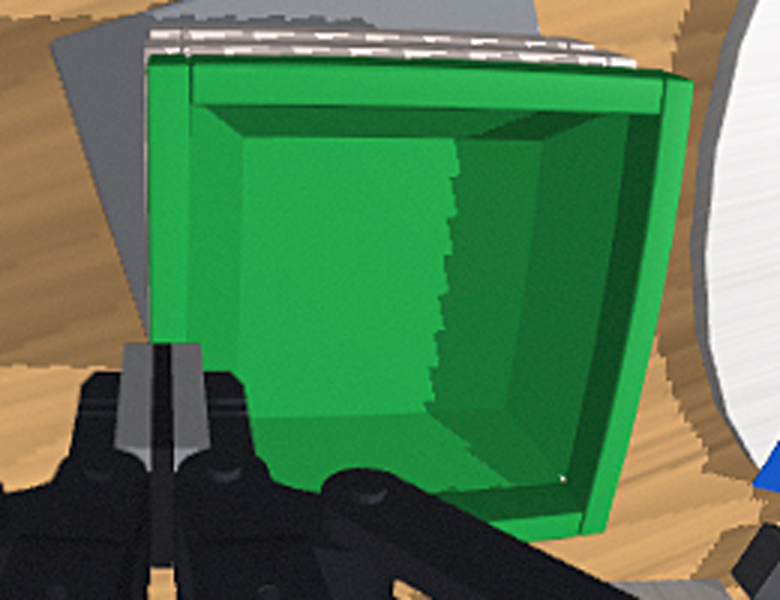

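Request:
{"api": "arm_command", "payload": {
  "deltas": [
    [0,0,0.003,0,0,0],
    [0,0,0.006,0,0,0],
    [0,0,0.01,0,0,0],
    [0,0,0.013,0,0,0],
    [0,0,0.013,0,0,0]
  ]
}}

```text
time_s: 7.3
tcp_pos: [0.4548, -0.464, 0.0896]
tcp_rot: [-0.0, 0.147, 0.989, 0.0]
force: [-0.7, -0.3, -0.9]
width: 0.0001
finger_force: 0.0
```

```bash
python3 - <<'E'
from h import *
s=r.get_state(); cal=imaging.calibration('wrist'); im=snap('wrist','w4.png'); p,Rm=load(); p=s['tcp_pos']
for xx in(0,.006,.011):
  print(xx,[(dz,proj('wrist',p+Rm@np.array([xx,0,-dz]),cal).round(0).tolist()) for dz in(0,.01,.02,.03,.04)])
print(np.round(Rm.T@(np.array(cal['pose'])[:3,3]-p),4))
print([ (d['at'],d['p']) for d in finder.landmark_of('wrist','tray1_center')], proj('wrist',[.4705,-.4125,.08],cal))
where()
cv2.imwrite('pics/w4c.png',cv2.resize(im[150:320,180:340,::-1],None,fx=3.5,fy=3.5))
E
```

```text
0 [(0, [254.0, 224.0]), (0.01, [254.0, 230.0]), (0.02, [254.0, 237.0]), (0.03, [254.0, 245.0]), (0.04, [254.0, 254.0])]
0.006 [(0, [254.0, 215.0]), (0.01, [254.0, 221.0]), (0.02, [254.0, 228.0]), (0.03, [254.0, 236.0]), (0.04, [254.0, 244.0])]
0.011 [(0, [254.0, 208.0]), (0.01, [254.0, 214.0]), (0.02, [254.0, 220.0]), (0.03, [254.0, 227.0]), (0.04, [254.0, 236.0])]
[ 0.0779  0.0003 -0.1762]
[([330.7, 218.7], 0.87)] [331.43636286 217.3306495 ]
t 7.4 tcp [ 0.4549 -0.4641  0.0898] err [-0.0009 -0.0013 -0.0053] roterr [-0.03  0.08  0.12] F [-0.1 -0.1  0.1] w 0.0004 ff 0.0
```

View pics/w4c.png

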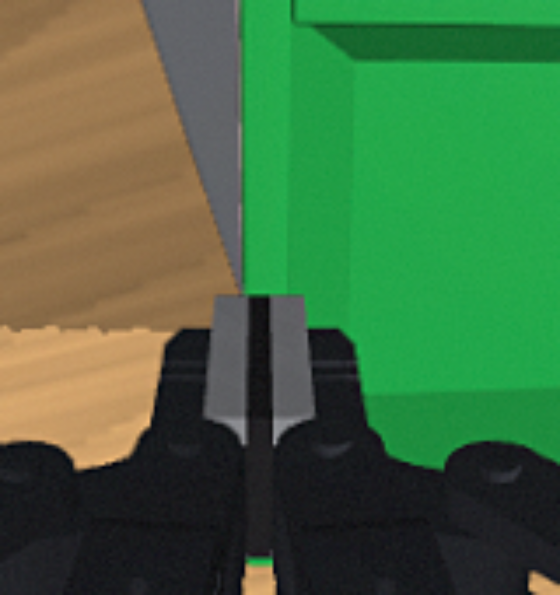

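Request:
{"api": "arm_command", "payload": {
  "deltas": [
    [0,0,0.005,0,0,0],
    [0,0,0.01,0,0,0],
    [0,0,0.015,0,0,0],
    [0,0,0.02,0,0,0],
    [0,0,0.02,0,0,0]
  ]
}}

```text
time_s: 7.9
tcp_pos: [0.4548, -0.4639, 0.0835]
tcp_rot: [-0.0, 0.147, 0.989, 0.0]
force: [0.2, 0.2, 0.3]
width: 0.0005
finger_force: 0.0
```

Request:
{"api": "arm_command", "payload": {
  "deltas": [
    [0,0,0.005,0,0,0],
    [0,0,0.01,0,0,0],
    [0,0,0.015,0,0,0],
    [0,0,0.02,0,0,0],
    [0,0,0.02,0,0,0]
  ]
}}

```text
time_s: 8.4
tcp_pos: [0.4548, -0.4639, 0.0775]
tcp_rot: [-0.0, 0.147, 0.989, 0.0]
force: [-0.0, 0.2, 0.2]
width: -0.0002
finger_force: 0.0
```

```bash
python3 - <<'E'
from h import *
s=r.get_state(); im=snap('scene'); p=s['tcp_pos']
print([proj('scene',p+np.array([0,0,d])).round().tolist() for d in(0,.02,.04,.06)])
u,v=proj('scene',p).astype(int)
cr=im[v-75:v+45,u-80:u+80,::-1]; cv2.imwrite('pics/s1c.png',cv2.resize(cr,None,fx=5,fy=5,interpolation=cv2.INTER_CUBIC)); print(u-80,v-75)
E
```

```text
[[140.0, 274.0], [139.0, 268.0], [137.0, 263.0], [135.0, 257.0]]
60 198
```

View pics/s1c.png

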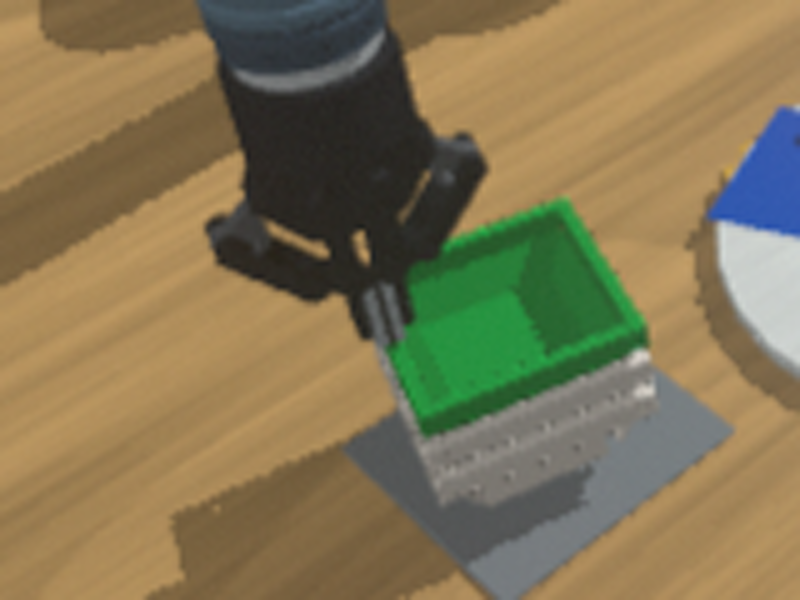

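Request:
{"api": "arm_command", "payload": {
  "deltas": [
    [0,0,0.004,0,0,0],
    [0,0,0.008,0,0,0],
    [0,0,0.012,0,0,0],
    [0,0,0.012,0,0,0],
    [0,0,0.012,0,0,0]
  ]
}}

```text
time_s: 8.95
tcp_pos: [0.455, -0.4642, 0.0743]
tcp_rot: [0.0, 0.147, 0.989, -0.0]
force: [0.4, -0.1, -0.0]
width: 0.0001
finger_force: 0.2
```

Request:
{"api": "arm_command", "payload": {
  "deltas": [
    [0,0,0.004,0,0,0],
    [0,0,0.008,0,0,0],
    [0,0,0.012,0,0,0],
    [0,0,0.012,0,0,0],
    [0,0,0.012,0,0,0]
  ]
}}

```text
time_s: 9.45
tcp_pos: [0.4546, -0.4668, 0.0732]
tcp_rot: [0.0, 0.147, 0.989, -0.003]
force: [-4.0, -2.3, 9.6]
width: 0.0004
finger_force: 5.0
```

```bash
python3 - <<'E'
from h import *
def tri(obs):
    A=np.zeros((3,3));b=np.zeros(3)
    for c,px in obs:
        o,d=ray(c,px); M=np.eye(3)-np.outer(d,d); A+=M;b+=M@o
    return np.linalg.solve(A,b).round(4)
print('tray1',tri([('top',(358,202)),('scene',(161,266))]))
# rim corners in scene crop (right corner (648,330), front (425,432), top (570,203)) 
for q in((648,330),(425,425),(570,203)):
    px=(60+q[0]/5,198+q[1]/5); print([ (z,onz('scene',px,z)[:2].round(3).tolist()) for z in(.075,.108)])
c0=np.array([.4705,-.4125]);a=np.deg2rad(73.3); y=np.array([np.cos(a),np.sin(a)]);x=np.array([y[1],-y[0]])
print([(c0+x*u+y*v).round(3).tolist() for u in(-.057,.057) for v in(-.057,.057)])
where()
E
```

```text
tray1 [ 0.4813 -0.4119  0.0843]
[(0.075, [0.518, -0.359]), (0.108, [0.547, -0.377])]
[(0.075, [0.487, -0.472]), (0.108, [0.517, -0.484])]
[(0.075, [0.408, -0.325]), (0.108, [0.442, -0.345])]
[[0.4, -0.451], [0.432, -0.342], [0.509, -0.483], [0.541, -0.374]]
t 9.4 tcp [ 0.4546 -0.4668  0.0732] err [-0.0012 -0.004  -0.0219] roterr [ 0.28 -0.03  0.18] F [-4.  -2.3  9.6] w 0.0004 ff 5.0
```

```bash
python3 - <<'E'
from h import *
p,Rm=load(); p[2]=.0951-.0231; json.dump({'p':p.tolist(),'R':Rm.tolist()},open('cmd.json','w')); print(p)
plan([(.456,-.462,.115,73.2,.2)]); plan([(.456,-.462,.062,73.2,.15)])
E
```

```text
[ 0.45581244 -0.46280196  0.072     ]
[[0, 0.001, -0.036, 0, 0, 0], [0, 0.002, -0.108, 0, 0, 0], [0, 0.003, -0.143, 0, 0, 0], [0, 0.003, -0.143, 0, 0, 0], [0, 0.003, -0.143, 0, 0, 0]]
[[0, 0, 0.026, 0, 0, 0], [0, 0, 0.088, 0, 0, 0], [0, 0, 0.151, 0, 0, 0], [0, 0, 0.176, 0, 0, 0], [0, 0, 0.176, 0, 0, 0]]
```

Request:
{"api": "arm_command", "payload": {
  "deltas": [
    [0,0.001,-0.036,0,0,0],
    [0,0.002,-0.108,0,0,0],
    [0,0.003,-0.143,0,0,0],
    [0,0.003,-0.143,0,0,0],
    [0,0.003,-0.143,0,0,0]
  ]
}}

```text
time_s: 9.95
tcp_pos: [0.4553, -0.4632, 0.1133]
tcp_rot: [0.0, 0.147, 0.989, 0.0]
force: [-0.8, 0.5, 0.3]
width: 0.0002
finger_force: 0.0
```

Request:
{"api": "arm_command", "payload": {
  "deltas": [
    [0,0,0,0,0,0],
    [0,0,0,0,0,0],
    [0,0,0,0,0,0],
    [0,0,0,0,0,0],
    [0,0,0,0,0,0]
  ],
  "fingers": 0
}}

```text
time_s: 10.45
tcp_pos: [0.4551, -0.4632, 0.1134]
tcp_rot: [-0.0, 0.147, 0.989, 0.0]
force: [-0.3, -0.7, 0.4]
width: 0.0426
finger_force: 0.0
```

Request:
{"api": "arm_command", "payload": {
  "deltas": [
    [0,0,0.026,0,0,0],
    [0,0,0.088,0,0,0],
    [0,0,0.151,0,0,0],
    [0,0,0.176,0,0,0],
    [0,0,0.176,0,0,0]
  ]
}}

```text
time_s: 10.95
tcp_pos: [0.4542, -0.4621, 0.059]
tcp_rot: [-0.001, 0.147, 0.989, 0.001]
force: [-0.2, 0.9, 0.5]
width: 0.0425
finger_force: 0.0
```

Request:
{"api": "arm_command", "payload": {
  "deltas": [
    [0,0,0,0,0,0],
    [0,0,0,0,0,0],
    [0,0,0,0,0,0],
    [0,0,0,0,0,0],
    [0,0,0,0,0,0]
  ],
  "fingers": -1
}}

```text
time_s: 11.45
tcp_pos: [0.4558, -0.4643, 0.0622]
tcp_rot: [0.001, 0.147, 0.989, -0.001]
force: [-0.3, -0.8, 5.1]
width: 0.006
finger_force: 61.0
```

```bash
python3 - <<'E'
from h import *
plan([(.456,-.4635,.15,73.2,.15)]); print();plan([(.47,-.15,.2,84.1,.26)])
E
```

```text
[[0, 0, -0.02, 0, 0, 0], [0, -0.001, -0.073, 0, 0, 0], [-0.001, -0.003, -0.146, 0, 0, 0], [-0.001, -0.004, -0.22, 0, 0, 0], [-0.001, -0.005, -0.273, 0, 0, 0]]
[[-0.001, 0, -0.02, 0, 0, 0], [-0.001, 0, -0.02, 0, 0, 0], [-0.001, 0, -0.02, 0, 0, 0], [-0.001, 0, -0.02, 0, 0, 0], [-0.001, 0, -0.02, 0, 0, 0]]

[[0.004, 0.015, -0.002, 0, 0, -0.001], [0.015, 0.058, -0.01, 0, 0, -0.003], [0.032, 0.127, -0.021, 0, 0, -0.008], [0.056, 0.219, -0.036, 0, 0, -0.013], [0.083, 0.327, -0.054, 0, 0, -0.019]]
[[0.023, 0.12, -0.02, 0, 0, -0.008], [0.047, 0.244, -0.04, 0, 0, -0.015], [0.069, 0.364, -0.059, 0, 0, -0.022], [0.09, 0.474, -0.077, 0, 0, -0.028], [0.108, 0.567, -0.092, 0, 0, -0.034]]
[[0.006, 0.071, -0.012, 0, 0, -0.004], [0.01, 0.116, -0.019, 0, 0, -0.007], [0.011, 0.131, -0.021, 0, 0, -0.007], [0.011, 0.131, -0.021, 0, 0, -0.007], [0.011, 0.131, -0.021, 0, 0, -0.007]]
```

Request:
{"api": "arm_command", "payload": {
  "deltas": [
    [0,0,-0.02,0,0,0],
    [0,-0.001,-0.073,0,0,0],
    [-0.001,-0.003,-0.146,0,0,0],
    [-0.001,-0.004,-0.22,0,0,0],
    [-0.001,-0.005,-0.273,0,0,0]
  ]
}}

```text
time_s: 11.95
tcp_pos: [0.455, -0.4646, 0.1437]
tcp_rot: [-0.0, 0.147, 0.989, 0.0]
force: [0.1, 0.1, -1.7]
width: 0.0057
finger_force: 60.0
```

Request:
{"api": "arm_command", "payload": {
  "deltas": [
    [-0.001,0,-0.02,0,0,0],
    [-0.001,0,-0.02,0,0,0],
    [-0.001,0,-0.02,0,0,0],
    [-0.001,0,-0.02,0,0,0],
    [-0.001,0,-0.02,0,0,0]
  ]
}}

```text
time_s: 12.45
tcp_pos: [0.4548, -0.4642, 0.1474]
tcp_rot: [-0.001, 0.147, 0.989, 0.001]
force: [-0.0, 0.1, -1.7]
width: 0.0061
finger_force: 60.0
```

Request:
{"api": "arm_command", "payload": {
  "deltas": [
    [0.004,0.015,-0.002,0,0,-0.001],
    [0.015,0.058,-0.01,0,0,-0.003],
    [0.032,0.127,-0.021,0,0,-0.008],
    [0.056,0.219,-0.036,0,0,-0.013],
    [0.083,0.327,-0.054,0,0,-0.019]
  ]
}}

```text
time_s: 12.95
tcp_pos: [0.4598, -0.3623, 0.1649]
tcp_rot: [0.0, 0.117, 0.993, 0.0]
force: [0.4, 0.3, -0.9]
width: 0.0058
finger_force: 60.0
```

Request:
{"api": "arm_command", "payload": {
  "deltas": [
    [0.023,0.12,-0.02,0,0,-0.008],
    [0.047,0.244,-0.04,0,0,-0.015],
    [0.069,0.364,-0.059,0,0,-0.022],
    [0.09,0.474,-0.077,0,0,-0.028],
    [0.108,0.567,-0.092,0,0,-0.034]
  ]
}}

```text
time_s: 13.45
tcp_pos: [0.4676, -0.188, 0.1932]
tcp_rot: [0.0, 0.063, 0.998, 0.0]
force: [-0.0, -0.4, -1.9]
width: 0.0061
finger_force: 60.0
```

Request:
{"api": "arm_command", "payload": {
  "deltas": [
    [0.006,0.071,-0.012,0,0,-0.004],
    [0.01,0.116,-0.019,0,0,-0.007],
    [0.011,0.131,-0.021,0,0,-0.007],
    [0.011,0.131,-0.021,0,0,-0.007],
    [0.011,0.131,-0.021,0,0,-0.007]
  ]
}}

```text
time_s: 13.95
tcp_pos: [0.4699, -0.1521, 0.1986]
tcp_rot: [-0.0, 0.053, 0.999, -0.0]
force: [-0.8, -0.5, -1.6]
width: 0.0063
finger_force: 60.0
```

```bash
cat >> h.py <<'E'
def comps(hsv,lo,hi,amin):
    n,l,s,c=cv2.connectedComponentsWithStats(cv2.inRange(hsv,lo,hi)); return [(s[i],c[i],np.argwhere(l==i)[:,::-1]) for i in range(1,n) if s[i,4]>=amin]
def wrect(cam,pts,z,cal):
    return cv2.minAreaRect(np.array([onz(cam,q,z,cal)[:2] for q in pts],np.float32))
E
python3 - <<'E'
from h import *
where(); cal=imaging.calibration('wrist'); im=snap('wrist','w5.png'); hsv=cv2.cvtColor(im,cv2.COLOR_RGB2HSV)
for s,c,p in comps(hsv,(105,150,40),(130,255,255),200): print(s.tolist(),onz('wrist',c,.016,cal)[:2].round(4),wrect('wrist',p,.016,cal))
z=r.get_state()['tcp_pos'][2]+.0458
for s,c,p in comps(hsv,(50,100,20),(85,255,255),400): print('green',s.tolist(),wrect('wrist',p,z,cal))
it=snap('top','top5.png'); hsv=cv2.cvtColor(it,cv2.COLOR_RGB2HSV)
for s,c,p in comps(hsv,(50,100,20),(85,255,255),300): print('green top',s.tolist(),wrect('top',p,z,None))
E
```

```text
t 13.9 tcp [ 0.4699 -0.1521  0.1986] err [-0.0001 -0.0021 -0.0013] roterr [-0.01  0.07  0.16] F [-0.8 -0.5 -1.6] w 0.0063 ff 60.0
[177, 84, 114, 122, 6403] [ 0.4381 -0.1759] ((0.4475061595439911, -0.16752877831459045), (0.11344721168279648, 0.11370672285556793), 24.102346420288086)
[193, 227, 47, 57, 743] [ 0.5943 -0.2206] ((0.5991705656051636, -0.2219620794057846), (0.020776810124516487, 0.10716018825769424), 53.57625198364258)
green [246, 145, 213, 190, 28175] ((0.4729873836040497, -0.09947629272937775), (0.11278258264064789, 0.11116594076156616), 83.8946304321289)
green top [252, 180, 18, 36, 384] ((0.481106698513031, -0.06357678771018982), (0.04729567468166351, 0.11249149590730667), 80.52037048339844)
```

View pics/w5.png

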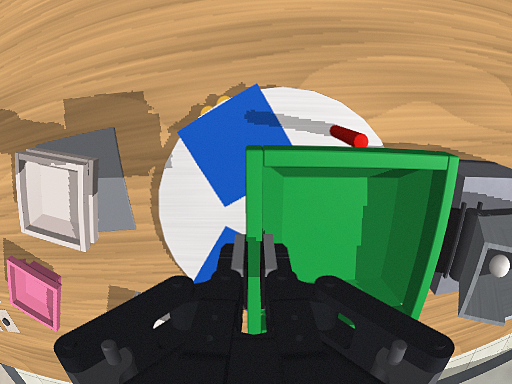

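```bash
sed -i 's/AX=np.array(\[.5448,-.1236\])/AX=np.array([.5440,-.1242])/' h.py; python3 - <<'E'
from h import *
t=np.array([.5506,-.0713]); a=t-.015*ey
plan([(*a,.2,84.1,.25),(*a,.07,84.1,.2),(*t,.04,84.1,.1)]); print(); plan([(*t,.0275,84.1,.06)])
E
```

```text
[[-0.023, 0.023, 0, 0, 0, 0], [-0.083, 0.082, 0, 0, 0, 0], [-0.157, 0.156, 0, 0, 0, 0], [-0.217, 0.216, 0, 0, 0, 0], [-0.24, 0.239, 0, 0, 0, 0]]
[[0, 0, 0.021, 0, 0, 0], [0, 0, 0.081, 0, 0, 0], [0, 0, 0.168, 0, 0, 0], [0, 0, 0.265, 0, 0, 0], [0, 0, 0.352, 0, 0, 0]]
[[0, 0, 0.06, 0, 0, 0], [0, 0, 0.081, 0, 0, 0], [0, 0.007, 0.096, 0, 0, 0], [0, 0.025, 0.131, 0, 0, 0], [0.001, 0.043, 0.167, 0, 0, 0]]
[[0, 0.007, 0.014, 0, 0, 0], [0, 0.007, 0.014, 0, 0, 0], [0, 0.007, 0.014, 0, 0, 0], [0, 0.007, 0.014, 0, 0, 0], [0, 0.007, 0.014, 0, 0, 0]]

[[0, 0, 0.01, 0, 0, 0], [0, 0, 0.031, 0, 0, 0], [0, 0, 0.042, 0, 0, 0], [0, 0, 0.042, 0, 0, 0], [0, 0, 0.042, 0, 0, 0]]
```

Request:
{"api": "arm_command", "payload": {
  "deltas": [
    [-0.023,0.023,0,0,0,0],
    [-0.083,0.082,0,0,0,0],
    [-0.157,0.156,0,0,0,0],
    [-0.217,0.216,0,0,0,0],
    [-0.24,0.239,0,0,0,0]
  ]
}}

```text
time_s: 14.55
tcp_pos: [0.551, -0.0864, 0.1983]
tcp_rot: [0.0, 0.052, 0.999, 0.0]
force: [0.5, -0.8, -2.1]
width: 0.0063
finger_force: 60.0
```

Request:
{"api": "arm_command", "payload": {
  "deltas": [
    [0,0,0.021,0,0,0],
    [0,0,0.081,0,0,0],
    [0,0,0.168,0,0,0],
    [0,0,0.265,0,0,0],
    [0,0,0.352,0,0,0]
  ]
}}

```text
time_s: 15.05
tcp_pos: [0.5477, -0.0886, 0.0916]
tcp_rot: [-0.001, 0.054, 0.999, -0.0]
force: [0.5, 0.0, -2.6]
width: 0.0059
finger_force: 60.0
```

Request:
{"api": "arm_command", "payload": {
  "deltas": [
    [0,0,0.06,0,0,0],
    [0,0,0.081,0,0,0],
    [0,0.007,0.096,0,0,0],
    [0,0.025,0.131,0,0,0],
    [0.001,0.043,0.167,0,0,0]
  ]
}}

```text
time_s: 15.55
tcp_pos: [0.5514, -0.0749, 0.0436]
tcp_rot: [0.001, 0.053, 0.999, -0.0]
force: [-0.2, 0.4, -2.0]
width: 0.0066
finger_force: 60.0
```

Request:
{"api": "arm_command", "payload": {
  "deltas": [
    [0,0.007,0.014,0,0,0],
    [0,0.007,0.014,0,0,0],
    [0,0.007,0.014,0,0,0],
    [0,0.007,0.014,0,0,0],
    [0,0.007,0.014,0,0,0]
  ]
}}

```text
time_s: 16.05
tcp_pos: [0.5509, -0.0731, 0.0394]
tcp_rot: [0.001, 0.053, 0.999, -0.0]
force: [0.4, -0.0, -1.2]
width: 0.0057
finger_force: 60.0
```

Request:
{"api": "arm_command", "payload": {
  "deltas": [
    [0,0,0.01,0,0,0],
    [0,0,0.031,0,0,0],
    [0,0,0.042,0,0,0],
    [0,0,0.042,0,0,0],
    [0,0,0.042,0,0,0]
  ]
}}

```text
time_s: 16.55
tcp_pos: [0.5501, -0.0729, 0.0262]
tcp_rot: [-0.0, 0.053, 0.999, -0.0]
force: [-0.5, -1.9, 0.2]
width: 0.0062
finger_force: 60.3
```

```bash
python3 - <<'E'
from h import *
where(); z=.072
it=snap('top'); hsv=cv2.cvtColor(it,cv2.COLOR_RGB2HSV)
for s,c,p in comps(hsv,(50,100,20),(85,255,255),300): print('green top',s.tolist(),wrect('top',p,z,None))
print(st(0,.105))
E
```

```text
t 16.6 tcp [ 0.5501 -0.0729  0.0262] err [-0.0003 -0.0016 -0.0013] roterr [-0.02  0.09  0.13] F [-0.5 -1.9  0.2] w 0.0062 ff 60.3
[ 0.55479322 -0.0197562 ]
```

```bash
python3 - <<'E'
from h import *
p,Rm=load(); k=st(0,.379); print(k)
plan([(p[0],p[1],.06,84.1,.08),(p[0],p[1],.26,84.1,.3),(*k,.27,174.1,.3)],w=60)
E
```

```text
[0.58295837 0.25279237]
[[0, 0, -0.01, 0, 0, 0], [0, 0, -0.037, 0, 0, 0], [0, 0, -0.071, 0, 0, 0], [0, 0, -0.098, 0, 0, 0], [0, 0, -0.108, 0, 0, 0]]
[[0, 0, -0.033, 0, 0, 0], [0, 0, -0.126, 0, 0, 0], [0, 0, -0.26, 0, 0, 0], [-0.001, 0, -0.408, 0, 0, 0], [-0.001, 0, -0.542, 0, 0, 0]]
[[0, 0, -0.092, 0, 0, 0], [0, 0, -0.125, 0, 0, 0], [0, 0.01, -0.125, 0, 0, -0.005], [0, 0.041, -0.126, 0, 0, -0.019], [0.001, 0.091, -0.128, 0, 0, -0.043]]
[[-0.009, 0.067, -0.002, 0, 0, -0.031], [-0.02, 0.149, -0.005, 0, 0, -0.068], [-0.032, 0.242, -0.008, 0, 0, -0.112], [-0.046, 0.343, -0.011, 0, 0, -0.159], [-0.059, 0.448, -0.014, 0, 0, -0.207]]
[[-0.075, 0.075, -0.003, 0, 0, -0.049], [-0.146, 0.147, -0.007, 0, 0, -0.096], [-0.212, 0.214, -0.01, 0, 0, -0.139], [-0.27, 0.272, -0.012, 0, 0, -0.177], [-0.318, 0.32, -0.014, 0, 0, -0.208]]
[[-0.05, 0.007, -0.002, 0, 0, -0.023], [-0.08, 0.011, -0.003, 0, 0, -0.038], [-0.09, 0.012, -0.003, 0, 0, -0.042], [-0.09, 0.012, -0.003, 0, 0, -0.042], [-0.09, 0.012, -0.003, 0, 0, -0.042]]
```

Request:
{"api": "arm_command", "payload": {
  "deltas": [
    [0,0,0,0,0,0],
    [0,0,0,0,0,0],
    [0,0,0,0,0,0],
    [0,0,0,0,0,0],
    [0,0,0,0,0,0]
  ],
  "fingers": -0.3
}}

```text
time_s: 17.1
tcp_pos: [0.5504, -0.0728, 0.0263]
tcp_rot: [0.0, 0.053, 0.999, 0.0]
force: [0.2, -0.2, 0.3]
width: 0.0297
finger_force: 0.0
```

Request:
{"api": "arm_command", "payload": {
  "deltas": [
    [0,0,-0.01,0,0,0],
    [0,0,-0.037,0,0,0],
    [0,0,-0.071,0,0,0],
    [0,0,-0.098,0,0,0],
    [0,0,-0.108,0,0,0]
  ]
}}

```text
time_s: 17.6
tcp_pos: [0.5516, -0.0731, 0.0605]
tcp_rot: [0.001, 0.053, 0.999, -0.0]
force: [1.9, -0.3, -0.4]
width: 0.0301
finger_force: 0.0
```

Request:
{"api": "arm_command", "payload": {
  "deltas": [
    [0,0,-0.033,0,0,0],
    [0,0,-0.126,0,0,0],
    [0,0,-0.26,0,0,0],
    [-0.001,0,-0.408,0,0,0],
    [-0.001,0,-0.542,0,0,0]
  ],
  "fingers": 0.4
}}

```text
time_s: 18.1
tcp_pos: [0.5504, -0.0728, 0.2237]
tcp_rot: [0.0, 0.053, 0.999, -0.0]
force: [1.3, 0.1, -0.5]
width: 0.0597
finger_force: 0.0
```

Request:
{"api": "arm_command", "payload": {
  "deltas": [
    [0,0,-0.092,0,0,0],
    [0,0,-0.125,0,0,0],
    [0,0.01,-0.125,0,0,-0.005],
    [0,0.041,-0.126,0,0,-0.019],
    [0.001,0.091,-0.128,0,0,-0.043]
  ]
}}

```text
time_s: 18.6
tcp_pos: [0.552, -0.0451, 0.2573]
tcp_rot: [-0.002, -0.016, 1.0, 0.001]
force: [1.3, 0.0, -0.4]
width: 0.0603
finger_force: 0.0
```

Request:
{"api": "arm_command", "payload": {
  "deltas": [
    [-0.009,0.067,-0.002,0,0,-0.031],
    [-0.02,0.149,-0.005,0,0,-0.068],
    [-0.032,0.242,-0.008,0,0,-0.112],
    [-0.046,0.343,-0.011,0,0,-0.159],
    [-0.059,0.448,-0.014,0,0,-0.207]
  ]
}}

```text
time_s: 19.1
tcp_pos: [0.5656, 0.0909, 0.2613]
tcp_rot: [-0.002, -0.336, 0.942, 0.001]
force: [-0.3, -0.8, 0.2]
width: 0.06
finger_force: 0.0
```

Request:
{"api": "arm_command", "payload": {
  "deltas": [
    [-0.075,0.075,-0.003,0,0,-0.049],
    [-0.146,0.147,-0.007,0,0,-0.096],
    [-0.212,0.214,-0.01,0,0,-0.139],
    [-0.27,0.272,-0.012,0,0,-0.177],
    [-0.318,0.32,-0.014,0,0,-0.208]
  ]
}}

```text
time_s: 19.6
tcp_pos: [0.5795, 0.2258, 0.2652]
tcp_rot: [-0.002, -0.621, 0.784, 0.001]
force: [0.5, -0.7, -0.1]
width: 0.0595
finger_force: 0.0
```

Request:
{"api": "arm_command", "payload": {
  "deltas": [
    [-0.05,0.007,-0.002,0,0,-0.023],
    [-0.08,0.011,-0.003,0,0,-0.038],
    [-0.09,0.012,-0.003,0,0,-0.042],
    [-0.09,0.012,-0.003,0,0,-0.042],
    [-0.09,0.012,-0.003,0,0,-0.042]
  ]
}}

```text
time_s: 20.1
tcp_pos: [0.5835, 0.2505, 0.2681]
tcp_rot: [-0.001, -0.668, 0.744, 0.0]
force: [-0.5, -0.5, -0.3]
width: 0.0598
finger_force: 0.0
```

```bash
python3 - <<'E'
from h import *
where(); z=.072
it=snap('top','top6.png'); hsv=cv2.cvtColor(it,cv2.COLOR_RGB2HSV)
for s,c,p in comps(hsv,(50,100,20),(85,255,255),300): print('green top',s.tolist(),wrect('top',p,z,None))
print(st(0,.105))
for s,c,p in comps(hsv,(105,150,60),(130,255,255),15): print('blue',s.tolist(),onz('top',c,.016)[:2].round(4))
cal=imaging.calibration('wrist'); im=snap('wrist','w6.png'); hsv=cv2.cvtColor(im,cv2.COLOR_RGB2HSV)
for lo,hi in(((0,150,60),(6,255,255)),((174,150,60),(180,255,255))):
  for s,c,p in comps(hsv,lo,hi,30): print('red',s.tolist(),onz('wrist',c,.208,cal)[:2].round(4),wrect('wrist',p,.215,cal))
print([(d['at'],onz('wrist',d['at'],.208,cal)[:2].round(4),d['p']) for d in finder.landmark_of('wrist','tub_knob')],st(0,.379))
E
```

```text
t 20.1 tcp [0.5835 0.2505 0.2681] err [ 0.0004 -0.0021 -0.0019] roterr [-0.16  0.02  0.18] F [-0.5 -0.5 -0.3] w 0.0598 ff 0.0
green top [229, 169, 34, 34, 999] ((0.5570809841156006, -0.01864972710609436), (0.11314931511878967, 0.1134529560804367), 83.9116439819336)
[ 0.55479322 -0.0197562 ]
blue [271, 149, 40, 39, 844] [ 0.6298 -0.1856]
blue [268, 197, 40, 40, 905] [ 0.449  -0.1667]
blue [230, 201, 31, 4, 48] [ 0.5045 -0.0141]
red [238, 182, 37, 31, 979] [0.5822 0.2538] ((0.5822028517723083, 0.2504785358905792), (0.025868015363812447, 0.029638806357979774), 85.02596282958984)
[([256.8, 198.4], array([0.5817, 0.2537]), 0.84)] [0.58295837 0.25279237]
```

View pics/w6.png

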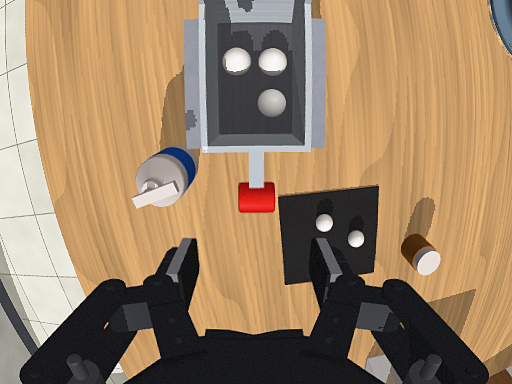

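```bash
python3 - <<'E'
from h import *
plan([(.582,.2555,.25,174.1,.2),(.582,.2555,.156,174.1,.2)],w=60)
E
```

```text
[[-0.005, 0.002, 0.033, 0, 0, 0], [-0.009, 0.005, 0.067, 0, 0, 0], [-0.009, 0.005, 0.097, 0, 0, 0], [-0.009, 0.005, 0.175, 0, 0, 0], [-0.009, 0.005, 0.272, 0, 0, 0]]
[[0, 0, 0.078, 0, 0, 0], [0, 0, 0.108, 0, 0, 0], [0, 0, 0.108, 0, 0, 0], [0, 0, 0.108, 0, 0, 0], [0, 0, 0.108, 0, 0, 0]]
```

Request:
{"api": "arm_command", "payload": {
  "deltas": [
    [-0.005,0.002,0.033,0,0,0],
    [-0.009,0.005,0.067,0,0,0],
    [-0.009,0.005,0.097,0,0,0],
    [-0.009,0.005,0.175,0,0,0],
    [-0.009,0.005,0.272,0,0,0]
  ]
}}

```text
time_s: 20.75
tcp_pos: [0.584, 0.2537, 0.1881]
tcp_rot: [0.002, -0.668, 0.744, -0.001]
force: [0.6, 1.3, -0.4]
width: 0.0595
finger_force: 0.0
```

Request:
{"api": "arm_command", "payload": {
  "deltas": [
    [0,0,0.078,0,0,0],
    [0,0,0.108,0,0,0],
    [0,0,0.108,0,0,0],
    [0,0,0.108,0,0,0],
    [0,0,0.108,0,0,0]
  ]
}}

```text
time_s: 21.25
tcp_pos: [0.584, 0.254, 0.1568]
tcp_rot: [0.001, -0.668, 0.744, -0.001]
force: [-0.3, 0.3, 0.0]
width: 0.0598
finger_force: 0.0
```

Request:
{"api": "arm_command", "payload": {
  "deltas": [
    [0,0,0,0,0,0],
    [0,0,0,0,0,0],
    [0,0,0,0,0,0],
    [0,0,0,0,0,0],
    [0,0,0,0,0,0]
  ],
  "fingers": -1
}}

```text
time_s: 21.75
tcp_pos: [0.5828, 0.2541, 0.1561]
tcp_rot: [0.001, -0.668, 0.744, 0.0]
force: [-3.6, 0.9, 6.1]
width: 0.0291
finger_force: 61.2
```

```bash
python3 - <<'E'
from h import *
where()
p,Rm=load()
K0=p.copy()
def kn(t):
    t=np.deg2rad(t); b=.160*np.cos(t)-.086*np.sin(t)-.160; u=.160*np.sin(t)+.086*np.cos(t)-.086
    return (*(K0[:2]+b*ey),K0[2]+u,174.1)
np.save('K0.npy',K0)
def arc(a,b,n,save=True): 
    plan([kn(t)+(9.,) for t in a+(b-a)*np.arange(1,n+1)/n],save=save)
print('to 15');arc(0,10,5); print('to 64');arc(10,64,20)
E
```

```text
t 21.8 tcp [0.5828 0.2541 0.1561] err [ 0.0009 -0.0013  0.0002] roterr [-0.02 -0.09  0.15] F [-3.6  0.9  6.1] w 0.0291 ff 61.2
to 15
[[0.01, 0, -0.018, 0, 0, 0], [0.021, 0, -0.036, 0, 0, 0], [0.033, 0, -0.054, 0, 0, 0], [0.045, 0, -0.071, 0, 0, 0], [0.058, 0, -0.088, 0, 0, 0]]
to 64
[[0.018, 0, -0.022, 0, 0, 0], [0.037, 0, -0.043, 0, 0, 0], [0.058, 0, -0.063, 0, 0, 0], [0.079, 0, -0.083, 0, 0, 0], [0.101, 0, -0.101, 0, 0, 0]]
[[0.022, 0, -0.017, 0, 0, 0], [0.046, -0.001, -0.033, 0, 0, 0], [0.07, -0.001, -0.048, 0, 0, 0], [0.095, -0.001, -0.062, 0, 0, 0], [0.121, -0.001, -0.074, 0, 0, 0]]
[[0.026, 0, -0.011, 0, 0, 0], [0.053, 0, -0.021, 0, 0, 0], [0.08, 0, -0.03, 0, 0, 0], [0.108, 0, -0.038, 0, 0, 0], [0.135, 0, -0.044, 0, 0, 0]]
[[0.029, 0, -0.005, 0, 0, 0], [0.057, 0, -0.008, 0, 0, 0], [0.085, 0, -0.011, 0, 0, 0], [0.114, 0, -0.012, 0, 0, 0], [0.142, 0, -0.011, 0, 0, 0]]
```

Request:
{"api": "arm_command", "payload": {
  "deltas": [
    [0.01,0,-0.018,0,0,0],
    [0.021,0,-0.036,0,0,0],
    [0.033,0,-0.054,0,0,0],
    [0.045,0,-0.071,0,0,0],
    [0.058,0,-0.088,0,0,0]
  ]
}}

```text
time_s: 22.25
tcp_pos: [0.5804, 0.2362, 0.1808]
tcp_rot: [-0.001, -0.668, 0.744, 0.001]
force: [1.7, 3.3, -10.4]
width: 0.0293
finger_force: 59.9
```

```bash
python3 - <<'E'
from h import *
p,_=load(); s=r.get_state(); K0=np.load('K0.npy'); print(s['tcp_pos']-K0, s['width'],s['force'],s['moment'],s['finger_force'])
cal=imaging.calibration('wrist'); im=snap('wrist','w7.png'); hsv=cv2.cvtColor(im,cv2.COLOR_RGB2HSV)
for s,c,p in comps(hsv,(0,150,60),(6,255,255),30): print('red',s.tolist())
cv2.imwrite('pics/top7.png',snap('top')[:,:,::-1])
E
```

```text
[-0.00159843 -0.01921238  0.02485204] 0.029334161848996895 [  1.71822688   3.25700753 -10.39710892] [ 1.11443446 -0.37147344  0.17005839] 59.9395751953125
red [222, 240, 65, 52, 2973]
```

Request:
{"api": "arm_command", "payload": {
  "deltas": [
    [0.018,0,-0.022,0,0,0],
    [0.037,0,-0.043,0,0,0],
    [0.058,0,-0.063,0,0,0],
    [0.079,0,-0.083,0,0,0],
    [0.101,0,-0.101,0,0,0]
  ]
}}

```text
time_s: 22.85
tcp_pos: [0.5773, 0.2054, 0.2119]
tcp_rot: [-0.0, -0.668, 0.744, 0.0]
force: [0.5, 2.7, -12.8]
width: 0.0288
finger_force: 60.1
```

Request:
{"api": "arm_command", "payload": {
  "deltas": [
    [0.022,0,-0.017,0,0,0],
    [0.046,-0.001,-0.033,0,0,0],
    [0.07,-0.001,-0.048,0,0,0],
    [0.095,-0.001,-0.062,0,0,0],
    [0.121,-0.001,-0.074,0,0,0]
  ]
}}

```text
time_s: 23.35
tcp_pos: [0.5739, 0.1699, 0.2344]
tcp_rot: [0.0, -0.668, 0.744, 0.0]
force: [-1.1, 3.4, -12.0]
width: 0.0291
finger_force: 60.0
```

```bash
python3 - <<'E'
from h import *
s=r.get_state(); K0=np.load('K0.npy'); d=s['tcp_pos']-K0; t=np.deg2rad(37); print(d[:2]@ey,d[2],.160*np.cos(t)-.086*np.sin(t)-.160,.160*np.sin(t)+.086*np.cos(t)-.086,s['force'],s['moment'],s['width'])
E
```

```text
-0.08584323404255056 0.07838131100976115 -0.08397441038350928 0.07897305756839493 [ -1.14159135   3.36882501 -11.95529925] [ 1.23473491e+00  8.36018303e-06 -4.92607518e-02] 0.02909051007054277
```

Request:
{"api": "arm_command", "payload": {
  "deltas": [
    [0.026,0,-0.011,0,0,0],
    [0.053,0,-0.021,0,0,0],
    [0.08,0,-0.03,0,0,0],
    [0.108,0,-0.038,0,0,0],
    [0.135,0,-0.044,0,0,0]
  ]
}}

```text
time_s: 23.85
tcp_pos: [0.5701, 0.13, 0.2482]
tcp_rot: [0.001, -0.668, 0.744, 0.0]
force: [0.5, 4.9, -9.6]
width: 0.0291
finger_force: 59.9
```

```bash
python3 - <<'E'
from h import *
s=r.get_state(); print(s['force'],s['moment'],s['width']); K0=np.load('K0.npy')
p,Rm=load()
def kn(t):
    t=np.deg2rad(t); b=.160*np.cos(t)-.086*np.sin(t)-.160; u=.160*np.sin(t)+.086*np.cos(t)-.086
    return (*(K0[:2]+b*ey),K0[2]+u,174.1)
def arc(a,b,n): plan([kn(t)+(9.,) for t in a+(b-a)*np.arange(1,n+1)/n])
arc(64,76,15);arc(76,79,5)
E
```

```text
[ 0.47049777  4.93248053 -9.59379506] [ 1.73008864  0.0944039  -0.07806047] 0.02910263822568686
[[0.009, 0, 0, 0, 0, 0], [0.017, 0, 0.001, 0, 0, 0], [0.026, 0, 0.001, 0, 0, 0], [0.034, 0, 0.002, 0, 0, 0], [0.042, 0, 0.003, 0, 0, 0]]
[[0.009, 0, 0.001, 0, 0, 0], [0.017, 0, 0.002, 0, 0, 0], [0.026, 0, 0.003, 0, 0, 0], [0.034, 0, 0.005, 0, 0, 0], [0.042, 0, 0.006, 0, 0, 0]]
[[0.009, 0, 0.002, 0, 0, 0], [0.017, 0, 0.003, 0, 0, 0], [0.025, 0, 0.005, 0, 0, 0], [0.033, 0, 0.007, 0, 0, 0], [0.042, 0, 0.009, 0, 0, 0]]
[[0.006, 0, 0.002, 0, 0, 0], [0.012, 0, 0.003, 0, 0, 0], [0.018, 0, 0.005, 0, 0, 0], [0.024, 0, 0.007, 0, 0, 0], [0.03, 0, 0.009, 0, 0, 0]]
```

Request:
{"api": "arm_command", "payload": {
  "deltas": [
    [0.029,0,-0.005,0,0,0],
    [0.057,0,-0.008,0,0,0],
    [0.085,0,-0.011,0,0,0],
    [0.114,0,-0.012,0,0,0],
    [0.142,0,-0.011,0,0,0]
  ]
}}

```text
time_s: 24.35
tcp_pos: [0.566, 0.0879, 0.2525]
tcp_rot: [0.002, -0.668, 0.744, -0.0]
force: [-1.1, 5.8, -4.7]
width: 0.0291
finger_force: 59.6
```

Request:
{"api": "arm_command", "payload": {
  "deltas": [
    [0.009,0,0,0,0,0],
    [0.017,0,0.001,0,0,0],
    [0.026,0,0.001,0,0,0],
    [0.034,0,0.002,0,0,0],
    [0.042,0,0.003,0,0,0]
  ]
}}

```text
time_s: 24.85
tcp_pos: [0.5648, 0.0756, 0.2519]
tcp_rot: [0.002, -0.668, 0.744, -0.001]
force: [-0.2, 5.9, -0.8]
width: 0.029
finger_force: 60.1
```

Request:
{"api": "arm_command", "payload": {
  "deltas": [
    [0.009,0,0.001,0,0,0],
    [0.017,0,0.002,0,0,0],
    [0.026,0,0.003,0,0,0],
    [0.034,0,0.005,0,0,0],
    [0.042,0,0.006,0,0,0]
  ]
}}

```text
time_s: 25.35
tcp_pos: [0.5636, 0.063, 0.2505]
tcp_rot: [0.002, -0.668, 0.744, -0.001]
force: [-0.9, 5.6, -3.7]
width: 0.0289
finger_force: 60.1
```

Request:
{"api": "arm_command", "payload": {
  "deltas": [
    [0.009,0,0.002,0,0,0],
    [0.017,0,0.003,0,0,0],
    [0.025,0,0.005,0,0,0],
    [0.033,0,0.007,0,0,0],
    [0.042,0,0.009,0,0,0]
  ]
}}

```text
time_s: 25.85
tcp_pos: [0.5625, 0.0502, 0.2481]
tcp_rot: [0.002, -0.668, 0.744, -0.001]
force: [-1.4, 5.2, 2.1]
width: 0.029
finger_force: 60.8
```

```bash
python3 - <<'E'
from h import *
where(); s=r.get_state(); K0=np.load('K0.npy'); d=s['tcp_pos']-K0; print(np.rad2deg(np.arctan2(d[2]+.086,d[:2]@ey+.160))-28.26)
im=snap('top','top8.png'); im2=snap('scene','sc8.png'); snap('wrist','w8.png')
for c in('top','scene','wrist'):
  print(c,[(np.round(q['at']).tolist(),round(q['p'],2)) for q in finder.landmark_of(c,'ball0_center')])
E
```

```text
t 25.9 tcp [0.5625 0.0502 0.2481] err [0.0025 0.0075 0.0047] roterr [ 0.25 -0.12  0.15] F [-1.4  5.2  2.1] w 0.029 ff 60.8
76.24784729347775
top [([252.0, 192.0], 0.52), ([252.0, 182.0], 0.5), ([115.0, 261.0], 0.45)]
scene [([370.0, 190.0], 0.49), ([283.0, 220.0], 0.48)]
wrist [([238.0, 91.0], 0.87)]
```

Request:
{"api": "arm_command", "payload": {
  "deltas": [
    [0.006,0,0.002,0,0,0],
    [0.012,0,0.003,0,0,0],
    [0.018,0,0.005,0,0,0],
    [0.024,0,0.007,0,0,0],
    [0.03,0,0.009,0,0,0]
  ]
}}

```text
time_s: 26.65
tcp_pos: [0.5617, 0.0406, 0.2456]
tcp_rot: [0.002, -0.668, 0.744, -0.002]
force: [-2.8, 3.0, 10.9]
width: 0.0291
finger_force: 62.2
```

Request:
{"api": "arm_command", "payload": {
  "deltas": [
    [0,0,0,0,0,0],
    [0,0,0,0,0,0],
    [0,0,0,0,0,0],
    [0,0,0,0,0,0],
    [0,0,0,0,0,0]
  ]
}}

```text
time_s: 27.15
tcp_pos: [0.5617, 0.0408, 0.2456]
tcp_rot: [0.002, -0.668, 0.744, -0.002]
force: [-1.8, 4.1, 8.8]
width: 0.0291
finger_force: 62.1
```

```bash
python3 - <<'E'
from h import *
where(); s=r.get_state(); K0=np.load('K0.npy'); d=s['tcp_pos']-K0; print(np.rad2deg(np.arctan2(d[2]+.086,d[:2]@ey+.160))-28.26)
im=snap('top','top9.png'); im2=snap('scene','sc9.png'); w=snap('wrist','w9.png')
def crop(im,u,v,h,k): return cv2.resize(im[v-h:v+h,u-h:u+h,::-1],(k,k),interpolation=cv2.INTER_CUBIC)
cv2.imwrite('pics/m9.png',np.hstack([crop(im,245,187,30,270),crop(im2,300,210,40,270),cv2.resize(w[:270,130:400,::-1],(260,270))]))
for c in('top','scene','wrist'):
  print(c,[(np.round(q['at']).tolist(),round(q['p'],2)) for q in finder.landmark_of(c,'ball0_center')])
E
```

```text
t 27.1 tcp [0.5617 0.0408 0.2456] err [ 0.0017 -0.0019  0.0022] roterr [ 0.27 -0.04  0.17] F [-1.8  4.1  8.8] w 0.0291 ff 62.1
79.29603283211304
top [([254.0, 182.0], 0.56), ([121.0, 212.0], 0.2)]
scene [([284.0, 224.0], 0.47), ([272.0, 216.0], 0.34), ([164.0, 271.0], 0.33)]
wrist [([234.0, 96.0], 0.75), ([254.0, 223.0], 0.45)]
```

View pics/m9.png

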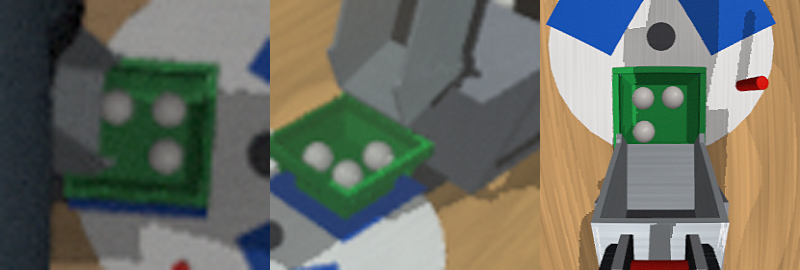

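```bash
python3 - <<'E'
from h import *
K0=np.load('K0.npy')
def kn(t):
    t=np.deg2rad(t); b=.160*np.cos(t)-.086*np.sin(t)-.160; u=.160*np.sin(t)+.086*np.cos(t)-.086
    return (*(K0[:2]+b*ey),K0[2]+u,174.1)
def arc(a,b,n): plan([kn(t)+(9.,) for t in a+(b-a)*np.arange(1,n+1)/n])
arc(79,72,5);arc(72,10,25);arc(10,0,10)
E
```

```text
[[-0.014, 0, -0.004, 0, 0, 0], [-0.028, 0, -0.008, 0, 0, 0], [-0.043, 0, -0.012, 0, 0, 0], [-0.057, 0, -0.015, 0, 0, 0], [-0.072, 0, -0.018, 0, 0, 0]]
[[-0.026, 0, -0.004, 0, 0, 0], [-0.052, 0, -0.007, 0, 0, 0], [-0.078, 0, -0.009, 0, 0, 0], [-0.104, 0, -0.01, 0, 0, 0], [-0.13, 0, -0.009, 0, 0, 0]]
[[-0.026, 0, 0.001, 0, 0, 0], [-0.052, 0, 0.004, 0, 0, 0], [-0.078, 0, 0.008, 0, 0, 0], [-0.104, 0, 0.013, 0, 0, 0], [-0.13, 0, 0.019, 0, 0, 0]]
[[-0.025, 0, 0.007, 0, 0, 0], [-0.05, 0, 0.015, 0, 0, 0], [-0.074, 0, 0.024, 0, 0, 0], [-0.098, 0, 0.035, 0, 0, 0], [-0.122, 0, 0.046, 0, 0, 0]]
[[-0.023, 0, 0.012, 0, 0, 0], [-0.046, 0, 0.026, 0, 0, 0], [-0.067, 0.001, 0.04, 0, 0, 0], [-0.089, 0.001, 0.055, 0, 0, 0], [-0.109, 0.001, 0.071, 0, 0, 0]]
[[-0.02, 0, 0.018, 0, 0, 0], [-0.039, 0, 0.035, 0, 0, 0], [-0.058, 0, 0.054, 0, 0, 0], [-0.075, 0, 0.074, 0, 0, 0], [-0.092, 0, 0.094, 0, 0, 0]]
[[-0.007, 0, 0.008, 0, 0, 0], [-0.013, 0, 0.017, 0, 0, 0], [-0.019, 0, 0.025, 0, 0, 0], [-0.025, 0, 0.034, 0, 0, 0], [-0.031, 0, 0.043, 0, 0, 0]]
[[-0.006, 0, 0.009, 0, 0, 0], [-0.011, 0, 0.017, 0, 0, 0], [-0.017, 0, 0.027, 0, 0, 0], [-0.022, 0, 0.036, 0, 0, 0], [-0.027, 0, 0.045, 0, 0, 0]]
```

Request:
{"api": "arm_command", "payload": {
  "deltas": [
    [-0.014,0,-0.004,0,0,0],
    [-0.028,0,-0.008,0,0,0],
    [-0.043,0,-0.012,0,0,0],
    [-0.057,0,-0.015,0,0,0],
    [-0.072,0,-0.018,0,0,0]
  ]
}}

```text
time_s: 27.95
tcp_pos: [0.5634, 0.06, 0.2494]
tcp_rot: [-0.001, -0.668, 0.744, -0.003]
force: [-1.2, -1.5, 4.7]
width: 0.0283
finger_force: 61.3
```

Request:
{"api": "arm_command", "payload": {
  "deltas": [
    [-0.026,0,-0.004,0,0,0],
    [-0.052,0,-0.007,0,0,0],
    [-0.078,0,-0.009,0,0,0],
    [-0.104,0,-0.01,0,0,0],
    [-0.13,0,-0.009,0,0,0]
  ]
}}

```text
time_s: 28.45
tcp_pos: [0.5677, 0.1, 0.2519]
tcp_rot: [-0.0, -0.668, 0.744, -0.002]
force: [-1.2, 0.2, 5.6]
width: 0.0291
finger_force: 60.8
```

Request:
{"api": "arm_command", "payload": {
  "deltas": [
    [-0.026,0,0.001,0,0,0],
    [-0.052,0,0.004,0,0,0],
    [-0.078,0,0.008,0,0,0],
    [-0.104,0,0.013,0,0,0],
    [-0.13,0,0.019,0,0,0]
  ]
}}

```text
time_s: 28.95
tcp_pos: [0.5719, 0.1398, 0.246]
tcp_rot: [0.001, -0.668, 0.744, -0.002]
force: [-0.2, 1.6, 4.7]
width: 0.029
finger_force: 60.1
```

Request:
{"api": "arm_command", "payload": {
  "deltas": [
    [-0.025,0,0.007,0,0,0],
    [-0.05,0,0.015,0,0,0],
    [-0.074,0,0.024,0,0,0],
    [-0.098,0,0.035,0,0,0],
    [-0.122,0,0.046,0,0,0]
  ]
}}

```text
time_s: 29.45
tcp_pos: [0.5758, 0.1774, 0.2315]
tcp_rot: [0.001, -0.668, 0.744, -0.001]
force: [-0.2, 3.4, 3.8]
width: 0.0289
finger_force: 59.5
```

Request:
{"api": "arm_command", "payload": {
  "deltas": [
    [-0.023,0,0.012,0,0,0],
    [-0.046,0,0.026,0,0,0],
    [-0.067,0.001,0.04,0,0,0],
    [-0.089,0.001,0.055,0,0,0],
    [-0.109,0.001,0.071,0,0,0]
  ]
}}

```text
time_s: 29.95
tcp_pos: [0.5787, 0.2102, 0.2095]
tcp_rot: [0.001, -0.668, 0.744, 0.0]
force: [1.5, 6.0, 3.7]
width: 0.0291
finger_force: 59.0
```

Request:
{"api": "arm_command", "payload": {
  "deltas": [
    [-0.02,0,0.018,0,0,0],
    [-0.039,0,0.035,0,0,0],
    [-0.058,0,0.054,0,0,0],
    [-0.075,0,0.074,0,0,0],
    [-0.092,0,0.094,0,0,0]
  ]
}}

```text
time_s: 30.45
tcp_pos: [0.5811, 0.2377, 0.1806]
tcp_rot: [0.0, -0.668, 0.744, 0.001]
force: [1.6, 6.6, 1.5]
width: 0.0292
finger_force: 59.1
```

Request:
{"api": "arm_command", "payload": {
  "deltas": [
    [-0.007,0,0.008,0,0,0],
    [-0.013,0,0.017,0,0,0],
    [-0.019,0,0.025,0,0,0],
    [-0.025,0,0.034,0,0,0],
    [-0.031,0,0.043,0,0,0]
  ]
}}

```text
time_s: 30.95
tcp_pos: [0.582, 0.2468, 0.1675]
tcp_rot: [0.0, -0.669, 0.744, 0.001]
force: [1.9, 6.6, 0.9]
width: 0.0287
finger_force: 59.1
```

Request:
{"api": "arm_command", "payload": {
  "deltas": [
    [-0.006,0,0.009,0,0,0],
    [-0.011,0,0.017,0,0,0],
    [-0.017,0,0.027,0,0,0],
    [-0.022,0,0.036,0,0,0],
    [-0.027,0,0.045,0,0,0]
  ]
}}

```text
time_s: 31.45
tcp_pos: [0.5831, 0.2524, 0.1602]
tcp_rot: [0.001, -0.668, 0.744, -0.002]
force: [-11.3, -4.8, 37.2]
width: 0.0289
finger_force: 64.4
```

```bash
python3 - <<'E'
from h import *
where(); print(np.load('K0.npy'))
E
```

```text
t 31.4 tcp [0.5831 0.2524 0.1602] err [ 0.0011 -0.003   0.0042] roterr [0.19 0.06 0.21] F [-11.3  -4.8  37.2] w 0.0289 ff 64.4
[0.58197196 0.25539641 0.15598035]
```

Request:
{"api": "arm_command", "payload": {
  "deltas": [
    [0,0,-0.007,0,0,0],
    [0,0,-0.014,0,0,0],
    [0,0,-0.014,0,0,0],
    [0,0,-0.014,0,0,0],
    [0,0,-0.014,0,0,0]
  ]
}}

```text
time_s: 31.95
tcp_pos: [0.5827, 0.2511, 0.1608]
tcp_rot: [-0.001, -0.668, 0.744, -0.002]
force: [-4.1, -6.9, 13.7]
width: 0.0291
finger_force: 61.4
```

Request:
{"api": "arm_command", "payload": {
  "deltas": [
    [0,0,0,0,0,0],
    [0,0,0,0,0,0],
    [0,0,0,0,0,0],
    [0,0,0,0,0,0],
    [0,0,0,0,0,0]
  ],
  "fingers": 0.4
}}

```text
time_s: 32.45
tcp_pos: [0.5825, 0.2537, 0.1586]
tcp_rot: [-0.0, -0.668, 0.744, 0.0]
force: [0.0, 0.4, -0.5]
width: 0.0598
finger_force: 0.0
```

Request:
{"api": "arm_command", "payload": {
  "deltas": [
    [0,0,-0.04,0,0,0],
    [0,0,-0.13,0,0,0],
    [0,0,-0.22,0,0,0],
    [0,0,-0.3,0,0,0],
    [0,0,-0.36,0,0,0]
  ]
}}

```text
time_s: 32.95
tcp_pos: [0.5833, 0.2539, 0.2702]
tcp_rot: [0.001, -0.668, 0.744, -0.001]
force: [0.3, 0.5, 0.2]
width: 0.0598
finger_force: 0.0
```

Request:
{"api": "arm_command", "payload": {
  "deltas": [
    [0,0,0,0,0,0],
    [0,0,0,0,0,0],
    [0,0,0,0,0,0],
    [0,0,0,0,0,0],
    [0,0,0,0,0,0]
  ]
}}

```text
time_s: 33.45
tcp_pos: [0.5823, 0.2535, 0.2662]
tcp_rot: [-0.001, -0.668, 0.744, 0.0]
force: [-0.6, 0.5, -0.0]
width: 0.0599
finger_force: 0.0
```

```bash
python3 - <<'E'
from h import *
sync(); where()
cal=imaging.calibration('wrist'); im=snap('wrist','w10.png'); hsv=cv2.cvtColor(im,cv2.COLOR_RGB2HSV)
for s,c,p in comps(hsv,(0,150,60),(6,255,255),100): print('red',s.tolist(),onz('wrist',c,.208,cal)[:2].round(4),wrect('wrist',p,.215,cal))
for q in finder.landmark_of('wrist','stray0_center'): print('stray',np.round(q['at']).tolist(),onz('wrist',q['at'],.018,cal)[:2].round(4),round(q['p'],2))
# bright blobs on mat
it=snap('top','top10.png'); g=cv2.cvtColor(it,cv2.COLOR_RGB2GRAY)
for cam,ii in(('top',it),('wrist',im)):
    for s,c,p in comps(cv2.cvtColor(ii,cv2.COLOR_RGB2HSV),(0,0,105),(180,45,255),12):
        if s[4]<900: print(cam,s.tolist(),onz(cam,c,.018,cal if cam=='wrist' else None)[:2].round(4))
hsv=cv2.cvtColor(it,cv2.COLOR_RGB2HSV)
for s,c,p in comps(hsv,(50,100,20),(85,255,255),300): print('green top',s.tolist(),wrect('top',p,.072,None))
print([ (np.round(q['at']).tolist(),onz('top',q['at'],.208)[:2].round(3)) for q in finder.landmark_of('top','tub_knob')])
E
```

```text
t 33.5 tcp [0.5823 0.2535 0.2662] err [0. 0. 0.] roterr [0. 0. 0.] F [-0.6  0.5 -0. ] w 0.0599 ff 0.0
red [235, 181, 37, 31, 1018] [0.5833 0.2549] ((0.5828607678413391, 0.25157952308654785), (0.02554071694612503, 0.029452979564666748), 83.79157257080078)
stray [357.0, 236.0] [0.4264 0.4059] 0.45
top [458, 117, 18, 18, 204] [ 0.7735 -0.8508]
top [437, 119, 18, 19, 207] [ 0.7664 -0.7725]
top [314, 129, 24, 23, 355] [ 0.7347 -0.3202]
top [158, 137, 14, 17, 137] [0.7311 0.2901]
top [339, 139, 9, 17, 52] [ 0.7041 -0.3846]
top [463, 139, 18, 19, 213] [ 0.6849 -0.8597]
top [443, 142, 17, 19, 214] [ 0.6772 -0.7813]
top [163, 158, 48, 27, 142] [0.6448 0.2238]
top [469, 162, 18, 19, 222] [ 0.5966 -0.8687]
top [448, 165, 17, 19, 220] [ 0.5893 -0.7896]
top [213, 170, 8, 18, 83] [0.5908 0.0911]
top [239, 177, 5, 7, 22] [5.886e-01 5.000e-04]
top [249, 177, 7, 7, 29] [ 0.587  -0.0411]
top [342, 186, 37, 32, 595] [ 0.4985 -0.4399]
top [250, 189, 5, 6, 22] [ 0.5449 -0.039 ]
top [304, 210, 9, 7, 19] [ 0.4611 -0.2388]
top [0, 246, 16, 19, 280] [0.3369 0.846 ]
top [105, 255, 10, 13, 98] [0.3047 0.4767]

[... 196 characters left out ...]
] [0.0973 0.0838]
wrist [207, 133, 92, 10, 580] [0.5797 0.2288]
wrist [315, 213, 17, 18, 242] [0.4844 0.3711]
wrist [347, 230, 17, 17, 219] [0.4294 0.408 ]
wrist [185, 241, 5, 11, 15] [0.7068 0.3911]
wrist [320, 247, 7, 14, 16] [0.4852 0.4284]
wrist [413, 246, 28, 28, 479] [0.2751 0.4818]
wrist [166, 268, 12, 14, 57] [0.7454 0.4485]
wrist [330, 270, 12, 12, 59] [0.465 0.48 ]
wrist [364, 354, 38, 30, 621] [0.3328 0.7839]
wrist [106, 364, 22, 20, 247] [0.9838 0.7566]
wrist [506, 366, 6, 10, 33] [-0.2648  1.0886]
green top [229, 169, 34, 34, 825] ((0.5568034052848816, -0.018890518695116043), (0.11303828656673431, 0.11319632828235626), 83.78386688232422)
[([159.0, 169.0], array([0.59 , 0.255]))]
```

```bash
cat >> h.py <<'E'
def pick(x,y,yaw,zup=.12,ztr=.2):
    p,_=load(); print('PICK'); plan([(x,y,max(zup,.1),yaw,.3),(x,y,-.022,yaw,.2)],w=60)
E
python3 - <<'E'
from h import *
for px in((241.5,180.5),(252.5,180.5),(252.5,192)):
    w=onz('top',px,.056)[:2]-AX; print(w@ex,w@ey)
pick(.4835,.3725,174.1)
E
```

```text
0.02238317040878228 0.12390298130192547
0.02529409055630907 0.08451286901080492
-0.016612664835874917 0.08128526468673518
PICK
[[-0.014, 0.014, 0.019, 0, 0, 0], [-0.053, 0.054, 0.071, 0, 0, 0], [-0.111, 0.114, 0.15, 0, 0, 0], [-0.18, 0.184, 0.244, 0, 0, -0.001], [-0.249, 0.255, 0.337, 0, 0, -0.001]]
[[-0.058, 0.06, 0.079, 0, 0, 0], [-0.097, 0.1, 0.132, 0.001, 0, 0], [-0.111, 0.114, 0.151, 0.001, 0, 0], [-0.111, 0.114, 0.169, 0.001, 0, 0], [-0.111, 0.113, 0.22, 0.001, 0, 0]]
[[0, 0.001, 0.077, 0, 0, 0], [0, 0.001, 0.167, 0, 0, 0], [0, 0.001, 0.258, 0, 0, 0], [0, 0.001, 0.335, 0, 0, 0], [0, 0.001, 0.386, 0, 0, 0]]
[[0, 0, 0.018, 0, 0, 0], [0, 0, 0.018, 0, 0, 0], [0, 0, 0.018, 0, 0, 0], [0, 0, 0.018, 0, 0, 0], [0, 0, 0.018, 0, 0, 0]]
```

Request:
{"api": "arm_command", "payload": {
  "deltas": [
    [-0.014,0.014,0.019,0,0,0],
    [-0.053,0.054,0.071,0,0,0],
    [-0.111,0.114,0.15,0,0,0],
    [-0.18,0.184,0.244,0,0,-0.001],
    [-0.249,0.255,0.337,0,0,-0.001]
  ],
  "fingers": 0.2
}}

```text
time_s: 34.15
tcp_pos: [0.5139, 0.337, 0.165]
tcp_rot: [0.0, -0.669, 0.743, 0.0]
force: [0.3, 1.2, 0.2]
width: 0.0516
finger_force: 0.0
```

Request:
{"api": "arm_command", "payload": {
  "deltas": [
    [-0.058,0.06,0.079,0,0,0],
    [-0.097,0.1,0.132,0.001,0,0],
    [-0.111,0.114,0.151,0.001,0,0],
    [-0.111,0.114,0.169,0.001,0,0],
    [-0.111,0.113,0.22,0.001,0,0]
  ]
}}

```text
time_s: 34.65
tcp_pos: [0.4866, 0.3735, 0.1021]
tcp_rot: [0.003, -0.669, 0.743, -0.002]
force: [0.2, 0.4, -0.5]
width: 0.0515
finger_force: 0.0
```

```bash
python3 - <<'E'
from h import *
s=r.get_state(); print(s['tcp_pos'])
cal=imaging.calibration('wrist'); im=snap('wrist','w11.png')
for s,c,p in comps(cv2.cvtColor(im,cv2.COLOR_RGB2HSV),(0,0,105),(180,45,255),60):
    if s[4]<3000: print(s.tolist(),onz('wrist',c,.018,cal)[:2].round(4))
E
```

```text
[0.48661423 0.37348325 0.10205957]
[0, 71, 20, 72, 1085] [0.7527 0.2493]
[41, 72, 28, 60, 803] [0.6747 0.2615]
[242, 169, 31, 31, 753] [0.4843 0.3711]
[304, 201, 29, 29, 668] [0.4295 0.4078]
[420, 232, 46, 49, 1610] [0.2748 0.4797]
[177, 237, 23, 43, 407] [0.5627 0.4419]
[308, 237, 23, 43, 405] [0.4286 0.4554]
[246, 242, 28, 28, 614] [0.4893 0.4459]
[0, 315, 29, 49, 270] [0.949  0.6133]
[0, 346, 28, 38, 522] [1.0564 0.7278]
```

Request:
{"api": "arm_command", "payload": {
  "deltas": [
    [0,0.001,0.077,0,0,0],
    [0,0.001,0.167,0,0,0],
    [0,0.001,0.258,0,0,0],
    [0,0.001,0.335,0,0,0],
    [0,0.001,0.35,0,0,0]
  ]
}}

```text
time_s: 35.2
tcp_pos: [0.4837, 0.371, -0.0069]
tcp_rot: [-0.001, -0.669, 0.743, -0.001]
force: [-0.9, -0.2, -0.8]
width: 0.0512
finger_force: 0.0
```

Request:
{"api": "arm_command", "payload": {
  "deltas": [
    [0,0,0.02,0,0,0],
    [0,0,0.04,0,0,0],
    [0,0,0.05,0,0,0],
    [0,0,0.05,0,0,0],
    [0,0,0.05,0,0,0]
  ]
}}

```text
time_s: 35.7
tcp_pos: [0.485, 0.3731, -0.0193]
tcp_rot: [0.002, -0.669, 0.743, -0.001]
force: [-0.8, -0.1, 0.2]
width: 0.0511
finger_force: 0.0
```

Request:
{"api": "arm_command", "payload": {
  "deltas": [
    [0,0,0,0,0,0],
    [0,0,0,0,0,0],
    [0,0,0,0,0,0],
    [0,0,0,0,0,0],
    [0,0,0,0,0,0]
  ],
  "fingers": -1
}}

```text
time_s: 36.2
tcp_pos: [0.485, 0.3731, -0.0192]
tcp_rot: [0.002, -0.669, 0.743, -0.001]
force: [-1.2, 0.1, 5.6]
width: 0.0243
finger_force: 58.8
```

```bash
cat >> h.py <<'E'
def carry(sx,sy,zr):
    sync(); p,_=load(); print('CARRY'); d=st(sx,sy)+[0,.0015]
    plan([(p[0],p[1],.09,174.1,.3),(.475,.2,.2,174.1,.3),(*d,.2,174.1,.3),(*d,zr,174.1,.2)],w=60)
def back(x,y):
    p,_=load(); print('BACK'); plan([(p[0],p[1],.2,174.1,.3),(.475,.2,.2,174.1,.3),(x,y,.09,174.1,.3),(x,y,-.021,174.1,.2)],w=60)
E
python3 - <<'E'
from h import *
where(); carry(-.016,.122,.036)
E
```

```text
t 36.2 tcp [ 0.485   0.3731 -0.0192] err [0.0015 0.0007 0.0028] roterr [ 0.15 -0.09 -0.  ] F [-1.2  0.1  5.6] w 0.0243 ff 58.8
CARRY
[[0, 0, -0.053, 0, 0, 0], [0, -0.001, -0.182, -0.001, 0, 0], [0, -0.001, -0.311, -0.001, 0, 0], [0, -0.001, -0.364, -0.001, 0, 0], [0.028, -0.003, -0.382, -0.001, 0, 0]]
[[0.08, -0.004, -0.051, 0, 0, 0], [0.196, -0.009, -0.125, 0, 0, 0], [0.324, -0.015, -0.206, 0, 0, 0], [0.44, -0.021, -0.28, 0, 0, 0], [0.52, -0.024, -0.331, 0, 0, 0]]
[[0.029, -0.002, -0.018, 0, 0, 0], [0.053, -0.013, -0.018, 0, 0, 0], [0.122, -0.044, -0.018, 0, 0, 0], [0.226, -0.09, -0.018, 0, 0, 0], [0.349, -0.145, -0.018, 0, 0, 0]]
[[0.122, -0.055, 0, 0, 0, 0], [0.226, -0.101, 0, 0, 0, 0], [0.295, -0.132, 0, 0, 0, 0], [0.319, -0.143, 0, 0, 0, 0], [0.319, -0.143, 0.016, 0, 0, 0]]
[[0, 0, 0.048, 0, 0, 0], [0, 0, 0.12, 0, 0, 0], [0, 0, 0.21, 0, 0, 0], [0, 0, 0.304, 0, 0, 0], [0.001, 0, 0.394, 0, 0, 0]]
[[0, 0, 0.072, 0, 0, 0], [0, 0, 0.12, 0, 0, 0], [0, 0, 0.136, 0, 0, 0], [0, 0, 0.136, 0, 0, 0], [0, 0, 0.136, 0, 0, 0]]
```

Request:
{"api": "arm_command", "payload": {
  "deltas": [
    [0,0,0,0,0,0],
    [0,0,0,0,0,0],
    [0,0,0.01,0,0,0],
    [0,0,0.02,0,0,0],
    [0,0,0.02,0,0,0]
  ],
  "fingers": 0
}}

```text
time_s: 36.7
tcp_pos: [0.4839, 0.3723, -0.0268]
tcp_rot: [0.0, -0.669, 0.743, -0.001]
force: [-0.3, 0.6, -0.4]
width: 0.043
finger_force: 0.0
```

Request:
{"api": "arm_command", "payload": {
  "deltas": [
    [0,0,0,0,0,0],
    [0,0,0,0,0,0],
    [0,0,0,0,0,0],
    [0,0,0,0,0,0],
    [0,0,0,0,0,0]
  ],
  "fingers": -1
}}

```text
time_s: 37.2
tcp_pos: [0.4847, 0.3729, -0.0258]
tcp_rot: [0.001, -0.669, 0.743, -0.001]
force: [-0.3, -0.1, -0.7]
width: 0.0247
finger_force: 58.9
```

Request:
{"api": "arm_command", "payload": {
  "deltas": [
    [0,0,-0.053,0,0,0],
    [0,-0.001,-0.182,-0.001,0,0],
    [0,-0.001,-0.311,-0.001,0,0],
    [0,-0.001,-0.364,-0.001,0,0],
    [0.028,-0.003,-0.382,-0.001,0,0]
  ]
}}

```text
time_s: 37.7
tcp_pos: [0.4861, 0.366, 0.0915]
tcp_rot: [0.003, -0.67, 0.743, -0.0]
force: [0.1, -1.3, -0.5]
width: 0.025
finger_force: 59.0
```

Request:
{"api": "arm_command", "payload": {
  "deltas": [
    [0.08,-0.004,-0.051,0,0,0],
    [0.196,-0.009,-0.125,0,0,0],
    [0.324,-0.015,-0.206,0,0,0],
    [0.44,-0.021,-0.28,0,0,0],
    [0.52,-0.024,-0.331,0,0,0]
  ]
}}

```text
time_s: 38.2
tcp_pos: [0.4744, 0.2059, 0.1882]
tcp_rot: [-0.001, -0.669, 0.743, -0.0]
force: [0.3, 0.1, -1.0]
width: 0.0245
finger_force: 59.0
```

Request:
{"api": "arm_command", "payload": {
  "deltas": [
    [0.029,-0.002,-0.018,0,0,0],
    [0.053,-0.013,-0.018,0,0,0],
    [0.122,-0.044,-0.018,0,0,0],
    [0.226,-0.09,-0.018,0,0,0],
    [0.349,-0.145,-0.018,0,0,0]
  ]
}}

```text
time_s: 38.7
tcp_pos: [0.5071, 0.1001, 0.1915]
tcp_rot: [-0.001, -0.671, 0.742, 0.001]
force: [0.6, 0.2, -0.7]
width: 0.0248
finger_force: 59.0
```

Request:
{"api": "arm_command", "payload": {
  "deltas": [
    [0.122,-0.055,0,0,0,0],
    [0.226,-0.101,0,0,0,0],
    [0.295,-0.132,0,0,0,0],
    [0.319,-0.143,0,0,0,0],
    [0.319,-0.143,0.016,0,0,0]
  ]
}}

```text
time_s: 39.2
tcp_pos: [0.5406, 0.0001, 0.1876]
tcp_rot: [-0.0, -0.669, 0.743, 0.001]
force: [-0.5, 0.3, 1.0]
width: 0.0246
finger_force: 59.0
```

Request:
{"api": "arm_command", "payload": {
  "deltas": [
    [0,0,0.048,0,0,0],
    [0,0,0.12,0,0,0],
    [0,0,0.21,0,0,0],
    [0,0,0.304,0,0,0],
    [0.001,0,0.394,0,0,0]
  ]
}}

```text
time_s: 39.7
tcp_pos: [0.5393, 0.0021, 0.0686]
tcp_rot: [-0.0, -0.67, 0.742, 0.001]
force: [-0.3, -0.3, -0.1]
width: 0.0245
finger_force: 59.0
```

```bash
python3 - <<'E'
from h import *
where(); s=r.get_state(); d=s['tcp_pos'][:2]-AX; print(d@ex,d@ey)
cal=imaging.calibration('wrist'); im=snap('wrist','w12.png')
for s,c,p in comps(cv2.cvtColor(im,cv2.COLOR_RGB2HSV),(0,0,105),(180,45,255),60):
    if s[4]<5000: w=onz('wrist',c,.054,cal)[:2]-AX; print(s.tolist(),(w@ex).round(4),(w@ey).round(4))
E
```

```text
t 39.7 tcp [0.5393 0.0021 0.0686] err [-0.0014  0.0019  0.0325] roterr [-0.12 -0.01 -0.15] F [-0.3 -0.3 -0.1] w 0.0245 ff 59.0
-0.017682762312106654 0.12511973424546805
[229, 137, 43, 42, 1387] -0.0149 0.0842
[173, 139, 42, 42, 1357] 0.0226 0.0851
[179, 198, 39, 39, 1208] 0.0219 0.1265
[229, 229, 50, 54, 2206] -0.0176 0.1572
[0, 323, 41, 61, 301] 0.3024 0.3403
[333, 346, 13, 9, 65] -0.1003 0.2653
[0, 352, 23, 32, 378] 0.3713 0.408
[131, 352, 30, 25, 191] 0.0934 0.2935
```

Request:
{"api": "arm_command", "payload": {
  "deltas": [
    [0.02,0,0.03,0,0,0],
    [0.025,0,0.07,0,0,0],
    [0.025,0,0.1,0,0,0],
    [0.025,0,0.116,0,0,0],
    [0.025,0,0.116,0,0,0]
  ]
}}

```text
time_s: 40.25
tcp_pos: [0.5393, -0.0075, 0.0352]
tcp_rot: [-0.0, -0.669, 0.743, 0.0]
force: [-1.1, -0.5, -0.3]
width: 0.0248
finger_force: 59.0
```

Request:
{"api": "arm_command", "payload": {
  "deltas": [
    [0,0,0,0,0,0],
    [0,0,0,0,0,0],
    [0,0,0,0,0,0],
    [0,0,0,0,0,0],
    [0,0,0,0,0,0]
  ],
  "fingers": -0.15
}}

```text
time_s: 40.75
tcp_pos: [0.5397, -0.0076, 0.0358]
tcp_rot: [0.0, -0.669, 0.743, -0.0]
force: [-1.2, 0.1, -0.3]
width: 0.0363
finger_force: 0.0
```

```bash
python3 - <<'E'
from h import *
where(); sync(); p,_=load(); x,y=.4288,.4090
plan([(p[0],p[1],.2,174.1,.3),(.475,.2,.2,174.1,.3),(x,y,.09,174.1,.3)],w=60); print(); plan([(x,y,-.025,174.1,.25)])
E
```

```text
t 40.8 tcp [ 0.5397 -0.0076  0.0358] err [-0.001  -0.0078 -0.0003] roterr [-0.02  0.04  0.01] F [-1.2  0.1 -0.3] w 0.0363 ff 0.0
[[0, 0, -0.037, 0, 0, 0], [0, 0, -0.137, 0, 0, 0], [0, 0, -0.274, 0, 0, 0], [0, 0, -0.41, 0, 0, 0], [0, 0, -0.511, 0, 0, 0]]
[[0, 0, -0.036, 0, 0, 0], [-0.025, 0.011, -0.036, 0, 0, 0], [-0.098, 0.042, -0.036, 0, 0, 0], [-0.206, 0.088, -0.036, 0, 0, 0], [-0.333, 0.143, -0.036, 0, 0, 0]]
[[-0.127, 0.055, 0, 0, 0, 0], [-0.235, 0.101, 0, 0, 0, 0], [-0.308, 0.132, 0, 0, 0, 0], [-0.333, 0.143, 0, 0, 0, 0], [-0.353, 0.15, 0.011, 0, 0, 0]]
[[-0.059, 0.02, 0.032, 0, 0, 0], [-0.149, 0.05, 0.08, 0, 0, 0], [-0.26, 0.086, 0.14, 0, 0, 0], [-0.377, 0.126, 0.204, 0, 0, 0], [-0.487, 0.162, 0.264, 0, 0, 0]]
[[-0.091, 0.03, 0.048, 0, 0, 0], [-0.149, 0.05, 0.08, 0, 0, 0], [-0.17, 0.057, 0.091, 0, 0, 0], [-0.17, 0.057, 0.091, 0, 0, 0], [-0.17, 0.057, 0.091, 0, 0, 0]]

[[0, 0, 0.037, 0, 0, 0], [0, 0, 0.133, 0, 0, 0], [0, 0, 0.251, 0, 0, 0], [0, 0, 0.347, 0, 0, 0], [0, 0, 0.384, 0, 0, 0]]
```

Request:
{"api": "arm_command", "payload": {
  "deltas": [
    [0,0,-0.037,0,0,0],
    [0,0,-0.137,0,0,0],
    [0,0,-0.274,0,0,0],
    [0,0,-0.41,0,0,0],
    [0,0,-0.511,0,0,0]
  ]
}}

```text
time_s: 41.25
tcp_pos: [0.5403, -0.0077, 0.1927]
tcp_rot: [0.001, -0.669, 0.743, -0.001]
force: [0.9, -0.1, 0.1]
width: 0.0367
finger_force: 0.0
```

Request:
{"api": "arm_command", "payload": {
  "deltas": [
    [0,0,-0.036,0,0,0],
    [-0.025,0.011,-0.036,0,0,0],
    [-0.098,0.042,-0.036,0,0,0],
    [-0.206,0.088,-0.036,0,0,0],
    [-0.333,0.143,-0.036,0,0,0]
  ],
  "fingers": 0.2
}}

```text
time_s: 41.75
tcp_pos: [0.5055, 0.097, 0.1975]
tcp_rot: [-0.001, -0.669, 0.744, 0.001]
force: [1.1, 0.4, -0.1]
width: 0.0511
finger_force: 0.0
```

Request:
{"api": "arm_command", "payload": {
  "deltas": [
    [-0.127,0.055,0,0,0,0],
    [-0.235,0.101,0,0,0,0],
    [-0.308,0.132,0,0,0,0],
    [-0.333,0.143,0,0,0,0],
    [-0.353,0.15,0.011,0,0,0]
  ]
}}

```text
time_s: 42.25
tcp_pos: [0.4723, 0.2068, 0.1952]
tcp_rot: [-0.001, -0.67, 0.742, 0.0]
force: [0.3, -1.0, 0.1]
width: 0.0513
finger_force: 0.0
```

Request:
{"api": "arm_command", "payload": {
  "deltas": [
    [-0.059,0.02,0.032,0,0,0],
    [-0.149,0.05,0.08,0,0,0],
    [-0.26,0.086,0.14,0,0,0],
    [-0.377,0.126,0.204,0,0,0],
    [-0.487,0.162,0.264,0,0,0]
  ]
}}

```text
time_s: 42.75
tcp_pos: [0.4399, 0.3567, 0.1154]
tcp_rot: [-0.001, -0.669, 0.744, -0.0]
force: [0.9, 0.1, -0.4]
width: 0.0516
finger_force: 0.0
```

Request:
{"api": "arm_command", "payload": {
  "deltas": [
    [-0.091,0.03,0.048,0,0,0],
    [-0.149,0.05,0.08,0,0,0],
    [-0.17,0.057,0.091,0,0,0],
    [-0.17,0.057,0.091,0,0,0],
    [-0.17,0.057,0.091,0,0,0]
  ]
}}

```text
time_s: 43.25
tcp_pos: [0.4294, 0.4082, 0.0905]
tcp_rot: [0.0, -0.669, 0.743, -0.0]
force: [-0.3, 0.1, 0.2]
width: 0.051
finger_force: 0.0
```

```bash
python3 - <<'E'
from h import *
s=r.get_state(); print(s['tcp_pos'])
cal=imaging.calibration('wrist'); im=snap('wrist','w13.png')
for s,c,p in comps(cv2.cvtColor(im,cv2.COLOR_RGB2HSV),(0,0,105),(180,45,255),200):
    if s[4]<1500: print(s.tolist(),onz('wrist',c,.018,cal)[:2].round(4))
E
```

```text
[0.42936206 0.40818571 0.09046401]
[0, 58, 21, 56, 826] [0.6734 0.2639]
[239, 174, 31, 33, 816] [0.4294 0.4077]
[177, 221, 33, 59, 896] [0.4945 0.4546]
[308, 237, 24, 43, 411] [0.373  0.4833]
[0, 357, 20, 27, 283] [0.9877 0.7536]
```

Request:
{"api": "arm_command", "payload": {
  "deltas": [
    [0,0,0.037,0,0,0],
    [0,0,0.133,0,0,0],
    [0,0,0.251,0,0,0],
    [0,0,0.347,0,0,0],
    [0,0,0.384,0,0,0]
  ]
}}

```text
time_s: 43.8
tcp_pos: [0.4266, 0.4067, -0.0285]
tcp_rot: [-0.003, -0.669, 0.743, 0.0]
force: [-0.6, -0.4, -0.5]
width: 0.0512
finger_force: 0.0
```

Request:
{"api": "arm_command", "payload": {
  "deltas": [
    [0,0,0,0,0,0],
    [0,0,0,0,0,0],
    [0,0,0,0,0,0],
    [0,0,0,0,0,0],
    [0,0,0,0,0,0]
  ],
  "fingers": -1
}}

```text
time_s: 44.3
tcp_pos: [0.4294, 0.4097, -0.0242]
tcp_rot: [0.001, -0.669, 0.743, -0.0]
force: [0.2, -0.2, -1.5]
width: 0.0245
finger_force: 58.9
```

```bash
python3 - <<'E'
from h import *
where(); sync(); p,_=load(); d=st(0,.100)+[0,.0015]
im=snap('top','top14.png')
for s,c,q in comps(cv2.cvtColor(im,cv2.COLOR_RGB2HSV),(0,0,95),(180,45,255),12):
    w=onz('top',c,.055)[:2]-AX
    if abs(w@ex)<.07 and .03<w@ey<.17: print(s.tolist(),(w@ex).round(4),(w@ey).round(4))
plan([(p[0],p[1],.09,174.1,.3),(.475,.2,.2,174.1,.3),(*d,.2,174.1,.3),(*d,.055,174.1,.2)],w=60)
E
```

```text
t 44.3 tcp [ 0.4294  0.4097 -0.0242] err [0.0005 0.0006 0.0009] roterr [ 0.06 -0.08 -0.01] F [ 0.2 -0.2 -1.5] w 0.0245 ff 58.9
[238, 177, 6, 7, 29] 0.0229 0.1265
[249, 177, 7, 7, 35] 0.0259 0.0861
[241, 189, 6, 5, 26] -0.0152 0.1137
[250, 189, 5, 6, 25] -0.0144 0.0834
[[0, 0, -0.056, 0, 0, 0], [0, 0, -0.19, 0, 0, 0], [0, 0, -0.325, 0, 0, 0], [-0.001, -0.001, -0.381, 0, 0, 0], [0.02, -0.007, -0.392, 0, 0, 0]]
[[0.059, -0.02, -0.032, 0, 0, 0], [0.149, -0.05, -0.08, 0, 0, 0], [0.26, -0.086, -0.14, 0, 0, 0], [0.378, -0.125, -0.204, 0, 0, 0], [0.489, -0.162, -0.264, 0, 0, 0]]
[[0.09, -0.03, -0.049, 0, 0, 0], [0.149, -0.049, -0.081, 0, 0, 0], [0.169, -0.056, -0.092, 0, 0, 0], [0.197, -0.069, -0.092, 0, 0, 0], [0.274, -0.106, -0.092, 0, 0, 0]]
[[0.115, -0.055, 0, 0, 0, 0], [0.252, -0.12, 0, 0, 0, 0], [0.388, -0.185, 0, 0, 0, 0], [0.504, -0.24, 0, 0, 0, 0], [0.581, -0.277, 0, 0, 0, 0]]
[[0.027, -0.013, 0, 0, 0, 0], [0.027, -0.013, 0.018, 0, 0, 0], [0.027, -0.013, 0.07, 0, 0, 0], [0.027, -0.013, 0.149, 0, 0, 0], [0.027, -0.013, 0.241, 0, 0, 0]]
[[0.001, 0.001, 0.093, 0, 0, 0], [0.001, 0.001, 0.171, 0, 0, 0], [0.001, 0.001, 0.223, 0, 0, 0], [0.001, 0.001, 0.242, 0, 0, 0], [0.001, 0.001, 0.242, 0, 0, 0]]
```

Request:
{"api": "arm_command", "payload": {
  "deltas": [
    [0,0,-0.056,0,0,0],
    [0,0,-0.19,0,0,0],
    [0,0,-0.325,0,0,0],
    [-0.001,-0.001,-0.381,0,0,0],
    [0.02,-0.007,-0.392,0,0,0]
  ]
}}

```text
time_s: 44.85
tcp_pos: [0.4321, 0.4049, 0.0958]
tcp_rot: [0.003, -0.67, 0.743, -0.0]
force: [-0.8, 0.5, -0.1]
width: 0.0248
finger_force: 59.0
```

Request:
{"api": "arm_command", "payload": {
  "deltas": [
    [0.059,-0.02,-0.032,0,0,0],
    [0.149,-0.05,-0.08,0,0,0],
    [0.26,-0.086,-0.14,0,0,0],
    [0.378,-0.125,-0.204,0,0,0],
    [0.489,-0.162,-0.264,0,0,0]
  ]
}}

```text
time_s: 45.35
tcp_pos: [0.4619, 0.2486, 0.1707]
tcp_rot: [-0.002, -0.669, 0.743, 0.0]
force: [0.3, -0.0, -0.7]
width: 0.0248
finger_force: 59.0
```

Request:
{"api": "arm_command", "payload": {
  "deltas": [
    [0.09,-0.03,-0.049,0,0,0],
    [0.149,-0.049,-0.081,0,0,0],
    [0.169,-0.056,-0.092,0,0,0],
    [0.197,-0.069,-0.092,0,0,0],
    [0.274,-0.106,-0.092,0,0,0]
  ]
}}

```text
time_s: 45.85
tcp_pos: [0.4851, 0.1673, 0.1979]
tcp_rot: [-0.001, -0.67, 0.742, 0.001]
force: [0.2, -0.6, -1.2]
width: 0.0246
finger_force: 59.0
```

Request:
{"api": "arm_command", "payload": {
  "deltas": [
    [0.115,-0.055,0,0,0,0],
    [0.252,-0.12,0,0,0,0],
    [0.388,-0.185,0,0,0,0],
    [0.504,-0.24,0,0,0,0],
    [0.581,-0.277,0,0,0,0]
  ]
}}

```text
time_s: 46.35
tcp_pos: [0.5506, -0.0172, 0.1974]
tcp_rot: [-0.001, -0.669, 0.743, 0.001]
force: [-0.0, 0.6, -1.2]
width: 0.0249
finger_force: 59.0
```

Request:
{"api": "arm_command", "payload": {
  "deltas": [
    [0.027,-0.013,0,0,0,0],
    [0.027,-0.013,0.018,0,0,0],
    [0.027,-0.013,0.07,0,0,0],
    [0.027,-0.013,0.149,0,0,0],
    [0.027,-0.013,0.241,0,0,0]
  ]
}}

```text
time_s: 46.85
tcp_pos: [0.5536, -0.0216, 0.126]
tcp_rot: [0.0, -0.67, 0.742, 0.0]
force: [0.1, -0.8, -0.8]
width: 0.0247
finger_force: 59.0
```

Request:
{"api": "arm_command", "payload": {
  "deltas": [
    [0,0,0.093,0,0,0],
    [0,0,0.171,0,0,0],
    [0,0,0.23,0,0,0],
    [0,0,0.265,0,0,0],
    [0,0,0.265,0,0,0]
  ]
}}

```text
time_s: 47.35
tcp_pos: [0.5516, -0.0219, 0.0454]
tcp_rot: [-0.001, -0.67, 0.742, 0.002]
force: [-0.5, 0.7, -0.9]
width: 0.0246
finger_force: 59.0
```

```bash
python3 - <<'E'
from h import *
where(); s=r.get_state(); d=s['tcp_pos'][:2]-AX; print(d@ex,d@ey)
E
```

```text
t 47.4 tcp [ 0.5516 -0.0219  0.0454] err [-0.0026  0.0014 -0.0096] roterr [-0.32  0.04 -0.1 ] F [-0.5  0.7 -0.9] w 0.0246 ff 59.0
-0.0029430546382000454 0.10251542630525187
```

Request:
{"api": "arm_command", "payload": {
  "deltas": [
    [0,0,0,0,0,0],
    [0,0,0,0,0,0],
    [0,0,0,0,0,0],
    [0,0,0,0,0,0],
    [0,0,0,0,0,0]
  ],
  "fingers": -0.1
}}

```text
time_s: 47.85
tcp_pos: [0.5543, -0.0237, 0.0478]
tcp_rot: [0.0, -0.669, 0.743, -0.0]
force: [0.2, -0.0, -0.2]
width: 0.0385
finger_force: 0.0
```

```bash
python3 - <<'E'
from h import *
where(); sync(); p,_=load(); x,y=.4893,.4460
plan([(p[0],p[1],.2,174.1,.3),(.475,.2,.2,174.1,.3),(x,y+.001,.09,174.1,.3)],w=60); print(); plan([(x,y+.001,-.025,174.1,.25)])
E
```

```text
t 47.9 tcp [ 0.5543 -0.0237  0.0478] err [ 0.0001 -0.0004 -0.0072] roterr [-0.03  0.08  0.01] F [ 0.2 -0.  -0.2] w 0.0385 ff 0.0
[[0, 0, -0.034, 0, 0, 0], [0, 0, -0.127, 0, 0, 0], [0, 0, -0.254, 0, 0, 0], [0, 0, -0.38, 0, 0, 0], [0, 0, -0.473, 0, 0, 0]]
[[0, -0.001, -0.034, 0, 0, 0], [-0.027, 0.012, -0.034, 0, 0, 0], [-0.105, 0.049, -0.034, 0, 0, 0], [-0.22, 0.105, -0.034, 0, 0, 0], [-0.357, 0.17, -0.034, 0, 0, 0]]
[[-0.137, 0.065, -0.001, 0, 0, 0], [-0.253, 0.12, -0.001, 0, 0, 0], [-0.33, 0.157, -0.001, 0, 0, 0], [-0.357, 0.17, -0.001, 0, 0, 0], [-0.377, 0.171, 0.008, 0, 0, 0]]
[[-0.059, 0.003, 0.026, 0, 0, 0], [-0.15, 0.007, 0.067, 0, 0, 0], [-0.265, 0.012, 0.118, 0, 0, 0], [-0.392, 0.018, 0.175, 0, 0, 0], [-0.519, 0.024, 0.231, 0, 0, 0]]
[[-0.115, 0.006, 0.052, 0, 0, 0], [-0.206, 0.01, 0.092, 0, 0, 0], [-0.265, 0.013, 0.118, 0, 0, 0], [-0.285, 0.013, 0.127, 0, 0, 0], [-0.285, 0.013, 0.127, 0, 0, 0]]

[[0, 0, 0.037, 0, 0, 0], [0, 0, 0.132, 0, 0, 0], [0, 0.001, 0.251, 0, 0, 0], [0, 0.001, 0.347, 0, 0, 0], [0, 0.001, 0.383, 0, 0, 0]]
```

Request:
{"api": "arm_command", "payload": {
  "deltas": [
    [0,0,-0.034,0,0,0],
    [0,0,-0.127,0,0,0],
    [0,0,-0.254,0,0,0],
    [0,0,-0.38,0,0,0],
    [0,0,-0.473,0,0,0]
  ]
}}

```text
time_s: 48.35
tcp_pos: [0.5546, -0.0237, 0.1927]
tcp_rot: [0.001, -0.669, 0.743, -0.001]
force: [1.5, -0.1, -0.2]
width: 0.0383
finger_force: 0.0
```

Request:
{"api": "arm_command", "payload": {
  "deltas": [
    [0,-0.001,-0.034,0,0,0],
    [-0.027,0.012,-0.034,0,0,0],
    [-0.105,0.049,-0.034,0,0,0],
    [-0.22,0.105,-0.034,0,0,0],
    [-0.357,0.17,-0.034,0,0,0]
  ],
  "fingers": 0.2
}}

```text
time_s: 48.85
tcp_pos: [0.5124, 0.089, 0.197]
tcp_rot: [-0.001, -0.669, 0.744, 0.001]
force: [0.9, 1.2, 0.1]
width: 0.051
finger_force: 0.0
```

Request:
{"api": "arm_command", "payload": {
  "deltas": [
    [-0.137,0.065,-0.001,0,0,0],
    [-0.253,0.12,-0.001,0,0,0],
    [-0.33,0.157,-0.001,0,0,0],
    [-0.357,0.17,-0.001,0,0,0],
    [-0.377,0.171,0.008,0,0,0]
  ]
}}

```text
time_s: 49.35
tcp_pos: [0.4736, 0.2066, 0.1957]
tcp_rot: [-0.001, -0.67, 0.742, 0.0]
force: [0.3, -0.4, 0.1]
width: 0.0515
finger_force: 0.0
```

Request:
{"api": "arm_command", "payload": {
  "deltas": [
    [-0.059,0.003,0.026,0,0,0],
    [-0.15,0.007,0.067,0,0,0],
    [-0.265,0.012,0.118,0,0,0],
    [-0.392,0.018,0.175,0,0,0],
    [-0.519,0.024,0.231,0,0,0]
  ]
}}

```text
time_s: 49.85
tcp_pos: [0.4845, 0.3617, 0.126]
tcp_rot: [-0.001, -0.669, 0.744, -0.0]
force: [1.2, -0.6, 0.6]
width: 0.0516
finger_force: 0.0
```

Request:
{"api": "arm_command", "payload": {
  "deltas": [
    [-0.115,0.006,0.052,0,0,0],
    [-0.206,0.01,0.092,0,0,0],
    [-0.265,0.013,0.118,0,0,0],
    [-0.285,0.013,0.127,0,0,0],
    [-0.285,0.013,0.127,0,0,0]
  ]
}}

```text
time_s: 50.35
tcp_pos: [0.4889, 0.4464, 0.0882]
tcp_rot: [-0.001, -0.669, 0.743, -0.0]
force: [0.1, -0.2, 0.2]
width: 0.0513
finger_force: 0.0
```

```bash
python3 - <<'E'
from h import *
s=r.get_state(); print(s['tcp_pos'])
cal=imaging.calibration('wrist'); im=snap('wrist','w15.png')
for s,c,p in comps(cv2.cvtColor(im,cv2.COLOR_RGB2HSV),(0,0,105),(180,45,255),200):
    if s[4]<1500: print(s.tolist(),onz('wrist',c,.018,cal)[:2].round(4))
E
```

```text
[0.48893986 0.44640585 0.08815348]
[16, 6, 40, 61, 911] [0.6769 0.2697]
[238, 175, 32, 33, 838] [0.4892 0.4459]
[177, 237, 23, 43, 421] [0.5596 0.5062]
[308, 237, 24, 43, 410] [0.4328 0.5201]
[465, 338, 47, 46, 1093] [0.0927 0.8211]
[0, 353, 23, 31, 355] [1.0296 0.7792]
[369, 368, 28, 16, 259] [0.3311 0.7433]
```

Request:
{"api": "arm_command", "payload": {
  "deltas": [
    [0,0,0.037,0,0,0],
    [0,0,0.132,0,0,0],
    [0,0.001,0.251,0,0,0],
    [0,0.001,0.347,0,0,0],
    [0,0.001,0.383,0,0,0]
  ]
}}

```text
time_s: 50.9
tcp_pos: [0.4866, 0.4442, -0.0287]
tcp_rot: [-0.003, -0.669, 0.743, 0.0]
force: [-0.8, -0.2, -0.8]
width: 0.0514
finger_force: 0.0
```

Request:
{"api": "arm_command", "payload": {
  "deltas": [
    [0,0,0,0,0,0],
    [0,0,0,0,0,0],
    [0,0,0,0,0,0],
    [0,0,0,0,0,0],
    [0,0,0,0,0,0]
  ],
  "fingers": -1
}}

```text
time_s: 51.4
tcp_pos: [0.4895, 0.4478, -0.024]
tcp_rot: [0.001, -0.669, 0.743, -0.0]
force: [-0.4, -0.4, -0.0]
width: 0.0247
finger_force: 58.9
```

```bash
python3 - <<'E'
from h import *
where(); sync(); p,_=load(); d=st(0,.1)+[0,.0015]
im=snap('top','top16.png'); u,v=proj('top',[*st(0,.105),.055]).astype(int)
cv2.imwrite('pics/t16c.png',cv2.resize(im[v-28:v+28,u-28:u+28,::-1],None,fx=8,fy=8,interpolation=cv2.INTER_CUBIC))
for s,c,q in comps(cv2.cvtColor(im,cv2.COLOR_RGB2HSV),(0,0,95),(180,45,255),12):
    w=onz('top',c,.055)[:2]-AX
    if abs(w@ex)<.07 and .03<w@ey<.17: print(s.tolist(),(w@ex).round(4),(w@ey).round(4))
plan([(p[0],p[1],.09,174.1,.3),(.475,.2,.2,174.1,.3),(*d,.2,174.1,.3)],w=60)
E
```

```text
t 51.4 tcp [ 0.4895  0.4478 -0.024 ] err [0.0002 0.0008 0.0008] roterr [ 0.03 -0.08 -0.01] F [-0.4 -0.4 -0. ] w 0.0247 ff 58.9
[238, 177, 6, 6, 29] 0.0253 0.128
[250, 176, 7, 7, 37] 0.0316 0.0837
[244, 183, 6, 5, 25] 0.0078 0.1037
[240, 189, 6, 6, 29] -0.018 0.1167
[249, 189, 6, 6, 27] -0.0148 0.0836
[[0, 0, -0.056, 0, 0, 0], [0, 0, -0.19, 0, 0, 0], [0, -0.001, -0.324, 0, 0, 0], [-0.001, -0.001, -0.38, 0, 0, 0], [0.02, -0.002, -0.389, 0, 0, 0]]
[[0.058, -0.002, -0.026, 0, 0, 0], [0.15, -0.006, -0.067, 0, 0, 0], [0.265, -0.012, -0.118, 0, 0, 0], [0.392, -0.018, -0.175, 0, 0, 0], [0.52, -0.024, -0.232, 0, 0, 0]]
[[0.115, -0.005, -0.051, 0, 0, 0], [0.207, -0.009, -0.092, 0, 0, 0], [0.265, -0.012, -0.118, 0, 0, 0], [0.285, -0.013, -0.127, 0, 0, 0], [0.313, -0.026, -0.127, 0, 0, 0]]
[[0.077, -0.037, 0, 0, 0, 0], [0.192, -0.092, 0, 0, 0, 0], [0.329, -0.157, 0, 0, 0, 0], [0.465, -0.222, 0, 0, 0, 0], [0.581, -0.277, 0, 0, 0, 0]]
[[0.077, -0.037, -0.001, 0, 0, 0], [0.104, -0.05, -0.001, 0, 0, 0], [0.104, -0.05, -0.001, 0, 0, 0], [0.104, -0.05, -0.001, 0, 0, 0], [0.104, -0.05, -0.001, 0, 0, 0]]
```

```bash
python3 - <<'E'
from h import *
d=st(.008,.080)+[0,.001]; plan([(*d,.13,174.1,.2),(*d,.046,174.1,.15)])
E
```

```text
[[0.01, -0.004, 0.034, 0, 0, 0], [0.034, -0.013, 0.117, 0, 0, 0], [0.059, -0.023, 0.199, 0, 0, 0], [0.069, -0.027, 0.234, 0, 0, 0], [0.069, -0.027, 0.252, 0, 0, 0]]
[[0, 0.001, 0.052, 0, 0, 0], [0, 0.001, 0.122, 0, 0, 0], [0, 0.001, 0.192, 0, 0, 0], [0, 0.001, 0.243, 0, 0, 0], [0, 0.001, 0.262, 0, 0, 0]]
```

Request:
{"api": "arm_command", "payload": {
  "deltas": [
    [0,0,-0.056,0,0,0],
    [0,0,-0.19,0,0,0],
    [0,-0.001,-0.324,0,0,0],
    [-0.001,-0.001,-0.38,0,0,0],
    [0.02,-0.002,-0.389,0,0,0]
  ]
}}

```text
time_s: 51.95
tcp_pos: [0.4908, 0.4433, 0.0952]
tcp_rot: [0.004, -0.67, 0.743, -0.0]
force: [0.6, -0.3, -0.2]
width: 0.0247
finger_force: 59.0
```

Request:
{"api": "arm_command", "payload": {
  "deltas": [
    [0.058,-0.002,-0.026,0,0,0],
    [0.15,-0.006,-0.067,0,0,0],
    [0.265,-0.012,-0.118,0,0,0],
    [0.392,-0.018,-0.175,0,0,0],
    [0.52,-0.024,-0.232,0,0,0]
  ]
}}

```text
time_s: 52.45
tcp_pos: [0.4782, 0.2831, 0.1598]
tcp_rot: [-0.001, -0.67, 0.743, 0.0]
force: [0.6, -0.2, 0.1]
width: 0.0245
finger_force: 59.0
```

Request:
{"api": "arm_command", "payload": {
  "deltas": [
    [0.115,-0.005,-0.051,0,0,0],
    [0.207,-0.009,-0.092,0,0,0],
    [0.265,-0.012,-0.118,0,0,0],
    [0.285,-0.013,-0.127,0,0,0],
    [0.313,-0.026,-0.127,0,0,0]
  ]
}}

```text
time_s: 52.95
tcp_pos: [0.477, 0.1907, 0.1985]
tcp_rot: [-0.0, -0.669, 0.743, 0.0]
force: [-1.0, 0.5, -1.2]
width: 0.0246
finger_force: 59.0
```

Request:
{"api": "arm_command", "payload": {
  "deltas": [
    [0.077,-0.037,0,0,0,0],
    [0.192,-0.092,0,0,0,0],
    [0.329,-0.157,0,0,0,0],
    [0.465,-0.222,0,0,0,0],
    [0.581,-0.277,0,0,0,0]
  ]
}}

```text
time_s: 53.45
tcp_pos: [0.5425, 0.0075, 0.1977]
tcp_rot: [-0.0, -0.67, 0.743, 0.001]
force: [0.2, -0.3, 0.0]
width: 0.0248
finger_force: 59.0
```

Request:
{"api": "arm_command", "payload": {
  "deltas": [
    [0.077,-0.037,-0.001,0,0,0],
    [0.104,-0.05,-0.001,0,0,0],
    [0.104,-0.05,-0.001,0,0,0],
    [0.104,-0.05,-0.001,0,0,0],
    [0.104,-0.05,-0.001,0,0,0]
  ]
}}

```text
time_s: 53.95
tcp_pos: [0.5534, -0.0221, 0.1992]
tcp_rot: [-0.0, -0.67, 0.742, 0.0]
force: [-0.3, -0.1, 1.1]
width: 0.0246
finger_force: 59.0
```

Request:
{"api": "arm_command", "payload": {
  "deltas": [
    [0.01,-0.004,0.034,0,0,0],
    [0.034,-0.013,0.117,0,0,0],
    [0.059,-0.023,0.199,0,0,0],
    [0.069,-0.027,0.234,0,0,0],
    [0.069,-0.027,0.252,0,0,0]
  ]
}}

```text
time_s: 54.45
tcp_pos: [0.5586, -0.0446, 0.1223]
tcp_rot: [-0.001, -0.669, 0.743, 0.001]
force: [0.2, 0.9, -0.1]
width: 0.0246
finger_force: 59.0
```

Request:
{"api": "arm_command", "payload": {
  "deltas": [
    [0,0.001,0.052,0,0,0],
    [0,0.001,0.122,0,0,0],
    [0,0.001,0.192,0,0,0],
    [0,0.001,0.243,0,0,0],
    [0,0.001,0.262,0,0,0]
  ]
}}

```text
time_s: 54.95
tcp_pos: [0.5588, -0.0443, 0.0444]
tcp_rot: [-0.0, -0.67, 0.743, 0.001]
force: [-0.1, -1.3, 0.6]
width: 0.0246
finger_force: 59.0
```

Request:
{"api": "arm_command", "payload": {
  "deltas": [
    [0,0,0,0,0,0],
    [0,0,0,0,0,0],
    [0,0,0,0,0,0],
    [0,0,0,0,0,0],
    [0,0,0,0,0,0]
  ],
  "fingers": -0.15
}}

```text
time_s: 55.45
tcp_pos: [0.56, -0.045, 0.0458]
tcp_rot: [0.0, -0.669, 0.743, -0.0]
force: [-0.2, 0.5, -0.1]
width: 0.0362
finger_force: 0.0
```

```bash
python3 - <<'E'
from h import *
where(); sync(); p,_=load()
# peg: look from above station, away from the tray
plan([(p[0],p[1],.2,174.1,.3)],w=60); print(); plan([(.44,-.05,.20,120,.3)],w=60)
E
```

```text
t 55.5 tcp [ 0.56   -0.045   0.0458] err [-0.0001 -0.0006 -0.0001] roterr [-0.02  0.08 -0.  ] F [-0.2  0.5 -0.1] w 0.0362 ff 0.0
[[0, 0, -0.034, 0, 0, 0], [0, 0, -0.128, 0, 0, 0], [0, 0, -0.257, 0, 0, 0], [0, 0, -0.385, 0, 0, 0], [0, -0.001, -0.479, 0, 0, 0]]
[[0, 0, -0.035, 0, 0, 0], [0, 0, -0.035, 0, 0, 0], [0, 0, -0.035, 0, 0, 0], [0, 0, -0.035, 0, 0, 0], [0, 0, -0.035, 0, 0, 0]]

[[0.001, 0.01, 0, 0, 0, 0.007], [0.006, 0.038, 0, 0, 0, 0.029], [0.012, 0.082, 0, 0, 0, 0.062], [0.02, 0.137, 0, 0, 0, 0.104], [0.029, 0.198, 0, 0, 0, 0.15]]
[[0.036, 0.051, 0, 0, 0, 0.047], [0.068, 0.096, 0, 0, 0, 0.088], [0.094, 0.132, 0, 0, 0, 0.122], [0.11, 0.156, 0, 0, 0, 0.143], [0.116, 0.164, 0, 0, 0, 0.15]]
```

```bash
python3 - <<'E'
from h import *
json.dump({'p':[.56,-.045,.20],'R':rot(174.1).tolist()},open('cmd.json','w'))
plan([(.437,-.047,.17,54,.3)],w=50)
E
```

```text
[[0, 0.002, 0, 0, 0, 0.003], [0.001, 0.006, 0.002, 0, 0, 0.01], [0.002, 0.014, 0.004, 0, 0, 0.023], [0.003, 0.025, 0.006, 0, 0, 0.041], [0.005, 0.039, 0.01, 0, 0, 0.064]]
[[0.005, 0.016, 0.004, 0, 0, 0.026], [0.011, 0.033, 0.008, 0, 0, 0.057], [0.017, 0.053, 0.013, 0, 0, 0.091], [0.024, 0.075, 0.019, 0, 0, 0.128], [0.032, 0.097, 0.025, 0, 0, 0.167]]
[[0.019, 0.017, 0.006, 0, 0, 0.04], [0.038, 0.034, 0.012, 0, 0, 0.082], [0.057, 0.051, 0.018, 0, 0, 0.124], [0.076, 0.068, 0.024, 0, 0, 0.165], [0.095, 0.084, 0.03, 0, 0, 0.206]]
[[0.024, 0.002, 0.006, 0, 0, 0.039], [0.046, 0.004, 0.012, 0, 0, 0.075], [0.067, 0.006, 0.017, 0, 0, 0.109], [0.086, 0.007, 0.021, 0, 0, 0.14], [0.102, 0.008, 0.025, 0, 0, 0.167]]
[[0.013, -0.006, 0.004, 0, 0, 0.022], [0.023, -0.01, 0.006, 0, 0, 0.04], [0.03, -0.014, 0.008, 0, 0, 0.053], [0.034, -0.016, 0.01, 0, 0, 0.061], [0.036, -0.017, 0.01, 0, 0, 0.063]]
```

Request:
{"api": "arm_command", "payload": {
  "deltas": [
    [0,0,-0.034,0,0,0],
    [0,0,-0.128,0,0,0],
    [0,0,-0.257,0,0,0],
    [0,0,-0.385,0,0,0],
    [0,0,-0.479,0,0,0]
  ]
}}

```text
time_s: 55.95
tcp_pos: [0.5603, -0.0451, 0.1926]
tcp_rot: [0.001, -0.669, 0.743, -0.001]
force: [0.7, -0.6, -0.5]
width: 0.0362
finger_force: 0.0
```

Request:
{"api": "arm_command", "payload": {
  "deltas": [
    [0,0,-0.035,0,0,0],
    [0,0,-0.035,0,0,0],
    [0,0,-0.035,0,0,0],
    [0,0,-0.035,0,0,0],
    [0,0,-0.035,0,0,0]
  ]
}}

```text
time_s: 56.45
tcp_pos: [0.5583, -0.0447, 0.1976]
tcp_rot: [-0.001, -0.669, 0.743, 0.001]
force: [0.2, 1.0, 0.5]
width: 0.0366
finger_force: 0.0
```

Request:
{"api": "arm_command", "payload": {
  "deltas": [
    [0,0.002,0,0,0,0.003],
    [0.001,0.006,0.002,0,0,0.01],
    [0.002,0.014,0.004,0,0,0.023],
    [0.003,0.025,0.006,0,0,0.041],
    [0.005,0.039,0.01,0,0,0.064]
  ]
}}

```text
time_s: 56.95
tcp_pos: [0.5476, -0.0452, 0.1962]
tcp_rot: [0.0, -0.59, 0.807, 0.0]
force: [-0.1, -0.1, -0.1]
width: 0.0363
finger_force: 0.0
```

Request:
{"api": "arm_command", "payload": {
  "deltas": [
    [0.005,0.016,0.004,0,0,0.026],
    [0.011,0.033,0.008,0,0,0.057],
    [0.017,0.053,0.013,0,0,0.091],
    [0.024,0.075,0.019,0,0,0.128],
    [0.032,0.097,0.025,0,0,0.167]
  ]
}}

```text
time_s: 57.45
tcp_pos: [0.5166, -0.0456, 0.1887]
tcp_rot: [-0.0, -0.359, 0.933, 0.0]
force: [0.2, 0.6, 0.9]
width: 0.0363
finger_force: 0.0
```

Request:
{"api": "arm_command", "payload": {
  "deltas": [
    [0.019,0.017,0.006,0,0,0.04],
    [0.038,0.034,0.012,0,0,0.082],
    [0.057,0.051,0.018,0,0,0.124],
    [0.076,0.068,0.024,0,0,0.165],
    [0.095,0.084,0.03,0,0,0.206]
  ]
}}

```text
time_s: 57.95
tcp_pos: [0.4785, -0.0462, 0.1797]
tcp_rot: [-0.0, -0.044, 0.999, 0.0]
force: [0.5, -0.2, 0.1]
width: 0.0368
finger_force: 0.0
```

Request:
{"api": "arm_command", "payload": {
  "deltas": [
    [0.024,0.002,0.006,0,0,0.039],
    [0.046,0.004,0.012,0,0,0.075],
    [0.067,0.006,0.017,0,0,0.109],
    [0.086,0.007,0.021,0,0,0.14],
    [0.102,0.008,0.025,0,0,0.167]
  ]
}}

```text
time_s: 58.45
tcp_pos: [0.4478, -0.0467, 0.1723]
tcp_rot: [-0.0, 0.216, 0.976, 0.0]
force: [-0.7, 0.1, 0.4]
width: 0.0367
finger_force: 0.0
```

Request:
{"api": "arm_command", "payload": {
  "deltas": [
    [0.013,-0.006,0.004,0,0,0.022],
    [0.023,-0.01,0.006,0,0,0.04],
    [0.03,-0.014,0.008,0,0,0.053],
    [0.034,-0.016,0.01,0,0,0.061],
    [0.036,-0.017,0.01,0,0,0.063]
  ]
}}

```text
time_s: 58.95
tcp_pos: [0.4361, -0.0469, 0.1693]
tcp_rot: [-0.0, 0.31, 0.951, 0.0]
force: [-0.5, 0.8, 0.6]
width: 0.0363
finger_force: 0.0
```

```bash
python3 - <<'E'
from h import *
where(); sync()
cal=imaging.calibration('wrist'); im=snap('wrist','w17.png'); it=snap('top','top17.png'); sc=snap('scene','sc17.png')
for cam,ii in(('wrist',im),('top',it)):
  for s,c,p in comps(cv2.cvtColor(ii,cv2.COLOR_RGB2HSV),(0,150,50),(8,255,255),8):
    print(cam,s.tolist(),[ (z,onz(cam,c,z,cal if cam=='wrist' else None)[:2].round(4).tolist()) for z in(.08,.111)])
    if cam=='wrist': print(p[p[:,1].argmax()],p[p[:,1].argmin()])
print([(np.round(q['at']).tolist(),onz('wrist',q['at'],.09,cal)[:2].round(4),round(q['p'],2)) for q in finder.landmark_of('wrist','peg_mid')])
print('nominal peg',AX+.13*np.array([np.cos(SY+np.pi/3),np.sin(SY+np.pi/3)]))
u,v=proj('top',[*st(0,.105),.055]).astype(int)
for s,c,q in comps(cv2.cvtColor(it,cv2.COLOR_RGB2HSV),(0,0,95),(180,45,255),12):
    w=onz('top',c,.055)[:2]-AX
    if abs(w@ex)<.07 and .03<w@ey<.17: print(s.tolist(),(w@ex).round(4),(w@ey).round(4))
a=cv2.resize(it[v-25:v+25,u-25:u+25,::-1],(300,300),interpolation=cv2.INTER_CUBIC)
u,v=proj('scene',[*st(0,.105),.055]).astype(int)
b=cv2.resize(sc[v-30:v+30,u-30:u+30,::-1],(300,300),interpolation=cv2.INTER_CUBIC)
cv2.imwrite('pics/m17.png',np.hstack([a,b]))
E
```

```text
t 59.0 tcp [ 0.4361 -0.0469  0.1693] err [-0.0008  0.0002 -0.0007] roterr [-0.    0.01  0.1 ] F [-0.5  0.8  0.6] w 0.0363 ff 0.0
wrist [245, 165, 18, 41, 564] [(0.08, [0.4377, -0.0478]), (0.111, [0.4302, -0.0423])]
[252 205] [254 165]
top [155, 166, 9, 10, 66] [(0.08, [0.6185, 0.2893]), (0.111, [0.6105, 0.2815])]
[([254.0, 187.0], array([ 0.436 , -0.0461]), 0.8)]
nominal peg [ 0.43869459 -0.04797159]
```

View pics/m17.png

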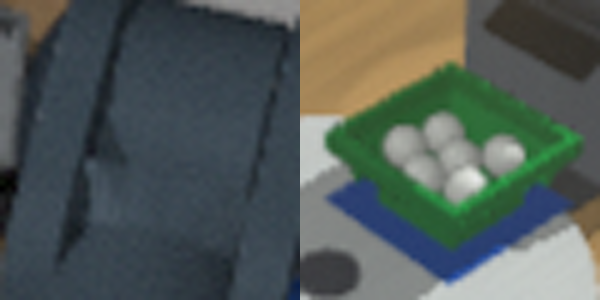

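```bash
python3 - <<'E'
from h import *
plan([(.4363,-.0463,.12,54,.25),(.4363,-.0463,.051,54,.2)])
E
```

```text
[[0, 0.001, 0.082, 0, 0, 0], [0.001, 0.002, 0.164, 0, 0, 0], [0.001, 0.002, 0.198, 0, 0, 0], [0.001, 0.002, 0.279, 0, 0, 0], [0.001, 0.002, 0.361, 0, 0, 0]]
[[0, 0, 0.033, 0, 0, 0], [0, 0, 0.033, 0, 0, 0], [0, 0, 0.033, 0, 0, 0], [0, 0, 0.033, 0, 0, 0], [0, 0, 0.033, 0, 0, 0]]
```

Request:
{"api": "arm_command", "payload": {
  "deltas": [
    [0,0.001,0.082,0,0,0],
    [0.001,0.002,0.164,0,0,0],
    [0.001,0.002,0.198,0,0,0],
    [0.001,0.002,0.279,0,0,0],
    [0.001,0.002,0.361,0,0,0]
  ],
  "fingers": 0.2
}}

```text
time_s: 59.65
tcp_pos: [0.4375, -0.0465, 0.0611]
tcp_rot: [0.001, 0.309, 0.951, 0.0]
force: [0.9, -0.4, -0.0]
width: 0.0512
finger_force: 0.0
```

Request:
{"api": "arm_command", "payload": {
  "deltas": [
    [0,0,0.033,0,0,0],
    [0,0,0.033,0,0,0],
    [0,0,0.033,0,0,0],
    [0,0,0.033,0,0,0],
    [0,0,0.033,0,0,0]
  ]
}}

```text
time_s: 60.15
tcp_pos: [0.4376, -0.0465, 0.0523]
tcp_rot: [0.001, 0.309, 0.951, 0.0]
force: [0.5, 1.1, 0.3]
width: 0.0515
finger_force: 0.0
```

Request:
{"api": "arm_command", "payload": {
  "deltas": [
    [0,0,0,0,0,0],
    [0,0,0,0,0,0],
    [0,0,0,0,0,0],
    [0,0,0,0,0,0],
    [0,0,0,0,0,0]
  ],
  "fingers": -1
}}

```text
time_s: 60.65
tcp_pos: [0.4363, -0.0469, 0.0517]
tcp_rot: [0.0, 0.309, 0.951, -0.001]
force: [-2.1, -1.6, 5.6]
width: 0.0144
finger_force: 58.4
```

```bash
python3 - <<'E'
from h import *
where(); sync(); p,Rm=load(); d=p[:2]-AX; r0=np.hypot(*d); a0=np.degrees(np.arctan2(d[1],d[0])); print(r0,a0)
y0=np.degrees(np.arctan2(Rm[1,1],Rm[0,1]))
N=40; w=[]
for i in range(1,N+1):
    s=(1-np.cos(np.pi*i/N))/2; a=np.radians(a0+120*s); rr=r0+(.1315-r0)*s; w.append((*(AX+rr*np.array([np.cos(a),np.sin(a)])),p[2],y0+120*s,9.))
plan(w,w=900)
E
```

```text
t 60.6 tcp [ 0.4363 -0.0469  0.0517] err [ 0.0001 -0.0007  0.0006] roterr [ 0.08 -0.05 -0.03] F [-2.1 -1.6  5.6] w 0.0144 ff 58.4
0.13257865850634126 144.31536267700497
[[0, -0.001, 0, 0, 0, -0.001], [0, -0.006, 0, 0, 0, -0.004], [0, -0.013, 0, 0, 0, -0.009], [-0.001, -0.023, 0, 0, 0, -0.016], [-0.002, -0.035, 0, 0, 0, -0.025]]
[[0, -0.015, 0, 0, 0, -0.011], [-0.001, -0.033, 0, 0, 0, -0.024], [-0.004, -0.053, 0, 0, 0, -0.039], [-0.007, -0.075, 0, 0, 0, -0.055], [-0.012, -0.099, 0, 0, 0, -0.073]]
[[-0.001, -0.027, 0, 0, 0, -0.019], [-0.004, -0.055, 0, 0, 0, -0.039], [-0.009, -0.085, 0, 0, 0, -0.061], [-0.016, -0.116, 0, 0, 0, -0.084], [-0.027, -0.147, 0, 0, 0, -0.108]]
[[-0.001, -0.034, 0, 0, 0, -0.024], [-0.006, -0.069, 0.001, 0, 0, -0.05], [-0.013, -0.103, 0.001, 0, 0, -0.075], [-0.023, -0.138, 0.001, 0, 0, -0.101], [-0.036, -0.172, 0.001, 0, 0, -0.127]]
[[-0.002, -0.036, 0, 0, 0, -0.026], [-0.007, -0.071, 0, 0, 0, -0.052], [-0.014, -0.106, 0, 0, 0, -0.078], [-0.025, -0.139, 0, 0, 0, -0.103], [-0.037, -0.171, 0, 0, 0, -0.128]]
[[-0.002, -0.033, 0, 0, 0, -0.024], [-0.005, -0.064, 0, 0, 0, -0.046], [-0.011, -0.093, 0, 0, 0, -0.068], [-0.018, -0.121, 0, 0, 0, -0.089], [-0.027, -0.146, 0, 0, 0, -0.108]]
[[-0.001, -0.024, 0, 0, 0, -0.018], [-0.003, -0.046, 0, 0, 0, -0.034], [-0.005, -0.066, 0, 0, 0, -0.049], [-0.009, -0.084, 0, 0, 0, -0.061], [-0.012, -0.098, 0, 0, 0, -0.072]]
[[0, -0.013, 0, 0, 0, -0.009], [-0.001, -0.022, 0, 0, 0, -0.016], [-0.001, -0.03, 0, 0, 0, -0.022], [-0.001, -0.034, 0, 0, 0, -0.025], [-0.002, -0.035, 0, 0, 0, -0.026]]
```

Request:
{"api": "arm_command", "payload": {
  "deltas": [
    [0,-0.001,0,0,0,-0.001],
    [0,-0.006,0,0,0,-0.004],
    [0,-0.013,0,0,0,-0.009],
    [-0.001,-0.023,0,0,0,-0.016],
    [-0.002,-0.035,0,0,0,-0.025]
  ]
}}

```text
time_s: 61.15
tcp_pos: [0.4309, -0.0548, 0.0517]
tcp_rot: [0.0, 0.271, 0.963, 0.0]
force: [-1.3, 1.7, 8.3]
width: 0.0139
finger_force: 58.9
```

Request:
{"api": "arm_command", "payload": {
  "deltas": [
    [0,-0.015,0,0,0,-0.011],
    [-0.001,-0.033,0,0,0,-0.024],
    [-0.004,-0.053,0,0,0,-0.039],
    [-0.007,-0.075,0,0,0,-0.055],
    [-0.012,-0.099,0,0,0,-0.073]
  ]
}}

```text
time_s: 61.65
tcp_pos: [0.4179, -0.0827, 0.0517]
tcp_rot: [-0.0, 0.158, 0.987, -0.0]
force: [-2.0, 1.4, 8.6]
width: 0.0137
finger_force: 59.0
```

Request:
{"api": "arm_command", "payload": {
  "deltas": [
    [-0.001,-0.027,0,0,0,-0.019],
    [-0.004,-0.055,0,0,0,-0.039],
    [-0.009,-0.085,0,0,0,-0.061],
    [-0.016,-0.116,0,0,0,-0.084],
    [-0.027,-0.147,0,0,0,-0.108]
  ]
}}

```text
time_s: 62.15
tcp_pos: [0.4112, -0.1272, 0.0517]
tcp_rot: [-0.001, -0.011, 1.0, -0.0]
force: [-3.7, 1.0, 10.4]
width: 0.0143
finger_force: 59.1
```

Request:
{"api": "arm_command", "payload": {
  "deltas": [
    [-0.001,-0.034,0,0,0,-0.024],
    [-0.006,-0.069,0.001,0,0,-0.05],
    [-0.013,-0.103,0.001,0,0,-0.075],
    [-0.023,-0.138,0.001,0,0,-0.101],
    [-0.036,-0.172,0.001,0,0,-0.127]
  ]
}}

```text
time_s: 62.65
tcp_pos: [0.4231, -0.1792, 0.0517]
tcp_rot: [-0.001, -0.209, 0.978, -0.001]
force: [-2.6, 0.6, 10.8]
width: 0.014
finger_force: 59.3
```

Request:
{"api": "arm_command", "payload": {
  "deltas": [
    [-0.002,-0.036,0,0,0,-0.026],
    [-0.007,-0.071,0,0,0,-0.052],
    [-0.014,-0.106,0,0,0,-0.078],
    [-0.025,-0.139,0,0,0,-0.103],
    [-0.037,-0.171,0,0,0,-0.128]
  ]
}}

```text
time_s: 63.15
tcp_pos: [0.4544, -0.2221, 0.0517]
tcp_rot: [-0.001, -0.4, 0.916, -0.001]
force: [-2.6, 0.0, 9.4]
width: 0.0142
finger_force: 59.2
```

Request:
{"api": "arm_command", "payload": {
  "deltas": [
    [-0.002,-0.033,0,0,0,-0.024],
    [-0.005,-0.064,0,0,0,-0.046],
    [-0.011,-0.093,0,0,0,-0.068],
    [-0.018,-0.121,0,0,0,-0.089],
    [-0.027,-0.146,0,0,0,-0.108]
  ]
}}

```text
time_s: 63.65
tcp_pos: [0.4924, -0.2462, 0.0517]
tcp_rot: [-0.001, -0.549, 0.836, -0.001]
force: [-2.3, -1.8, 8.5]
width: 0.0145
finger_force: 58.9
```

Request:
{"api": "arm_command", "payload": {
  "deltas": [
    [-0.001,-0.024,0,0,0,-0.018],
    [-0.003,-0.046,0,0,0,-0.034],
    [-0.005,-0.066,0,0,0,-0.049],
    [-0.009,-0.084,0,0,0,-0.061],
    [-0.012,-0.098,0,0,0,-0.072]
  ]
}}

```text
time_s: 64.15
tcp_pos: [0.5204, -0.2544, 0.0517]
tcp_rot: [-0.001, -0.639, 0.769, -0.001]
force: [-2.9, -1.4, 6.8]
width: 0.0139
finger_force: 58.9
```

Request:
{"api": "arm_command", "payload": {
  "deltas": [
    [0,-0.013,0,0,0,-0.009],
    [-0.001,-0.022,0,0,0,-0.016],
    [-0.001,-0.03,0,0,0,-0.022],
    [-0.001,-0.034,0,0,0,-0.025],
    [-0.002,-0.035,0,0,0,-0.026]
  ]
}}

```text
time_s: 64.65
tcp_pos: [0.5301, -0.2557, 0.0517]
tcp_rot: [-0.002, -0.669, 0.743, -0.0]
force: [-4.4, -2.5, 10.0]
width: 0.0139
finger_force: 59.3
```

```bash
python3 - <<'E'
from h import *
where(); s=r.get_state(); d=s['tcp_pos'][:2]-AX; print(np.hypot(*d),np.degrees(np.arctan2(d[1],d[0]))%360)
it=snap('top','top18.png'); hsv=cv2.cvtColor(it,cv2.COLOR_RGB2HSV)
for s,c,p in comps(hsv,(105,150,60),(130,255,255),100):
  w=onz('top',c,.016)[:2]; print('blue',s.tolist(),w.round(4),wrect('top',p,.016,None))
for s,c,p in comps(hsv,(50,100,20),(85,255,255),300): print('green',s.tolist(),wrect('top',p,.072,None))
E
```

```text
t 64.7 tcp [ 0.5301 -0.2557  0.0517] err [-0.0008 -0.0008  0.    ] roterr [-0.09  0.1  -0.01] F [-4.4 -2.5 10. ] w 0.0139 ff 59.3
0.13223296605041462 263.98202800229745
blue [271, 149, 40, 39, 844] [ 0.6302 -0.1853] ((0.6305205225944519, -0.18588918447494507), (0.11010291427373886, 0.10938028246164322), 54.28950119018555)
blue [230, 174, 33, 31, 879] [ 0.5555 -0.0189] ((0.5558860301971436, -0.018369343131780624), (0.11192236095666885, 0.10923046618700027), 84.23744201660156)
```

```bash
python3 - <<'E'
from h import *
sync(); p,_=load(); plan([(p[0],p[1],.13,174.1,.15),(p[0],p[1],.22,174.1,.3),(.45,-.42,.25,73.3,.25)],w=50)
E
```

```text
[[0, 0, -0.017, 0, 0, 0], [0, 0, -0.065, 0, 0, 0], [0, 0, -0.13, 0, -0.001, 0], [0.001, 0, -0.196, 0, -0.001, 0], [0.001, 0, -0.244, 0, -0.001, 0]]
[[0, 0, -0.017, 0.001, 0, 0], [0, 0.001, -0.092, 0.001, 0, 0], [0, 0.001, -0.242, 0.001, 0, 0], [0, 0.001, -0.317, 0.001, 0, 0], [0.003, 0.002, -0.318, 0.001, 0, 0.003]]
[[0.01, 0.003, -0.001, -0.001, 0, 0.009], [0.025, 0.009, -0.004, -0.001, 0, 0.024], [0.047, 0.017, -0.008, -0.001, 0, 0.045], [0.073, 0.026, -0.012, -0.001, 0, 0.071], [0.105, 0.037, -0.018, 0, 0, 0.102]]
[[0.038, 0.001, -0.006, 0, 0, 0.035], [0.079, 0.002, -0.013, 0, 0, 0.072], [0.122, 0.003, -0.02, 0, 0, 0.112], [0.167, 0.003, -0.027, 0, 0, 0.154], [0.213, 0.004, -0.035, 0, 0, 0.196]]
[[0.037, -0.025, -0.007, 0, 0, 0.041], [0.073, -0.049, -0.014, 0, 0, 0.081], [0.107, -0.072, -0.021, 0, 0, 0.119], [0.138, -0.093, -0.027, 0, 0, 0.153], [0.166, -0.112, -0.033, 0, 0, 0.184]]
[[0.011, -0.026, -0.005, 0, 0, 0.026], [0.02, -0.047, -0.008, 0, 0.001, 0.047], [0.026, -0.062, -0.011, 0, 0.001, 0.062], [0.03, -0.072, -0.013, 0, 0.001, 0.072], [0.031, -0.075, -0.013, 0, 0.001, 0.075]]
```

Request:
{"api": "arm_command", "payload": {
  "deltas": [
    [0,0,0,0,0,0],
    [0,0,0,0,0,0],
    [0,0,0,0,0,0],
    [0,0,0,0,0,0],
    [0,0,0,0,0,0]
  ],
  "fingers": 0
}}

```text
time_s: 65.2
tcp_pos: [0.5311, -0.254, 0.0506]
tcp_rot: [0.0, -0.669, 0.743, 0.0]
force: [-0.1, 0.9, 0.6]
width: 0.0429
finger_force: 0.0
```

Request:
{"api": "arm_command", "payload": {
  "deltas": [
    [0,0,-0.017,0,0,0],
    [0,0,-0.065,0,0,0],
    [0,0,-0.13,0,-0.001,0],
    [0.001,0,-0.196,0,-0.001,0],
    [0.001,0,-0.244,0,-0.001,0]
  ]
}}

```text
time_s: 65.7
tcp_pos: [0.5317, -0.2549, 0.1259]
tcp_rot: [0.001, -0.669, 0.743, 0.0]
force: [-0.6, -0.2, 0.3]
width: 0.0427
finger_force: 0.0
```

Request:
{"api": "arm_command", "payload": {
  "deltas": [
    [0,0,-0.017,0.001,0,0],
    [0,0.001,-0.092,0.001,0,0],
    [0,0.001,-0.242,0.001,0,0],
    [0,0.001,-0.317,0.001,0,0],
    [0.003,0.002,-0.318,0.001,0,0.003]
  ]
}}

```text
time_s: 66.2
tcp_pos: [0.5324, -0.2568, 0.2233]
tcp_rot: [0.003, -0.666, 0.746, -0.003]
force: [0.3, -0.4, 0.3]
width: 0.0429
finger_force: 0.0
```

Request:
{"api": "arm_command", "payload": {
  "deltas": [
    [0.01,0.003,-0.001,-0.001,0,0.009],
    [0.025,0.009,-0.004,-0.001,0,0.024],
    [0.047,0.017,-0.008,-0.001,0,0.045],
    [0.073,0.026,-0.012,-0.001,0,0.071],
    [0.105,0.037,-0.018,0,0,0.102]
  ]
}}

```text
time_s: 66.7
tcp_pos: [0.5145, -0.2852, 0.2222]
tcp_rot: [0.001, -0.536, 0.844, 0.002]
force: [-0.7, 0.9, 0.1]
width: 0.0427
finger_force: 0.0
```

Request:
{"api": "arm_command", "payload": {
  "deltas": [
    [0.038,0.001,-0.006,0,0,0.035],
    [0.079,0.002,-0.013,0,0,0.072],
    [0.122,0.003,-0.02,0,0,0.112],
    [0.167,0.003,-0.027,0,0,0.154],
    [0.213,0.004,-0.035,0,0,0.196]
  ]
}}

```text
time_s: 67.2
tcp_pos: [0.4865, -0.343, 0.2325]
tcp_rot: [0.001, -0.255, 0.967, 0.003]
force: [-0.5, 0.4, 0.1]
width: 0.0425
finger_force: 0.0
```

Request:
{"api": "arm_command", "payload": {
  "deltas": [
    [0.037,-0.025,-0.007,0,0,0.041],
    [0.073,-0.049,-0.014,0,0,0.081],
    [0.107,-0.072,-0.021,0,0,0.119],
    [0.138,-0.093,-0.027,0,0,0.153],
    [0.166,-0.112,-0.033,0,0,0.184]
  ]
}}

```text
time_s: 67.7
tcp_pos: [0.46, -0.3971, 0.2421]
tcp_rot: [0.0, 0.031, 1.0, 0.003]
force: [0.6, -1.7, -0.4]
width: 0.0429
finger_force: 0.0
```

Request:
{"api": "arm_command", "payload": {
  "deltas": [
    [0.011,-0.026,-0.005,0,0,0.026],
    [0.02,-0.047,-0.008,0,0.001,0.047],
    [0.026,-0.062,-0.011,0,0.001,0.062],
    [0.03,-0.072,-0.013,0,0.001,0.072],
    [0.031,-0.075,-0.013,0,0.001,0.075]
  ]
}}

```text
time_s: 68.2
tcp_pos: [0.45, -0.419, 0.2468]
tcp_rot: [-0.001, 0.146, 0.989, 0.003]
force: [0.1, -0.3, -0.7]
width: 0.0425
finger_force: 0.0
```

```bash
python3 - <<'E'
from h import *
where(); sync()
cal=imaging.calibration('wrist'); im=snap('wrist','w19.png'); it=snap('top','top19.png'); hsv=cv2.cvtColor(it,cv2.COLOR_RGB2HSV)
for s,c,p in comps(hsv,(105,150,60),(130,255,255),100):
  w=onz('top',c,.016)[:2]; print('blue',s.tolist(),w.round(4),wrect('top',p,.016,None))
for s,c,p in comps(hsv,(50,100,20),(85,255,255),300): print('green',s.tolist(),wrect('top',p,.072,None))
h2=cv2.cvtColor(im,cv2.COLOR_RGB2HSV)
print([(np.round(q['at']).tolist(),onz('wrist',q['at'],.056,cal)[:2].round(4),round(q['p'],2)) for q in finder.landmark_of('wrist','tray2_center')])
for q in finder.regions_of('wrist','tray2_center'):
    p=np.argwhere(q['region'])[:,::-1]; print(round(q['p'],2),np.round(q['box']),np.median(im[q['region']],0),[wrect('wrist',p[::3],z,cal) for z in(.084,.06)])
E
```

```text
t 68.2 tcp [ 0.45   -0.419   0.2468] err [-0.      0.0011 -0.0031] roterr [-0.29  0.08  0.08] F [ 0.1 -0.3 -0.7] w 0.0425 ff 0.0
blue [271, 149, 40, 39, 844] [ 0.63   -0.1856] ((0.6305550336837769, -0.18554159998893738), (0.10884653031826019, 0.10973004251718521), 54.28950119018555)
blue [230, 174, 33, 31, 877] [ 0.5555 -0.0188] ((0.5561679601669312, -0.018301617354154587), (0.11219021677970886, 0.1093384325504303), 84.12281799316406)
green [267, 195, 43, 42, 674] ((0.447184681892395, -0.16410383582115173), (0.11267902702093124, 0.11231213808059692), 23.71943473815918)
[([261.0, 176.0], array([ 0.4697, -0.415 ]), 0.89), ([445.0, 110.0], array([ 0.451 , -0.1354]), 0.69)]
0.57 [265. 180.  96.  91.] [208. 193. 189.] [((0.4693595767021179, -0.4130416214466095), (0.11365615576505661, 0.11438245326280594), 72.90218353271484), ((0.47599685192108154, -0.4141755700111389), (0.12170062214136124, 0.12247839570045471), 72.90216064453125)]
0.3 [428. 112.  96. 114.] [ 21. 102.  45.] [((0.4422902762889862, -0.176364466547966), (0.11447129398584366, 0.11595995724201202), 24.292728424072266), ((0.4470115900039673, -0.16074666380882263), (0.12257343530654907, 0.12416750937700272), 24.292705535888672)]
```

View pics/w19.png

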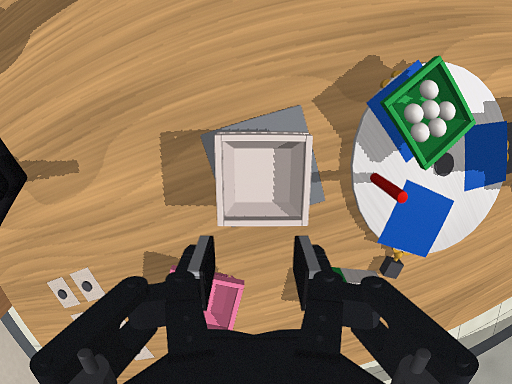

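```bash
python3 - <<'E'
from h import *
plan([(.4550,-.4632,.11,73.1,.28),(.4550,-.4632,.0385,73.1,.2)])
E
```

```text
[[-0.004, -0.009, 0.03, 0, 0, 0], [-0.015, -0.035, 0.114, 0, 0, 0], [-0.03, -0.069, 0.228, 0.001, 0, 0], [-0.045, -0.104, 0.341, 0.001, -0.001, 0], [-0.056, -0.129, 0.425, 0.001, -0.001, 0]]
[[-0.004, -0.009, 0.03, 0.001, 0, 0], [-0.004, -0.009, 0.065, 0.001, 0, 0], [-0.004, -0.01, 0.149, 0.001, 0, 0], [-0.004, -0.01, 0.234, 0.001, 0, 0], [-0.004, -0.01, 0.269, 0.001, 0, 0]]
```

Request:
{"api": "arm_command", "payload": {
  "deltas": [
    [-0.004,-0.009,0.03,0,0,0],
    [-0.015,-0.035,0.114,0,0,0],
    [-0.03,-0.069,0.228,0.001,0,0],
    [-0.045,-0.104,0.341,0.001,-0.001,0],
    [-0.056,-0.129,0.425,0.001,-0.001,0]
  ]
}}

```text
time_s: 68.9
tcp_pos: [0.4551, -0.4602, 0.1178]
tcp_rot: [0.0, 0.146, 0.989, 0.001]
force: [0.4, 0.1, 0.3]
width: 0.0423
finger_force: 0.0
```

```bash
python3 - <<'E'
from h import *
snap('wrist'); cal=imaging.calibration('wrist'); im=snap('wrist','w20.png')
for q in finder.regions_of('wrist','tray2_center'):
    p=np.argwhere(q['region'])[:,::-1]; print(round(q['p'],2),np.median(im[q['region']],0),wrect('wrist',p[::3],.084,cal))
E
```

```text
0.62 [204. 189. 185.] ((0.47010836005210876, -0.412722110748291), (0.11423712223768234, 0.11498501896858215), 72.98786163330078)
0.49 [153. 149. 146.] ((0.43547487258911133, -0.2220134288072586), (0.028255993500351906, 0.021761737763881683), 79.48377227783203)
```

Request:
{"api": "arm_command", "payload": {
  "deltas": [
    [-0.004,-0.009,0.03,0.001,0,0],
    [-0.004,-0.009,0.065,0.001,0,0],
    [-0.004,-0.01,0.149,0.001,0,0],
    [-0.004,-0.01,0.234,0.001,0,0],
    [-0.004,-0.01,0.269,0.001,0,0]
  ]
}}

```text
time_s: 69.55
tcp_pos: [0.4555, -0.4626, 0.0381]
tcp_rot: [0.0, 0.146, 0.989, -0.001]
force: [-0.6, 0.3, 0.2]
width: 0.0428
finger_force: 0.0
```

Request:
{"api": "arm_command", "payload": {
  "deltas": [
    [0,0,0,0,0,0],
    [0,0,0,0,0,0],
    [0,0,0,0,0,0],
    [0,0,0,0,0,0],
    [0,0,0,0,0,0]
  ],
  "fingers": -1
}}

```text
time_s: 70.05
tcp_pos: [0.4571, -0.465, 0.0417]
tcp_rot: [0.002, 0.146, 0.989, -0.003]
force: [0.4, 0.1, 4.3]
width: 0.0059
finger_force: 60.4
```

```bash
python3 - <<'E'
from h import *
where(); sync(); p,_=load()
plan([(p[0],p[1],.15,73.1,.17)]); print();plan([(.49,-.2,.21,84.1,.26)])
E
```

```text
t 70.0 tcp [ 0.4571 -0.465   0.0417] err [ 0.002  -0.0018  0.0033] roterr [ 0.19 -0.28 -0.08] F [0.4 0.1 4.3] w 0.0059 ff 60.4
[[0, 0, -0.018, 0, 0, 0], [0, 0, -0.068, 0, 0, 0], [-0.001, -0.001, -0.14, -0.001, 0.001, 0], [-0.001, -0.001, -0.221, -0.001, 0.001, 0], [-0.001, -0.001, -0.293, -0.001, 0.001, 0.001]]
[[-0.001, 0, -0.05, 0, 0.001, 0], [-0.001, 0, -0.068, -0.001, 0.001, 0], [-0.001, 0, -0.068, -0.001, 0.001, 0], [-0.001, 0, -0.068, -0.001, 0.001, 0], [-0.001, 0, -0.068, -0.001, 0.001, 0]]

[[0.003, 0.018, -0.004, 0, 0, -0.001], [0.012, 0.07, -0.016, 0, 0, -0.005], [0.026, 0.151, -0.034, 0, 0, -0.011], [0.045, 0.256, -0.058, 0, 0, -0.018], [0.066, 0.376, -0.085, 0, 0, -0.026]]
[[0.011, 0.126, -0.028, 0, 0, -0.009], [0.022, 0.247, -0.055, 0, 0, -0.017], [0.032, 0.353, -0.079, 0, 0, -0.025], [0.039, 0.436, -0.098, 0.001, 0, -0.03], [0.044, 0.488, -0.109, 0.001, 0, -0.034]]
[[0, 0.018, -0.004, 0, 0, -0.001], [0, 0.018, -0.004, 0, 0, -0.001], [0, 0.018, -0.004, 0, 0, -0.001], [0, 0.018, -0.004, 0, 0, -0.001], [0, 0.018, -0.004, 0, 0, -0.001]]
```

Request:
{"api": "arm_command", "payload": {
  "deltas": [
    [0,0,-0.018,0,0,0],
    [0,0,-0.068,0,0,0],
    [-0.001,-0.001,-0.14,-0.001,0.001,0],
    [-0.001,-0.001,-0.221,-0.001,0.001,0],
    [-0.001,-0.001,-0.293,-0.001,0.001,0.001]
  ]
}}

```text
time_s: 70.55
tcp_pos: [0.4561, -0.4637, 0.129]
tcp_rot: [-0.001, 0.147, 0.989, 0.0]
force: [0.8, -1.4, -1.4]
width: 0.0058
finger_force: 59.8
```

Request:
{"api": "arm_command", "payload": {
  "deltas": [
    [-0.001,0,-0.05,0,0.001,0],
    [-0.001,0,-0.068,-0.001,0.001,0],
    [-0.001,0,-0.068,-0.001,0.001,0],
    [-0.001,0,-0.068,-0.001,0.001,0],
    [-0.001,0,-0.068,-0.001,0.001,0]
  ]
}}

```text
time_s: 71.05
tcp_pos: [0.4559, -0.4633, 0.1469]
tcp_rot: [-0.003, 0.147, 0.989, 0.003]
force: [0.2, 0.2, -0.9]
width: 0.0061
finger_force: 59.8
```

Request:
{"api": "arm_command", "payload": {
  "deltas": [
    [0.003,0.018,-0.004,0,0,-0.001],
    [0.012,0.07,-0.016,0,0,-0.005],
    [0.026,0.151,-0.034,0,0,-0.011],
    [0.045,0.256,-0.058,0,0,-0.018],
    [0.066,0.376,-0.085,0,0,-0.026]
  ]
}}

```text
time_s: 71.55
tcp_pos: [0.4704, -0.3485, 0.1744]
tcp_rot: [-0.002, 0.106, 0.994, 0.002]
force: [0.6, 0.8, -1.9]
width: 0.0056
finger_force: 59.8
```

Request:
{"api": "arm_command", "payload": {
  "deltas": [
    [0.011,0.126,-0.028,0,0,-0.009],
    [0.022,0.247,-0.055,0,0,-0.017],
    [0.032,0.353,-0.079,0,0,-0.025],
    [0.039,0.436,-0.098,0.001,0,-0.03],
    [0.044,0.488,-0.109,0.001,0,-0.034]
  ]
}}

```text
time_s: 72.05
tcp_pos: [0.4888, -0.2017, 0.2085]
tcp_rot: [-0.001, 0.052, 0.999, 0.001]
force: [0.6, -0.3, -2.0]
width: 0.0058
finger_force: 59.8
```

Request:
{"api": "arm_command", "payload": {
  "deltas": [
    [0,0.018,-0.004,0,0,-0.001],
    [0,0.018,-0.004,0,0,-0.001],
    [0,0.018,-0.004,0,0,-0.001],
    [0,0.018,-0.004,0,0,-0.001],
    [0,0.018,-0.004,0,0,-0.001]
  ]
}}

```text
time_s: 72.55
tcp_pos: [0.4892, -0.2002, 0.2084]
tcp_rot: [-0.002, 0.053, 0.999, 0.001]
force: [-0.6, -0.3, -1.6]
width: 0.0055
finger_force: 59.8
```

```bash
python3 - <<'E'
from h import *
where(); cal=imaging.calibration('wrist'); im=snap('wrist','w21.png'); s=r.get_state()
for q in finder.regions_of('wrist','tray2_center'):
    p=np.argwhere(q['region'])[:,::-1]; R_=wrect('wrist',p[::5],s['tcp_pos'][2]+.0435,cal); d=np.array(R_[0])-s['tcp_pos'][:2]
    print(round(q['p'],2),np.median(im[q['region']],0),R_, d@ex,d@ey)
it=snap('top','top21.png')
# remaining pile tray3 check
for q in finder.regions_of('top','tray3_center'):
    p=np.argwhere(q['region'])[:,::-1]; print('top',round(q['p'],2),np.median(it[q['region']],0),wrect('top',p,.06,None))
E
```

```text
t 72.5 tcp [ 0.4892 -0.2002  0.2084] err [-0.0008 -0.0001 -0.0014] roterr [-0.14  0.15  0.08] F [-0.6 -0.3 -1.6] w 0.0055 ff 59.8
0.85 [196. 184. 177.] ((0.4906444251537323, -0.14808309078216553), (0.11197274923324585, 0.11292225122451782), 84.22314453125) -0.003929283683840006 0.05191769051080389
top 0.89 [136.  77.  95.] ((0.6409969329833984, -0.5583425164222717), (0.11330539733171463, 0.11466656625270844), 59.859222412109375)
top 0.87 [102.  97.  95.] ((0.4686581790447235, -0.4093092679977417), (0.11636000871658325, 0.11772308498620987), 72.54863739013672)
top 0.24 [92.  87.  84.5] ((0.7059913873672485, 0.26047250628471375), (0.09295214712619781, 0.06533891707658768), 32.497615814208984)
```

```bash
python3 - <<'E'
from h import *
t=np.array([.5511,-.0722]); a=t-.015*ey
plan([(*a,.2,84.1,.25),(*a,.075,84.1,.2),(*t,.05,84.1,.1)])
E
```

```text
[[-0.011, 0.026, 0.002, 0, 0, 0], [-0.04, 0.099, 0.008, 0, 0, 0], [-0.079, 0.198, 0.016, 0, 0, 0], [-0.119, 0.296, 0.024, 0, 0, 0], [-0.148, 0.369, 0.03, 0, 0, 0]]
[[-0.011, 0.026, 0.002, 0, 0, 0], [-0.011, 0.026, 0.023, 0, 0, 0], [-0.011, 0.026, 0.081, 0, 0, 0], [-0.011, 0.026, 0.164, 0, 0, 0], [-0.011, 0.027, 0.257, 0, 0, 0]]
[[0, 0, 0.083, 0, 0, 0], [0, 0, 0.141, 0, 0, 0], [0, 0, 0.162, 0, 0, 0], [0, 0.012, 0.183, 0, 0, 0], [0, 0.037, 0.224, 0, 0, 0]]
[[0, 0.013, 0.021, 0, 0, 0], [0, 0.013, 0.021, 0, 0, 0], [0, 0.013, 0.021, 0, 0, 0], [0, 0.013, 0.021, 0, 0, 0], [0, 0.013, 0.021, 0, 0, 0]]
```

Request:
{"api": "arm_command", "payload": {
  "deltas": [
    [-0.011,0.026,0.002,0,0,0],
    [-0.04,0.099,0.008,0,0,0],
    [-0.079,0.198,0.016,0,0,0],
    [-0.119,0.296,0.024,0,0,0],
    [-0.148,0.369,0.03,0,0,0]
  ]
}}

```text
time_s: 73.25
tcp_pos: [0.5458, -0.0917, 0.1996]
tcp_rot: [-0.001, 0.051, 0.999, 0.001]
force: [0.6, 0.3, -0.4]
width: 0.0056
finger_force: 59.8
```

Request:
{"api": "arm_command", "payload": {
  "deltas": [
    [-0.011,0.026,0.002,0,0,0],
    [-0.011,0.026,0.023,0,0,0],
    [-0.011,0.026,0.081,0,0,0],
    [-0.011,0.026,0.164,0,0,0],
    [-0.011,0.027,0.257,0,0,0]
  ]
}}

```text
time_s: 73.75
tcp_pos: [0.5491, -0.0874, 0.1224]
tcp_rot: [-0.001, 0.053, 0.999, 0.0]
force: [0.0, 0.0, -0.9]
width: 0.0061
finger_force: 59.8
```

Request:
{"api": "arm_command", "payload": {
  "deltas": [
    [0,0,0.083,0,0,0],
    [0,0,0.141,0,0,0],
    [0,0,0.162,0,0,0],
    [0,0.012,0.183,0,0,0],
    [0,0.037,0.224,0,0,0]
  ]
}}

```text
time_s: 74.25
tcp_pos: [0.5515, -0.0758, 0.0566]
tcp_rot: [0.0, 0.053, 0.999, 0.0]
force: [0.6, -0.9, -1.4]
width: 0.0057
finger_force: 59.8
```

Request:
{"api": "arm_command", "payload": {
  "deltas": [
    [0,0.013,0.021,0,0,0],
    [0,0.013,0.021,0,0,0],
    [0,0.013,0.021,0,0,0],
    [0,0.013,0.021,0,0,0],
    [0,0.013,0.021,0,0,0]
  ]
}}

```text
time_s: 74.75
tcp_pos: [0.5508, -0.0713, 0.0498]
tcp_rot: [-0.001, 0.052, 0.999, 0.0]
force: [0.1, 0.8, -1.0]
width: 0.0054
finger_force: 59.7
```

```bash
python3 - <<'E'
from h import *
where(); cal=imaging.calibration('wrist'); im=snap('wrist','w22.png'); s=r.get_state()
for q in finder.regions_of('wrist','tray2_center')[:2]:
    p=np.argwhere(q['region'])[:,::-1]; R_=wrect('wrist',p[::5],s['tcp_pos'][2]+.0435,cal); d=np.array(R_[0])-s['tcp_pos'][:2]
    print(round(q['p'],2),np.median(im[q['region']],0),R_, d@ex,d@ey)
E
```

```text
t 74.8 tcp [ 0.5508 -0.0713  0.0498] err [-0.0003  0.0009 -0.0003] roterr [-0.12  0.05  0.  ] F [ 0.1  0.8 -1. ] w 0.0054 ff 59.7
0.93 [157. 146. 142.] ((0.552761971950531, -0.01930008828639984), (0.11206734925508499, 0.11406981199979782), 84.1497573852539) -0.003315962072420895 0.05190980150221795
```

Request:
{"api": "arm_command", "payload": {
  "deltas": [
    [0,-0.003,0.015,0,0,0],
    [0,-0.003,0.035,0,0,0],
    [0,-0.003,0.055,0,0,0],
    [0,-0.003,0.065,0,0,0],
    [0,-0.003,0.065,0,0,0]
  ]
}}

```text
time_s: 75.35
tcp_pos: [0.5496, -0.0723, 0.0298]
tcp_rot: [-0.002, 0.052, 0.999, 0.0]
force: [-1.7, -0.9, 3.0]
width: 0.0056
finger_force: 60.4
```

Request:
{"api": "arm_command", "payload": {
  "deltas": [
    [0,0,0.003,0,0,0],
    [0,0,0.003,0,0,0],
    [0,0,0.003,0,0,0],
    [0,0,0.003,0,0,0],
    [0,0,0.003,0,0,0]
  ]
}}

```text
time_s: 75.85
tcp_pos: [0.5495, -0.0726, 0.0295]
tcp_rot: [-0.002, 0.052, 0.999, -0.0]
force: [-3.8, -1.5, 8.4]
width: 0.0064
finger_force: 60.9
```

Request:
{"api": "arm_command", "payload": {
  "deltas": [
    [0,0,-0.003,0,0,0],
    [0,0,-0.003,0,0,0],
    [0,0,-0.003,0,0,0],
    [0,0,-0.003,0,0,0],
    [0,0,-0.003,0,0,0]
  ]
}}

```text
time_s: 76.35
tcp_pos: [0.5499, -0.0721, 0.0298]
tcp_rot: [-0.002, 0.052, 0.999, 0.0]
force: [-3.4, -1.7, 5.0]
width: 0.0059
finger_force: 60.5
```

Request:
{"api": "arm_command", "payload": {
  "deltas": [
    [0,0,0,0,0,0],
    [0,0,0,0,0,0],
    [0,0,0,0,0,0],
    [0,0,0,0,0,0],
    [0,0,0,0,0,0]
  ],
  "fingers": -0.3
}}

```text
time_s: 76.85
tcp_pos: [0.5502, -0.0718, 0.0296]
tcp_rot: [-0.002, 0.052, 0.999, 0.001]
force: [0.5, 0.3, -0.2]
width: 0.0296
finger_force: 0.0
```

```bash
python3 - <<'E'
from h import *
where(); sync(); p,_=load()
plan([(p[0],p[1],.06,84.1,.08),(p[0],p[1],.22,84.1,.3),(.47,.1,.26,84.1,.3),(.42,.25,.26,84.1,.3)],w=60)
E
```

```text
t 76.8 tcp [ 0.5502 -0.0718  0.0296] err [-0.0009  0.0003 -0.0204] roterr [-0.14  0.12 -0.  ] F [ 0.5  0.3 -0.2] w 0.0296 ff 0.0
[[0, 0, -0.015, 0, 0, 0], [0, 0, -0.051, 0, -0.001, 0], [0, 0, -0.086, 0, -0.001, 0], [0, 0, -0.101, 0, -0.001, 0], [0, 0, -0.137, 0, -0.001, 0]]
[[0, 0, -0.098, 0, 0, 0], [0, 0, -0.231, 0, 0, 0], [0, 0.001, -0.364, 0, 0, 0], [0, 0.001, -0.462, 0, 0, 0], [0, 0.001, -0.498, 0, 0, 0]]
[[0.017, 0.027, -0.006, 0, 0, 0], [0.062, 0.102, -0.025, 0, 0, 0], [0.127, 0.21, -0.051, 0, 0, 0], [0.199, 0.331, -0.081, 0, 0, 0], [0.265, 0.44, -0.107, 0, 0, 0]]
[[0.045, 0.075, -0.019, 0, 0, 0], [0.061, 0.102, -0.025, 0, 0, 0], [0.075, 0.134, -0.025, 0, 0, 0], [0.115, 0.222, -0.025, 0, 0, 0], [0.17, 0.342, -0.025, 0, 0, 0]]
[[0.054, 0.12, 0, 0, 0, 0], [0.094, 0.208, 0, 0, 0, 0], [0.108, 0.24, 0, 0, 0, 0], [0.108, 0.24, 0, 0, 0, 0], [0.108, 0.24, 0, 0, 0, 0]]
```

Request:
{"api": "arm_command", "payload": {
  "deltas": [
    [0,0,-0.015,0,0,0],
    [0,0,-0.051,0,-0.001,0],
    [0,0,-0.086,0,-0.001,0],
    [0,0,-0.101,0,-0.001,0],
    [0,0,-0.137,0,-0.001,0]
  ]
}}

```text
time_s: 77.35
tcp_pos: [0.55, -0.072, 0.0713]
tcp_rot: [-0.0, 0.052, 0.999, 0.0]
force: [-0.5, 0.4, 0.3]
width: 0.0297
finger_force: 0.0
```

Request:
{"api": "arm_command", "payload": {
  "deltas": [
    [0,0,-0.098,0,0,0],
    [0,0,-0.231,0,0,0],
    [0,0.001,-0.364,0,0,0],
    [0,0.001,-0.462,0,0,0],
    [0,0.001,-0.498,0,0,0]
  ]
}}

```text
time_s: 77.85
tcp_pos: [0.5521, -0.0723, 0.2245]
tcp_rot: [0.003, 0.052, 0.999, -0.0]
force: [-0.3, 0.4, 0.2]
width: 0.0296
finger_force: 0.0
```

Request:
{"api": "arm_command", "payload": {
  "deltas": [
    [0.017,0.027,-0.006,0,0,0],
    [0.062,0.102,-0.025,0,0,0],
    [0.127,0.21,-0.051,0,0,0],
    [0.199,0.331,-0.081,0,0,0],
    [0.265,0.44,-0.107,0,0,0]
  ]
}}

```text
time_s: 78.35
tcp_pos: [0.4823, 0.0694, 0.2506]
tcp_rot: [-0.002, 0.052, 0.999, 0.001]
force: [0.2, 0.6, -1.1]
width: 0.0298
finger_force: 0.0
```

Request:
{"api": "arm_command", "payload": {
  "deltas": [
    [0.045,0.075,-0.019,0,0,0],
    [0.061,0.102,-0.025,0,0,0],
    [0.075,0.134,-0.025,0,0,0],
    [0.115,0.222,-0.025,0,0,0],
    [0.17,0.342,-0.025,0,0,0]
  ]
}}

```text
time_s: 78.85
tcp_pos: [0.4448, 0.1745, 0.2586]
tcp_rot: [-0.001, 0.054, 0.999, -0.0]
force: [0.7, -0.1, 0.0]
width: 0.03
finger_force: 0.0
```

Request:
{"api": "arm_command", "payload": {
  "deltas": [
    [0.054,0.12,0,0,0,0],
    [0.094,0.208,0,0,0,0],
    [0.108,0.24,0,0,0,0],
    [0.108,0.24,0,0,0,0],
    [0.108,0.24,0,0,0,0]
  ]
}}

```text
time_s: 79.35
tcp_pos: [0.4203, 0.249, 0.2595]
tcp_rot: [-0.0, 0.052, 0.999, -0.0]
force: [0.0, -0.4, 0.2]
width: 0.0302
finger_force: 0.0
```

```bash
python3 - <<'E'
from h import *
where(); it=snap('top','top23.png'); hsv=cv2.cvtColor(it,cv2.COLOR_RGB2HSV)
for q in finder.regions_of('top','tray2_center'):
    p=np.argwhere(q['region'])[:,::-1]; print('tray',round(q['p'],2),np.round(q['box']),np.median(it[q['region']],0),[np.round(np.r_[w[0],w[1],w[2]],4).tolist() for w in [wrect('top',p,z,None) for z in(.072,.06)]])
for s,c,p in comps(hsv,(105,150,60),(130,255,255),15): print('blue',s.tolist(),onz('top',c,.016)[:2].round(4))
for s,c,p in comps(hsv,(50,100,20),(85,255,255),300): print('green',s.tolist(),wrect('top',p,.072,None))
for q in finder.landmark_of('top','ball0_center')+finder.landmark_of('top','tub_knob')+finder.landmark_of('top','sanitizer_mid')[:1]+finder.landmark_of('top','jar_mid')[:1]+finder.landmark_of('top','carton_mid')[:1]: print(np.round(q['at']),round(q['p'],2))
print('nom',st(0,.105), AX+.105*np.array([np.cos(SY+2.0944),np.sin(SY+2.0944)]))
E
```

```text
t 79.3 tcp [0.4203 0.249  0.2595] err [ 0.0002 -0.001  -0.0006] roterr [0.08 0.04 0.06] F [ 0.  -0.4  0.2] w 0.0302 ff 0.0
tray 0.66 [244. 186.  36.  32.] [98. 93. 91.] [[0.5539, -0.0162, 0.1173, 0.1189, 84.7649], [0.5565, -0.0159, 0.1184, 0.12, 84.7649]]
blue [271, 149, 41, 39, 845] [ 0.6299 -0.1858]
green [268, 195, 42, 42, 672] ((0.4468351900577545, -0.16425743699073792), (0.11344261467456818, 0.11231213808059692), 23.719436645507812)
[277. 213.] 0.37
[315. 188.] 0.33
[159. 168.] 0.55
[168. 146.] 0.95
[172. 148.] 0.28
[329. 142.] 0.57
nom [ 0.55479322 -0.0197562 ] [ 0.44815262 -0.16707517]
```

```bash
python3 - <<'E'
from h import *
it=cv2.imread('pics/top23.png'); hsv=cv2.cvtColor(it,cv2.COLOR_BGR2HSV)
for s,c,p in comps(hsv,(100,80,15),(135,255,255),8):
    w=onz('top',c,.016)[:2]
    if abs(w[0]-.55)<.1 and abs(w[1]+.02)<.1: print(s.tolist(),w)
g=cv2.cvtColor(it,cv2.COLOR_BGR2GRAY); print(g[160:212:2,240:252:3].tolist()); print(hsv[196:210,246].tolist())
# detailed look from wrist
plan([(.44,.0,.27,84.1,.3)],w=60)
E
```

```text
[230, 202, 31, 3, 42] [ 0.50306193 -0.00956778]
[[98, 101, 143, 141], [99, 140, 143, 144], [129, 144, 145, 142], [145, 142, 146, 140], [141, 146, 145, 143], [126, 144, 143, 139], [126, 119, 117, 125], [93, 94, 85, 78], [89, 106, 106, 105], [97, 117, 121, 116], [95, 96, 119, 136], [95, 96, 94, 98], [94, 96, 97, 94], [96, 94, 96, 94], [93, 95, 96, 95], [97, 94, 95, 96], [98, 97, 96, 94], [96, 96, 96, 97], [93, 95, 97, 93], [61, 70, 74, 76], [97, 86, 80, 69], [54, 70, 75, 87], [76, 74, 62, 60], [103, 100, 100, 99], [100, 103, 98, 103], [98, 102, 136, 124]]
[[10, 15, 100], [0, 16, 94], [13, 23, 77], [174, 20, 64], [9, 21, 84], [8, 21, 99], [137, 22, 80], [112, 144, 69], [113, 74, 79], [100, 8, 94], [15, 5, 101], [30, 5, 101], [15, 5, 99], [30, 2, 116]]
[[-0.005, -0.025, -0.001, 0, 0, 0], [-0.018, -0.096, -0.004, 0, 0, 0], [-0.038, -0.206, -0.009, 0, 0, 0], [-0.063, -0.34, -0.014, 0, 0, 0], [-0.089, -0.482, -0.02, 0, 0, 0]]
[[-0.025, -0.135, -0.006, 0, 0, 0], [-0.046, -0.244, -0.01, 0, 0, 0], [-0.059, -0.315, -0.013, 0, 0, 0], [-0.063, -0.34, -0.014, 0, 0, 0], [-0.063, -0.34, -0.014, 0, 0, 0]]
```

Request:
{"api": "arm_command", "payload": {
  "deltas": [
    [-0.005,-0.025,-0.001,0,0,0],
    [-0.018,-0.096,-0.004,0,0,0],
    [-0.038,-0.206,-0.009,0,0,0],
    [-0.063,-0.34,-0.014,0,0,0],
    [-0.089,-0.482,-0.02,0,0,0]
  ]
}}

```text
time_s: 80.2
tcp_pos: [0.4314, 0.1018, 0.2661]
tcp_rot: [0.0, 0.051, 0.999, 0.0]
force: [0.6, 0.1, -0.2]
width: 0.03
finger_force: 0.0
```

Request:
{"api": "arm_command", "payload": {
  "deltas": [
    [-0.025,-0.135,-0.006,0,0,0],
    [-0.046,-0.244,-0.01,0,0,0],
    [-0.059,-0.315,-0.013,0,0,0],
    [-0.063,-0.34,-0.014,0,0,0],
    [-0.063,-0.34,-0.014,0,0,0]
  ]
}}

```text
time_s: 80.7
tcp_pos: [0.4398, -0.0008, 0.2701]
tcp_rot: [0.0, 0.053, 0.999, 0.001]
force: [-0.3, 0.2, 0.6]
width: 0.0301
finger_force: 0.0
```

```bash
python3 - <<'E'
from h import *
snap('wrist'); where(); cal=imaging.calibration('wrist'); im=snap('wrist','w24.png'); hsv=cv2.cvtColor(im,cv2.COLOR_RGB2HSV)
for q in finder.regions_of('wrist','tray2_center'):
    p=np.argwhere(q['region'])[:,::-1]; w=wrect('wrist',p[::2],.072,cal); d=np.array(w[0])-AX
    print('tray',round(q['p'],2),np.round(q['box']),np.median(im[q['region']],0),np.round(np.r_[w[0],w[1],w[2]],4).tolist(),(d@ex).round(4),(d@ey).round(4))
for s,c,p in comps(hsv,(100,100,20),(130,255,255),30):
    w=wrect('wrist',p,.016,cal); print('blue',s.tolist(),np.round(np.r_[w[0],w[1],w[2]],4).tolist())
for s,c,p in comps(hsv,(50,100,20),(85,255,255),400):
    w=wrect('wrist',p,.072,cal); print('green',s.tolist(),np.round(np.r_[w[0],w[1],w[2]],4).tolist())
print('white balls in green:')
for s,c,p in comps(hsv,(0,0,110),(180,45,255),60):
    w=onz('wrist',c,.054,cal)[:2]
    if np.hypot(*(w-[.448,-.166]))<.06: print(s.tolist(),w.round(3))
E
```

```text
t 80.8 tcp [ 0.4396 -0.      0.2701] err [-0.0003 -0.      0.0001] roterr [-0.02  0.01  0.05] F [ 0.3  0.3 -0.9] w 0.0298 ff 0.0
tray 0.94 [248. 238.  89.  77.] [164. 153. 148.] [0.5506, -0.0189, 0.1131, 0.1177, 83.9396] -0.0043 0.1054
blue [151, 121, 45, 66, 550] [0.4268, -0.1212, 0.113, 0.0124, 24.1317]
blue [212, 192, 74, 9, 593] [0.5052, -0.015, 0.1124, 0.013, 83.9555]
blue [124, 232, 70, 52, 2090] [0.6246, -0.1917, 0.1006, 0.1132, 54.1266]
green [88, 122, 104, 109, 4223] [0.4457, -0.1626, 0.1135, 0.1182, 24.0555]
green [82, 284, 22, 36, 419] [0.6604, -0.3268, 0.0315, 0.1095, 50.4632]
white balls in green:
[115, 146, 56, 58, 1665] [ 0.449 -0.162]
```

```bash
python3 -c "
from plant import r
print(r.close_job())"
```

```text
the job is handed in; nothing more can be done
None
```

The job is done and handed in: all six balls (three from the tub, three loose) are in the green tray, the tub is back upright within about 1 mm of where it stood, the turntable is one click on, and the next white tray stands empty on the pad at the tub, with both placed trays within about 3 mm of their pad centres.

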